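# Open the specimen case and queue its tins in the feed lane

## Robot

A 6-joint arm with a two-finger parallel gripper is mounted at the origin on the work surface. World frame = base frame: x ahead of the robot, y to its left, z up, the work surface at z = 0. Lengths are in m, angles in rad, forces in N, time in s.
With the tool pointing down it reaches from about 0.225 to 0.725 m from the base axis. Payload 3.1 kg.
Tool frame: the origin (TCP) lies on the centre line of the jaws, within the pads' length; the fingertips stand 25 mm ahead of it and the grasp point (between the pads) lies 6 mm ahead of it; x points along the fingers, z is the direction in which the jaws open and shut, and the axes are right-handed (so a half turn about x gives the same grasp; the last joint's range is limited). The gripper opens to 85 mm and grips with 20 to 120 N. Pads are 22 mm wide; open, the fingers measure 114 mm over their backs; the gripper's body (76 mm by 85 mm) begins 54 mm behind the grasp point. The pads swing forward as they close: fully open they stand 13 mm farther back than shut.
Start: joints at [1.19, 0.048, 0.099, 1.622, 0, 1.443], TCP at [0.131, 0.508, 0.218] pointing down, gripper open.
Joint ranges: [-2.91, 2.91], [-0.99, 1.94], [-1.21, 1.42], [-2.12, 2.29], [-1.49, 1.47], [-3.14, 3.14]. Speed limits (rad/s): [2.79, 2.79, 3.14, 3.14, 3.14, 3.14].

## Interface

Orientations are given as a rotation vector (axis times angle).
In Python, from bench import robot gives the robot as it stands. The module is installed in compiled form; this text tells all that it offers.
- The arm moves only by the tool play_rows, never from a script. Its arguments are lists of equal length, an entry for each row: "gripper": the opening, from -1 (shut) to 1 (fully open), so that 0 is half open; "delta_pos": the shift along the tool's x, y, z in m, a list of three; "angular": the turn, a rotation vector about the tool's x, y, z in degrees, a list of three. In form: {"gripper": [gripper, ...], "delta_pos": [[dx, dy, dz], ...], "angular": [[rx, ry, rz], ...]}. A call has 1 to 10 rows; each row shifts and turns the commanded pose from where the row before left it, along the tool's axes as they then stand; what a row does not reach is not made up. A row lasts 1/10 s, in which the tool goes at most 50 mm and 8.59 degrees, less where a joint would pass 70% of its speed; a pose out of reach is approached as far as the arm can. A call with a gripper value outside its range is refused whole. The fingers move at their own pace and stop on an object; "grip_force" is the grip in N (left out, the last holds). Time passes only in rows, so rows that do not move let the fingers close. It gives the time, the measured TCP pose, the force and the opening at its end, in the units of the state.
- robot.get_state(): the state, without advancing time (a new reading comes with each control period).
- robot.get_image(name): name is "side" or "top"; returns the picture (420x560x3 uint8, red, green, blue); there is no depth.
- robot.camera_model(name): a dict with "fx", "fy", "cx", "cy" (pixels), "k1" (the pictures are not rectified: a ray, as slopes to the right and down, at radius r is drawn at 1 + k1 r^2 times it, then the intrinsics apply), "cam_to_world" (4x4, takes a point from camera to world coordinates). Camera axes: x right, y down, z forward; pixel columns grow to the right and rows downward; lengths in m; the calibration is good to about 2 mm. A picture is of the moment at which its call begins. camera_model takes no time and is no camera call.
- robot.sign_off(): hands the job in, once; it reports no verdict.
The state is a dict: "clock": time; "q": joint angles; "dq": joint speeds; "joint_torque": joint torques, N m; "eef_pos": TCP position; "orientation": TCP orientation; "force": force on the tool from outside, world axes, zero at the start; "ft_torque": the same for the moment, N m; "grip_width": opening from 0.0 (shut) to 1.0 (fully open).
Only numpy, scipy, OpenCV 4.12 (cv2) and the standard library are available. Lean on these libraries where they do the work, as an engineer would, in place of code of your own. Each camera call takes 0.05 s, during which the arm holds its last target.

## Task

Raise the lid of the specimen case and push the knob of its folding stay past straight until it locks, so that the lid stays up unaided; only then move every tin out of the case into the sloped feed lane, standing on its base, so that they slide down and queue one behind the other from the stop. Leave the lid locked open and do not disturb the bottle, the tape and the bowl.

Things in the scene. Friction and masses are not known exactly. Their poses are not given: they have to be found in the camera images.
- lid (a joint): lid of the specimen case: flat plywood plate 200 x 335 x 8 mm, about 0.35 kg, hinged on the case's far edge; rad, 0 = shut, grows as it is raised; cannot be raised beyond 1.47 because the stay then is straight; with the stay locked it rests at 1.45
- lid_handle (a point): middle of the handle: round steel bar 12 mm thick and 100 mm long, parallel to the hinge, held by a bracket at each end 38 mm in front of the lid's front edge (clear gap 32 mm between bar and edge). Axes turn with the lid. It lies 238 mm from the hinge line; with the lid shut it is 69 mm above the desk; with the lid up it overhangs the case at x about +70 mm, 300 mm above the desk
- lid_hinge (a point): middle of the hinge line, at the top of the case's far wall, 65 mm above the desk; the hinge line is the case's y axis
- knee (a joint): knee of the two-link folding stay on the outside of the case's right-hand (-y) wall; rad, 0 = folded (lid shut), 2.63 = straight, 2.88 = pushed past straight against its stop, which is the locked state (above 2.76 counts as locked). Each link is 107 mm. The knee is stiff: it holds the lid alone only when the lid is above about 1.27 rad and sags slowly there; lower than that the lid falls shut; unlocked, it is not safe
- stay_knob (a point): middle of the black round knob (14 mm thick, 45 mm long, its axis parallel to the hinge) that sticks out sideways, in -y of the case, from the knee of the stay; this point lies 37 mm outside the case's right-hand wall. While the stay is not yet straight the knee bulges up and towards the robot; to lock, push the knob away from the robot and downwards (case +x, about 40 degrees down), 25 to 45 mm in all; takes about 2 N
- case: plywood box fixed to the desk, 200 (x) x 335 (y) x 65 mm, walls 6 mm; origin at the centre of its underside, x from front wall to hinge wall, z up. Tins stand in its front compartment (inside x -94 to +36, y -161 to +161 mm, floor at z = 6 mm, slick: a tin against a wall can be drawn off it by lightly pressing a fingertip on its top); the rear holds fixed label cards behind a 50 mm high partition
- lane_bed: sloped feed lane (aluminium channel fixed on a stand), tilted 18 degrees; origin on the upper face of its floor, midway along; x runs down the slope (upper end at x = -160 mm, stop at x = +160 mm), z is the floor's normal. Inside width 54 mm, side walls 22 mm high above the floor and 6 mm thick, end stop 30 mm high; open at the upper end. Tins slide down by themselves
- lane_load (a point): loading spot on the lane's floor (upper face), near its upper end: x = -110 mm of the lane, always left free by a full queue of four tins. Axes as the lane's
- lane_stop (a point): foot of the stop's inner face, on the lane's floor at its lower end
- bottle: grey-green drinking bottle, 66 mm thick, 190 mm tall, bystander; origin under its base
- tape: roll of brown tape lying flat, 84 mm across, 22 mm high, bystander; origin under its centre
- bowl: red plastic bowl, 120 mm across, 45 mm high, bystander; origin under its centre
- tin0_center (a point): centre of a round flat-topped metal specimen tin, 44 mm in diameter, 40 mm high, about 0.09 kg, standing in the case (may be absent); 20 mm above its base; z is its axis
- tin1_center (a point): centre of a round flat-topped metal specimen tin, 44 mm in diameter, 40 mm high, about 0.09 kg, standing in the case (may be absent); 20 mm above its base; z is its axis
- tin2_center (a point): centre of a round flat-topped metal specimen tin, 44 mm in diameter, 40 mm high, about 0.09 kg, standing in the case (may be absent); 20 mm above its base; z is its axis
- tin3_center (a point): centre of a round flat-topped metal specimen tin, 44 mm in diameter, 40 mm high, about 0.09 kg, standing in the case (may be absent); 20 mm above its base; z is its axis

How it is judged:
On the way:
1. the lid is up on its locked stay, untouched by the robot, with the tins still in the case (value of joint lid above 1.38 rad and value of joint knee above 2.76 rad and contact force between each of the arm, the fingers and lid below 0.3 N and z of each of tin0_center, tin1_center, tin2_center, tin3_center in the frame of case below 0.05 m), for 0.5 s.
At the end, for the whole second after the job is handed in: Lid above 1.38 rad, knee above 2.76 rad (locked); every present tin stands on its base in the lane (axis within 0.2 rad of its normal, centre within 12 mm of its middle, 12-30 mm above its floor), one within 10 mm of the stop, each other with its centre within 52 mm of another's (value of joint lid above 1.38 rad and value of joint knee above 2.76 rad and y of tin0_center in the frame of lane_bed between -0.012 and 0.012 m and z of tin0_center in the frame of lane_bed between 0.012 and 0.03 m and x of each of tin0_center, tin1_center, tin2_center, tin3_center in the frame of lane_bed above -0.02 m and angle between the z axis of each of tin0_center, tin1_center, tin2_center, tin3_center and the z axis of lane_bed, either way round below 0.2 rad and (x of tin0_center in the frame of lane_bed above 0.128 m or distance between tin0_center and tin1_center below 0.052 m or distance between tin0_center and tin2_center below 0.052 m or distance between tin0_center and tin3_center below 0.052 m) and y of tin1_center in the frame of lane_bed between -0.012 and 0.012 m and z of tin1_center in the frame of lane_bed between 0.012 and 0.03 m and (x of tin1_center in the frame of lane_bed above 0.128 m or distance between tin1_center and tin0_center below 0.052 m or distance between tin1_center and tin2_center below 0.052 m or distance between tin1_center and tin3_center below 0.052 m) and y of tin2_center in the frame of lane_bed between -0.012 and 0.012 m and z of tin2_center in the frame of lane_bed between 0.012 and 0.03 m and (x of tin2_center in the frame of lane_bed above 0.128 m or distance between tin2_center and tin0_center below 0.052 m or distance between tin2_center and tin1_center below 0.052 m or distance between tin2_center and tin3_center below 0.052 m) and y of tin3_center in the frame of lane_bed between -0.012 and 0.012 m and z of tin3_center in the frame of lane_bed between 0.012 and 0.03 m and (x of tin3_center in the frame of lane_bed above 0.128 m or distance between tin3_center and tin0_center below 0.052 m or distance between tin3_center and tin1_center below 0.052 m or distance between tin3_center and tin2_center below 0.052 m) and x of any of tin0_center, tin1_center, tin2_center, tin3_center in the frame of lane_bed above 0.128 m); the robot touches nothing.
It fails at once if the bottle is disturbed (moved more than 30 mm) (distance of bottle from where it was at the start of the episode above 0.03 m).
It fails at once if the tape is disturbed (moved more than 30 mm) (distance of tape from where it was at the start of the episode above 0.03 m).
It fails at once if the bowl is disturbed (moved more than 30 mm) (distance of bowl from where it was at the start of the episode above 0.03 m).
Of tin0, tin1, tin2, tin3 only 3 to 4 are there at a start; the rules pass over those that are not, and their reading is None.
At some moment in a run one of tin0, tin1, tin2, tin3 may be knocked a few centimetres aside while the robot is not near it.
It also fails if it takes over 210 s, if anything falls off the work surface, if the arm or the gripper's body presses on something with over 40 N, if the wrist force passes 120 N, or if a joint passes its speed limit or range.

## Working session

There is one attempt and no reset: what is moved stays moved. The work goes in short steps, Python scripts to look and compute and a tool call to move; the robot and the scene stay as the last step left them, time stands still between calls to the robot, and variables do not carry over. Pictures are saved under pics/ and viewed, and the job is handed in when it is done.

Besides the shell and the picture viewer there is one more tool, called after "Emit:" as name(argument=value, ...), one argument or row to a line, values as JSON. play_rows: Moves the arm, as the interface text tells. Its arguments: {"type":"object","properties":{"gripper":{"type":"array"},"delta_pos":{"type":"array"},"angular":{"type":"array"},"grip_force":{"type":"number"}},"required":["gripper","delta_pos","angular"]}

```bash
ls -la; mkdir -p pics
python3 - <<'E'
from bench import robot
import cv2
s=robot.get_state()
print(s)
for n in ("side","top"):
    im=robot.get_image(n); cv2.imwrite(f"pics/{n}0.png",im[:,:,::-1])
    print(n,robot.camera_model(n))
E
```

```text
total 12
drwxr-xr-x  3 agent agent 4096 Dec  7 15:49 .
drwxr-xr-x 23 root  root  4096 Dec  7 15:49 ..
drwxr-xr-x  2 agent agent 4096 Dec  7 15:49 pics
{'clock': 0.0, 'q': array([ 1.19018233e+00,  4.87591526e-02,  9.75887858e-02,  1.62196078e+00,
       -1.84736767e-05,  1.44295962e+00]), 'dq': array([-0.00123128,  0.00090426, -0.00011869,  0.00062235,  0.00159267,
       -0.0006412 ]), 'joint_torque': array([ 1.09193975e-04, -3.38789248e+01,  3.20011961e+01,  2.03813083e-02,
       -2.84430444e-04,  1.70759641e-06]), 'eef_pos': array([0.13110097, 0.50771913, 0.21680825]), 'orientation': array([-1.02229668,  1.32029203,  1.02029753]), 'force': array([-0.10059038,  0.89560513, -0.24237186]), 'ft_torque': array([-0.0622536 , -0.01646532, -0.00285877]), 'grip_width': 1.0025744426263734}
side {'fx': 487.87007450163253, 'fy': 487.87007450163253, 'cx': 282.87849080903766, 'cy': 213.08428648464707, 'k1': -0.10154114583051159, 'cam_to_world': array([[ 0.79189982, -0.27348454,  0.54598615, -0.08489454],
       [-0.61012035, -0.39161712,  0.68875917, -0.92852845],
       [ 0.02545254, -0.87854552, -0.47698001,  0.69118593],
       [ 0.        ,  0.        ,  0.        ,  1.        ]])}
top {'fx': 418.9388572327377, 'fy': 418.9388572327377, 'cx': 286.2813692900257, 'cy': 210.28974921764907, 'k1': -0.035574285753684286, 'cam_to_world': array([[-0.02005617, -0.98147879,  0.19051807,  0.42666895],
       [-0.9997168 ,  0.02212842,  0.00875552, -0.08621748],
       [-0.01280922, -0.19028851, -0.98164464,  1.07299406],
       [ 0.        ,  0.        ,  0.        ,  1.        ]])}
```

View pics/side0.png

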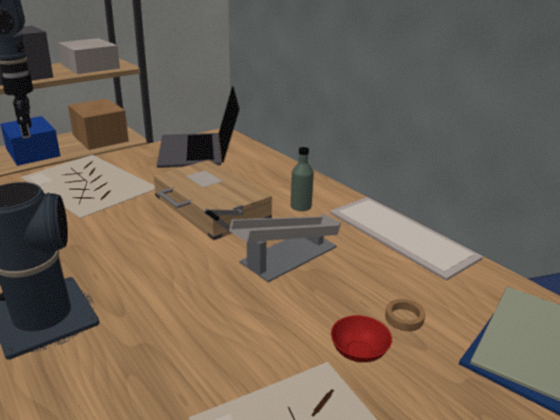

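View pics/top0.png

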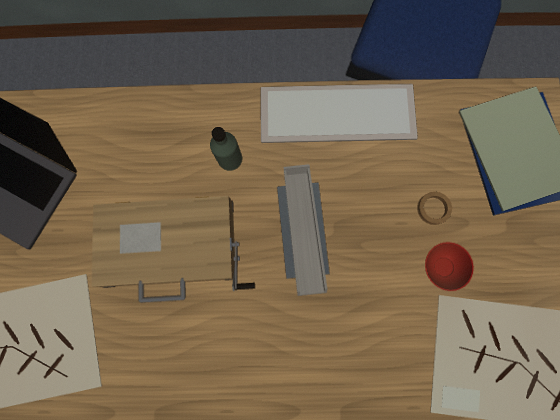

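The scene is visible in both views: the case with its handle is at top (95–235, 198–300), its knob at (253,286), and the lane at (285–325, 168–293). Next I'll zoom in.

```bash
cat > h.py <<'E'
import numpy as np, cv2
from scipy.spatial.transform import Rotation as R
from scipy.optimize import least_squares
from bench import robot
CM={n:robot.camera_model(n) for n in ("side","top")}
def proj(n,P):
    m=CM[n];T=np.linalg.inv(m["cam_to_world"]);P=np.atleast_2d(P)
    c=P@T[:3,:3].T+T[:3,3];s=c[:,:2]/c[:,2:];r2=(s**2).sum(1,keepdims=True)
    s=s*(1+m["k1"]*r2);return s*[m["fx"],m["fy"]]+[m["cx"],m["cy"]]
def ray(n,uv):
    m=CM[n];d=(np.array(uv,float)-[m["cx"],m["cy"]])/[m["fx"],m["fy"]];s=d.copy()
    for _ in range(30): s=d/(1+m["k1"]*(s@s))
    T=m["cam_to_world"];v=T[:3,:3]@np.r_[s,1];return T[:3,3],v/np.linalg.norm(v)
def onz(n,uv,z):
    o,v=ray(n,uv);return o+v*(z-o[2])/v[2]
def tri(us,ut):
    (a,u),(b,v)=ray("side",us),ray("top",ut)
    t=np.linalg.lstsq(np.c_[u,-v],b-a,rcond=None)[0];p,q=a+t[0]*u,b+t[1]*v
    return (p+q)/2,np.linalg.norm(p-q)
def snap(n,f,crop=None,k=1):
    im=robot.get_image(n)[:,:,::-1];cv2.imwrite(f"pics/{f}_full.png",im)
    return cropf(f,f+"_full",crop,k)
def cropf(f,src,crop,k):
    im=cv2.imread(f"pics/{src}.png")
    if crop: x0,y0,x1,y1=crop; im=im[y0:y1,x0:x1]
    im=cv2.resize(im,None,fx=k,fy=k,interpolation=cv2.INTER_CUBIC)
    cv2.imwrite(f"pics/{f}.png",im)
def st():
    s=robot.get_state();Rm=R.from_rotvec(s["orientation"]).as_matrix()
    print("t",round(s["clock"],2),"p",s["eef_pos"].round(4),"\nR",Rm.round(3).tolist(),"F",s["force"].round(1),"g",round(s["grip_width"],3),"q",s["q"].round(3))
    return s,Rm
E
python3 - <<'E'
from h import *
cropf("c1","side0",(140,140,350,290),3.8)
cropf("c2","top0",(85,150,340,310),3.1)
st()
E
```

```text
t 0.1 p [0.1311 0.5078 0.2169] 
R [[-0.001, -0.968, 0.25], [-0.002, 0.25, 0.968], [-1.0, 0.0, -0.002]] F [-0.5  0.4  0.1] g 1.0 q [ 1.19   0.049  0.098  1.622 -0.     1.443]
```

View pics/c1.png

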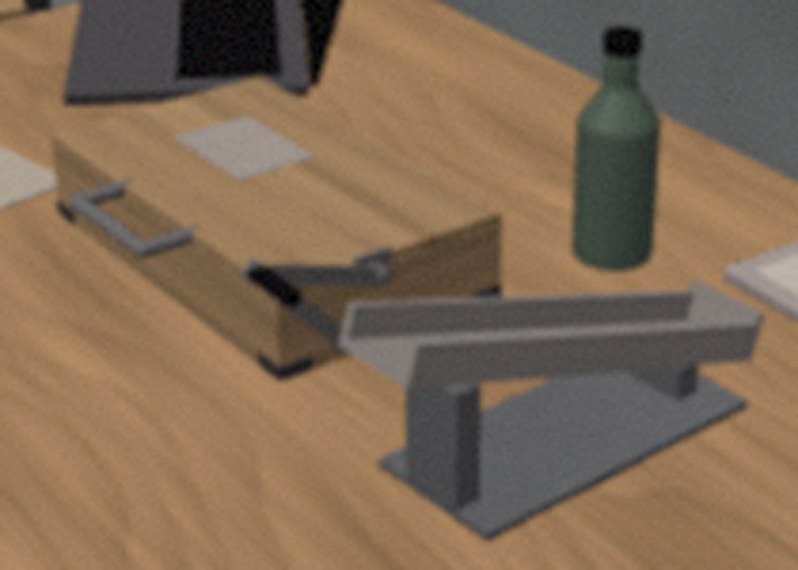

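View pics/c2.png

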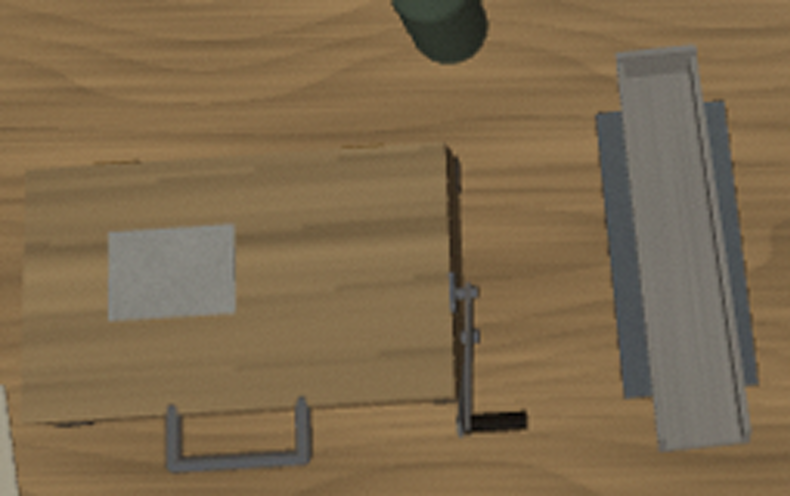

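```bash
cat > fit.py <<'E'
from h import *
t=lambda u,v:(85+(u+.5)/3.1-.5,150+(v+.5)/3.1-.5)
s=lambda u,v:(140+(u+.5)/3.8-.5,140+(v+.5)/3.8-.5)
# case
C=[("top",t(22,422),(-.1,.1675,.073)),("top",t(455,402),(-.1,-.1675,.073)),("top",t(447,147),(.1,-.1675,.073)),("top",t(22,170),(.1,.1675,.073)),
("top",t(239,463),(-.138,0,.069)),
("side",s(53,140),(-.1,.1675,.073)),("side",s(279,303),(-.1,-.1675,.073)),("side",s(500,216),(.1,-.1675,.073)),("side",s(110,225),(-.138,0,.069)),("side",s(281,378),(-.1,-.1675,0))]
def caseT(p): 
    T=np.eye(4);T[:3,:3]=R.from_euler("z",p[2]).as_matrix();T[:3,3]=[p[0],p[1],p[3] if len(p)>3 else 0];return T
def f(p):
    T=caseT(p);return np.concatenate([proj(n,T[:3,:3]@np.array(q)+T[:3,3])[0]-uv for n,uv,q in C])
r=least_squares(f,[.4,.15,0,0],loss="soft_l1");print("case",r.x.round(4),r.fun.reshape(-1,2).round(1).tolist())
L=[("top",t(658,450),(-.16,.033,.022)),("top",t(749,441),(-.16,-.033,.022)),
("side",s(348,305),(-.16,.033,.022)),("side",s(418,348),(-.16,-.033,.022)),("side",s(695,290),(.16,.027,.022)),("top",t(624,80),(.16,.027,.022)),("top",t(693,72),(.16,-.027,.022)),]
def laneT(p):
    T=np.eye(4);T[:3,:3]=R.from_euler("ZY",[p[2],np.radians(18)]).as_matrix();T[:3,3]=[p[0],p[1],p[3]];return T
def g(p):
    T=laneT(p);return np.concatenate([proj(n,T[:3,:3]@np.array(q)+T[:3,3])[0]-uv for n,uv,q in L])
r2=least_squares(g,[.4,-.1,0,.09],loss="soft_l1");print("lane",r2.x.round(4),r2.fun.reshape(-1,2).round(1).tolist())
np.save("case.npy",caseT(r.x));np.save("lane.npy",laneT(r2.x))
T=laneT(r2.x);print("load",T@[-.11,0,0,1],"stop",T@[.16,0,0,1])
print("knob",tri(s(275,284),t(499,421)))
print("knobcase",np.linalg.inv(caseT(r.x))@np.r_[tri(s(275,284),t(499,421))[0],1])
print("handle ends",tri(s(75,203),t(172,466)),tri(s(145,248),t(307,460)))
for n in ("side","top"):
    im=cv2.resize(cv2.imread(f"pics/{n}0.png"),None,fx=2,fy=2)
    def dr(T,pts,c):
        u=(proj(n,np.array(pts)@T[:3,:3].T+T[:3,3])*2*16).round().astype(int);cv2.polylines(im,[u.reshape(-1,1,2)],True,c,1,cv2.LINE_AA,4)
    K=caseT(r.x)
    dr(K,[(-.1,.1675,.073),(-.1,-.1675,.073),(.1,-.1675,.073),(.1,.1675,.073)],(0,0,255))
    dr(K,[(-.1,.1675,0),(-.1,-.1675,0),(.1,-.1675,0),(.1,.1675,0)],(0,255,255))
    for y in (.027,.033,-.027,-.033): dr(T,[(-.16,y,0),(.16,y,0),(.16,y,.022),(-.16,y,.022)],(0,255,0))
    dr(T,[(.16,.033,0),(.16,-.033,0),(.16,-.033,.03),(.16,.033,.03)],(255,0,0))
    im=im[280:580,280:700] if n=="side" else im[300:620,170:680]
    cv2.imwrite(f"pics/ov_{n}.png",cv2.resize(im,None,fx=1.5,fy=1.5))
E
python3 fit.py
```

```text
case [ 0.553   0.2276  0.0385 -0.0026] [[0.1, 0.6], [-0.1, -0.9], [-0.3, -0.7], [2.3, 0.0], [0.0, -0.3], [-0.2, -1.2], [-1.2, -2.2], [0.4, 0.1], [-0.3, 0.5], [-0.5, 1.9]]
lane [ 0.567  -0.1192  0.0793  0.0762] [[0.2, -0.2], [1.1, -0.3], [-1.7, -0.1], [-2.0, -0.0], [-1.0, 1.5], [0.6, -3.0], [-0.5, -2.5]]
load [ 0.4626834  -0.12749619  0.11017128  1.        ] stop [ 0.71866244 -0.10716389  0.02673669  1.        ]
knob (array([0.44119918, 0.01955241, 0.10113995]), np.float64(0.0020233097296960636))
knobcase [-0.11973319 -0.20354232  0.10370882  1.        ]
handle ends (array([0.41255005, 0.27445842, 0.06584468]), np.float64(0.0009500306223772999)) (array([0.41670875, 0.16807939, 0.07171725]), np.float64(0.0017733504555218168))
```

View pics/ov_side.png

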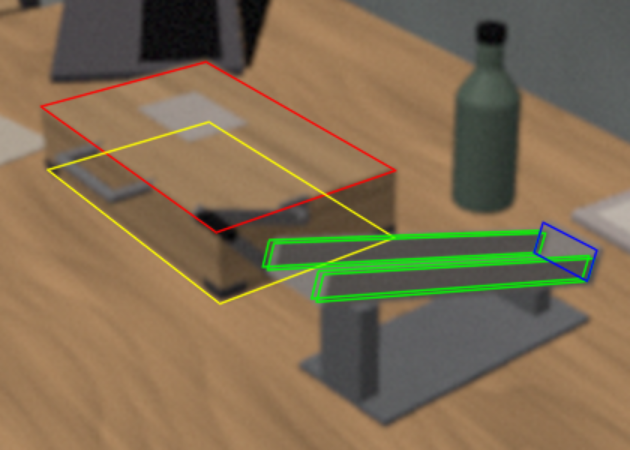

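View pics/ov_top.png

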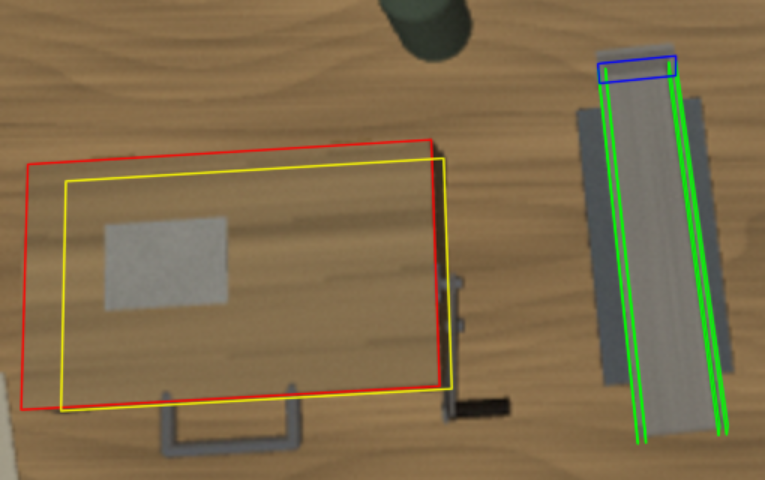

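The fit holds up: the knob comes out at y = -0.2035 in the case frame (expected -0.2045) and the bar at z = 0.069. In the overlay the case outline matches and the lane is a few mm short along x. Next I'll turn the jaws along the case's x axis.

Emit:
play_rows(
  gripper=[-0.3,-0.3,-0.3,-0.3,-0.3,-0.3,-0.3,-0.3,-0.3,-0.3],
  delta_pos=[
    [0,0,0],
    [0,0,0],
    [0,0,0],
    [0,0,0],
    [0,0,0],
    [0,0,0],
    [0,0,0],
    [0,0,0],
    [0,0,0],
    [0,0,0],
  ],
  angular=[
    [8.15,0,0],
    [8.15,0,0],
    [8.15,0,0],
    [8.15,0,0],
    [8.15,0,0],
    [8.15,0,0],
    [8.15,0,0],
    [8.15,0,0],
    [8.1,0,0],
    [0,0,0],
  ],
)

```text
clock: 1.1
eef_pos: [0.1312, 0.508, 0.2174]
orientation: [-0.032, 1.571, 0.03]
force: [-0.1, 0.5, -0.4]
grip_width: 0.349
```

```bash
cat >> h.py <<'E'
Kc=np.load("case.npy") if __import__("os").path.exists("case.npy") else None
Kl=np.load("lane.npy") if __import__("os").path.exists("lane.npy") else None
def todo(P,z=None,x=(0,0,-1)):
    """delta to TCP position P with tool x axis x and tool z axis (opening) z, in present tool axes"""
    s,Rm=st();P=np.array(P,float)
    print("delta(tool, present axes)",(Rm.T@(P-s["eef_pos"])).round(4))
    if z is not None:
        x=np.array(x,float);x/=np.linalg.norm(x);z=np.array(z,float);z-=x*(z@x);z/=np.linalg.norm(z)
        T=np.c_[x,np.cross(z,x),z];rv=R.from_matrix(Rm.T@T).as_rotvec()
        print("rot deg",np.degrees(rv).round(2),"delta in final axes",(T.T@(P-s["eef_pos"])).round(4))
E
sed -i 's/case \[/&/' fit.py
python3 - <<'E'
from h import *
z=Kc[:3,0]
todo([.415,.222,.18],z)
E
```

```text
t 1.1 p [0.1312 0.508  0.2174] 
R [[-0.0, -0.039, 0.999], [-0.001, 0.999, 0.039], [-1.0, -0.001, -0.001]] F [-0.1  0.5 -0.4] g 0.349 q [ 1.19   0.048  0.098  1.622 -0.     2.722]
delta(tool, present axes) [ 0.0376 -0.2968  0.2725]
rot deg [ 0.03 -0.03  0.07] delta in final axes [ 0.0374 -0.2967  0.2726]
```

Emit:
play_rows(
  gripper=[-0.3,-0.3,-0.3,-0.3,-0.3,-0.3,-0.3,-0.3,-0.3,-0.3],
  delta_pos=[
    [0.004,-0.033,0.0303],
    [0.004,-0.033,0.0303],
    [0.004,-0.033,0.0303],
    [0.004,-0.033,0.0303],
    [0.004,-0.033,0.0303],
    [0.004,-0.033,0.0303],
    [0.004,-0.033,0.0303],
    [0.004,-0.033,0.0303],
    [0.005,-0.033,0.0303],
    [0,0,0],
  ],
  angular=[
    [0,0,0],
    [0,0,0],
    [0,0,0],
    [0,0,0],
    [0,0,0],
    [0,0,0],
    [0,0,0],
    [0,0,0],
    [0,0,0],
    [0,0,0],
  ],
)

```text
clock: 2.1
eef_pos: [0.4179, 0.2181, 0.1796]
orientation: [-0.029, 1.571, 0.025]
force: [-0.1, 1.0, -0.7]
grip_width: 0.351
```

Run:
```python
from h import *
z=Kc[:3,0]
todo([.415,.222,.075],z)
snap("top","a1",(100,200,260,320),5)
snap("side","a2",(100,60,300,240),4)
```

```text
t 2.1 p [0.4179 0.2181 0.1796] 
R [[-0.0, -0.035, 0.999], [-0.002, 0.999, 0.035], [-1.0, -0.002, -0.0]] F [-0.1  1.  -0.7] g 0.351 q [ 0.34  -0.096 -0.118  1.549 -0.002  1.876]
delta(tool, present axes) [ 0.1046  0.0043 -0.0028]
rot deg [-0.22 -0.02  0.14] delta in final axes [ 0.1046  0.004  -0.0028]
```

View pics/a1.png

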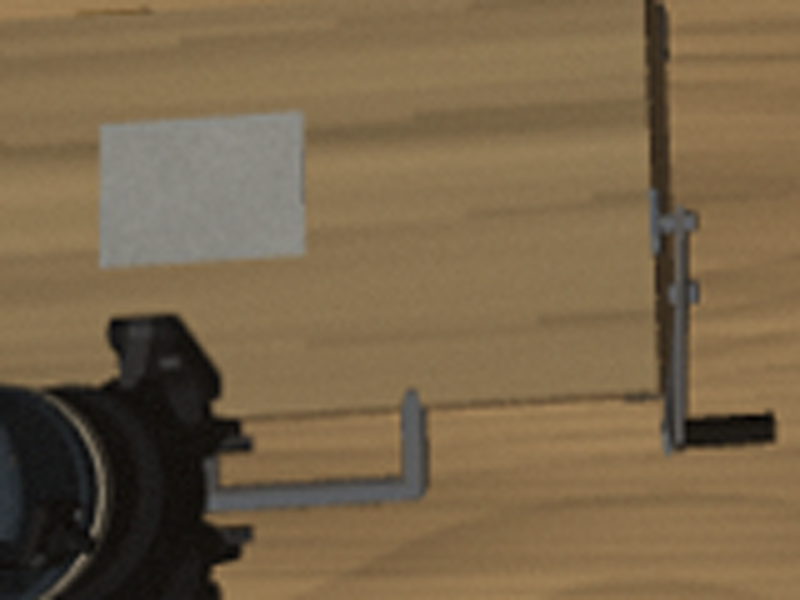

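View pics/a2.png

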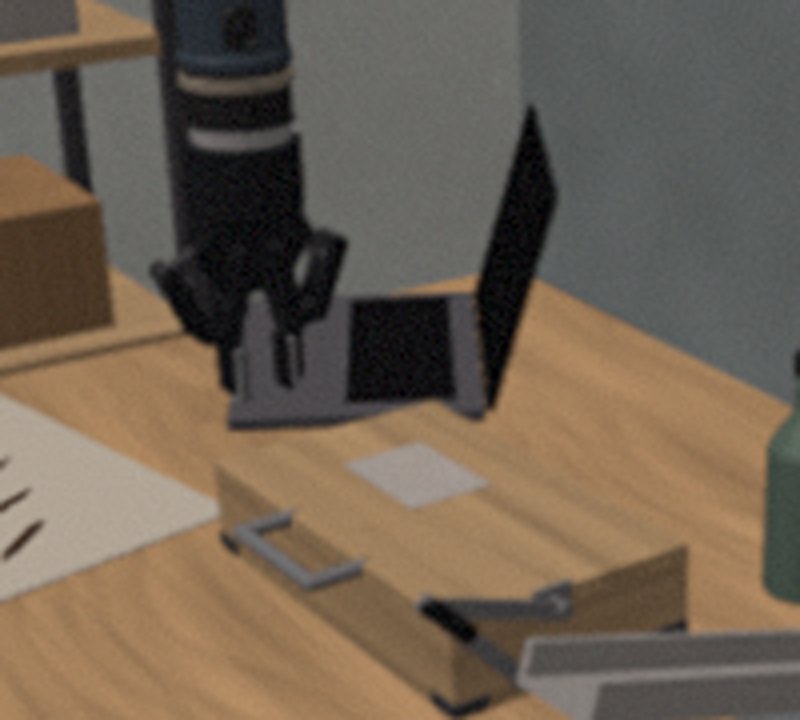

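The fingers straddle the bar: fingertips are at (235,440) and (235,540) in the crop, bar row at 495. Descending.

Emit:
play_rows(
  gripper=[-0.3,-0.3,-0.3,-0.3,-0.3,-0.3,-0.3,-0.3,-0.3,-0.3],
  delta_pos=[
    [0.0,0.002,-0.0014],
    [0.013,0.002,-0.0014],
    [0.013,0,0],
    [0.013,0,0],
    [0.013,0,0],
    [0.013,0,0],
    [0.013,0,0],
    [0.013,0,0],
    [0.0136,0,0],
    [0,0,0],
  ],
  angular=[
    [0,0,0],
    [0,0,0],
    [0,0,0],
    [0,0,0],
    [0,0,0],
    [0,0,0],
    [0,0,0],
    [0,0,0],
    [0,0,0],
    [0,0,0],
  ],
)

```text
clock: 3.2
eef_pos: [0.4106, 0.2252, 0.0737]
orientation: [-0.031, 1.575, 0.029]
force: [-0.3, 0.3, -1.1]
grip_width: 0.352
```

Emit:
play_rows(
  gripper=[-0.6,-0.8,-0.9,-1,-1,-1],
  delta_pos=[
    [0.0,0,0],
    [0,0,0],
    [0,0,0],
    [0,0,0],
    [0,0,0],
    [0,0,0],
  ],
  angular=[
    [0,0,0],
    [0,0,0],
    [0,0,0],
    [0,0,0],
    [0,0,0],
    [0,0,0],
  ],
  grip_force=30,
)

```text
clock: 3.8
eef_pos: [0.4125, 0.226, 0.0767]
orientation: [-0.03, 1.57, 0.031]
force: [-0.3, -1.4, 0.7]
grip_width: -0.0
```

Run:
```python
from h import *
z=Kc[:3,0]
todo([.415,.222,.075],z)
cropf("x","a1_full",None,1)
snap("side","a3",(100,60,300,240),4)
```

```text
t 3.8 p [0.4125 0.226  0.0767] 
R [[0.0, -0.039, 0.999], [0.0, 0.999, 0.039], [-1.0, 0.0, 0.0]] F [-0.3 -1.4  0.7] g -0.0 q [ 0.359 -0.079 -0.307  1.342  0.     1.891]
delta(tool, present axes) [ 0.0017 -0.0041  0.0023]
rot deg [ 0.01  0.03 -0.01] delta in final axes [ 0.0017 -0.0041  0.0023]
```

View pics/a3.png

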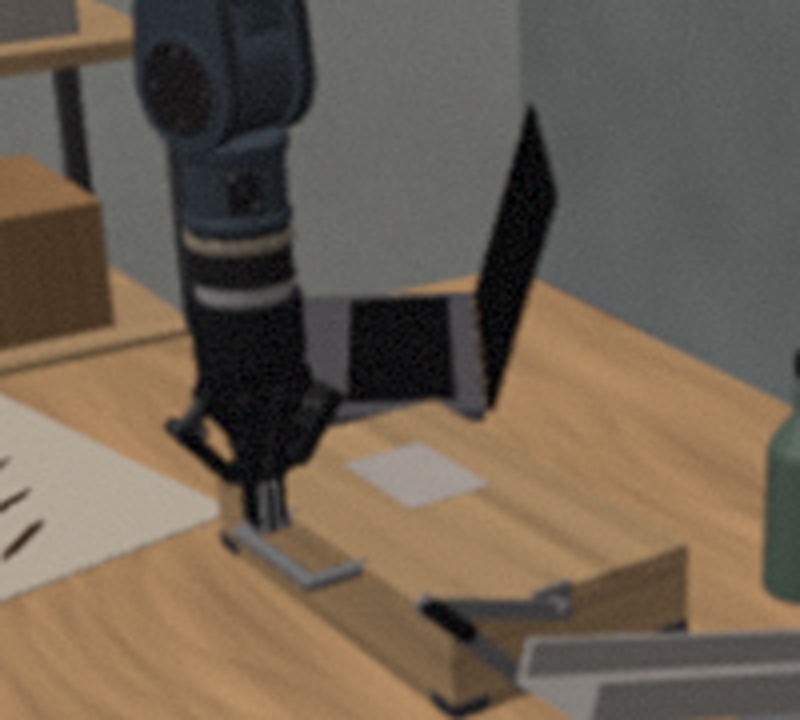

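Run:
```python
from h import *
s,Rm=st()
p=s["eef_pos"]
for d in (0,.025,-.048): 
  q=p+Rm[:,0]*d
  u=proj("side",q)[0]; print(d,q,u,(u-[100,60])*4)
u=proj("side",[.415,.222,.069])[0];print((u-[100,60])*4)
snap("top","a4",(100,200,260,320),5)
```

```text
t 3.85 p [0.4125 0.226  0.0766] 
R [[0.0, -0.039, 0.999], [0.0, 0.999, 0.039], [-1.0, 0.0, 0.0]] F [-1.2  0.7  0.1] g 0.0 q [ 0.359 -0.079 -0.308  1.342 -0.     1.891]
0 [0.41245203 0.22599435 0.0765752 ] [166.55317436 195.90113255] [266.21269745 543.60453019]
0.025 [0.4124593  0.22599701 0.0515752 ] [167.32166    203.81237302] [269.28664002 575.24949206]
-0.048 [0.41243807 0.22598923 0.12457519] [165.05896483 180.32892112] [260.23585931 481.3156845 ]
[272.95616176 554.41906087]
```

View pics/a4.png

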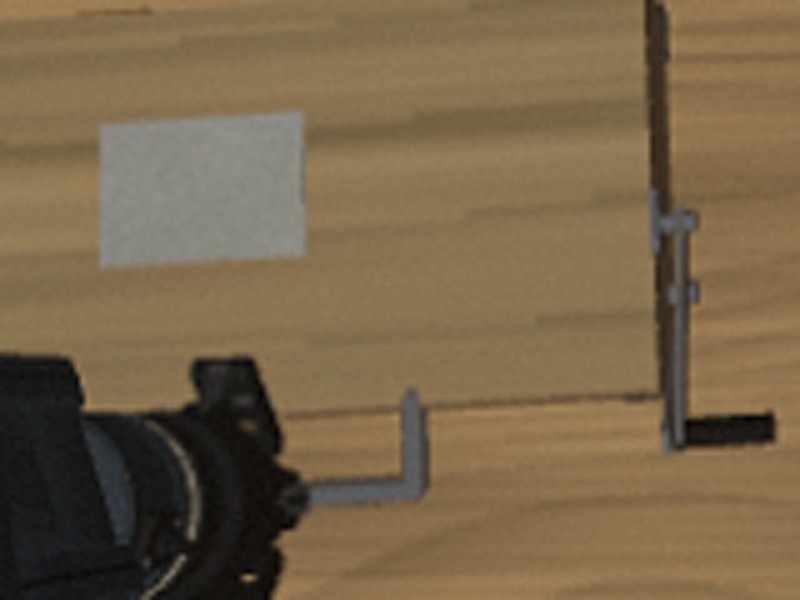

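Run:
```python
from h import *
im=cv2.imread("pics/a3_full.png")[165:215,140:200]
im=cv2.convertScaleAbs(im,alpha=2,beta=10)
cv2.imwrite("pics/a5.png",cv2.resize(im,None,fx=11,fy=11,interpolation=cv2.INTER_CUBIC))
```

```text
(no output)
```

View pics/a5.png

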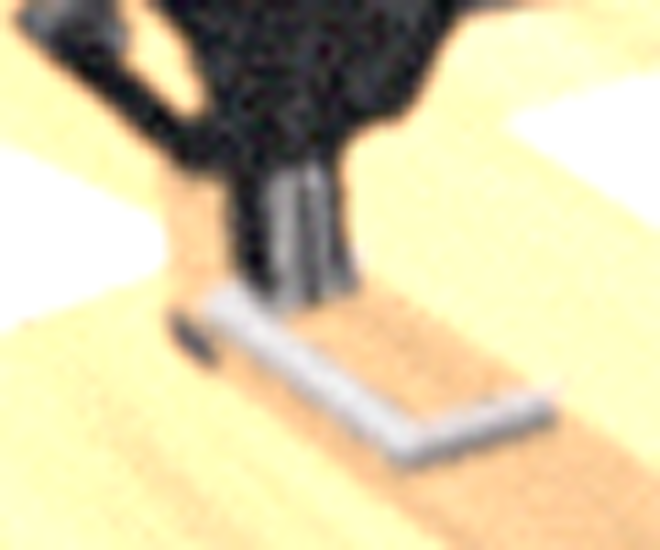

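Run:
```python
from h import *
s,Rm=st();p=s["eef_pos"]
for d in (0,.025,-.025): print(d,proj("top",p+Rm[:,0]*d),proj("side",p+Rm[:,0]*d))
print(tri((166.3,193),(160,299)))
im=cv2.imread("pics/a4_full.png")[270:330,120:200]
im=cv2.convertScaleAbs(im,alpha=3,beta=20)
cv2.imwrite("pics/a6.png",cv2.resize(im,None,fx=10,fy=10,interpolation=cv2.INTER_CUBIC))
```

```text
t 3.9 p [0.4124 0.226  0.0765] 
R [[0.0, -0.039, 0.999], [0.0, 0.999, 0.039], [-1.0, 0.0, 0.0]] F [ 0.4 -0.2  0. ] g -0.0 q [ 0.359 -0.079 -0.308  1.342 -0.     1.891]
0 [[158.844135   300.00503065]] [[166.5427083  195.93448685]]
0.025 [[162.07366601 299.80108393]] [[167.31046492 203.84591962]]
-0.025 [[155.45024209 300.21896644]] [[165.76824576 187.8872268 ]]
(array([0.41283249, 0.22109021, 0.08730288]), np.float64(0.004500694419306839))
```

View pics/a6.png

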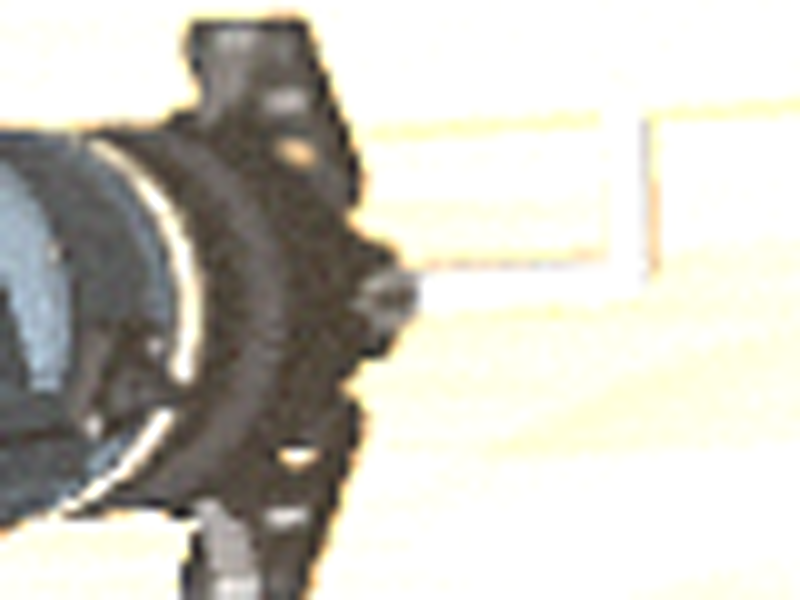

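Run:
```python
from h import *
p=np.array([.4179,.2181,.1796])
for zz in (.2046,.1796,.1546):
  for dx in (-.022,.022): 
    print(zz,dx,proj("side",[p[0]+dx,p[1],zz]).round(1),proj("top",[p[0]+dx,p[1],zz]).round(1))
for f,b in (("a1",(120,250,190,330)),("a2",(130,110,200,170))):
  im=cv2.imread(f"pics/{f}_full.png")[b[1]:b[3],b[0]:b[2]]
  im=cv2.convertScaleAbs(im,alpha=3,beta=20)
  cv2.imwrite(f"pics/z{f}.png",cv2.resize(im,None,fx=8,fy=8,interpolation=cv2.INTER_CUBIC))
```

```text
0.2046 -0.022 [[158.1 155.4]] [[142.9 309.4]]
0.2046 0.022 [[173.1 152. ]] [[143.7 287.5]]
0.1796 -0.022 [[158.9 164.1]] [[147.  308.9]]
0.1796 0.022 [[173.8 160.5]] [[147.8 287.7]]
0.1546 -0.022 [[159.8 172.7]] [[151.  308.4]]
0.1546 0.022 [[174.5 169. ]] [[151.7 287.8]]
```

View pics/za1.png

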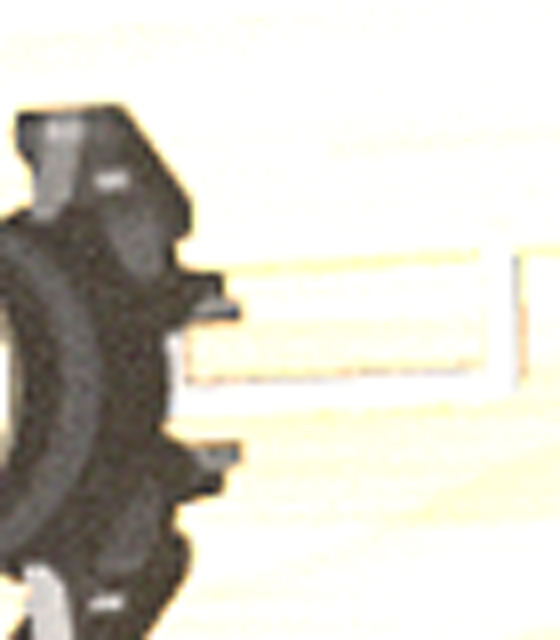

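View pics/za2.png

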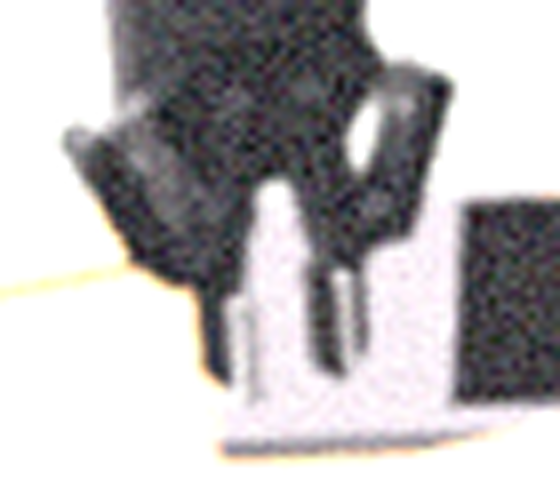

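By the text, fingertips with TCP at z = 0.0765 should be at 0.05. Both views put them at about 0.086, above the bar, and the jaws shut on nothing. So the tips stand about 10 mm behind the reported TCP, not 25 mm ahead. I'll open, go about 33 mm lower while watching the force, and check again.

Emit:
play_rows(
  gripper=[-0.3,-0.3,-0.3,-0.3,-0.3,-0.3,-0.3,-0.3,-0.3,-0.3],
  delta_pos=[
    [0.0,0,0.0],
    [0,0,0],
    [0,0,0],
    [0.003,-0.002,0.001],
    [0.003,-0.002,0.001],
    [0.003,0,0],
    [0.003,0,0],
    [0.003,0,0],
    [0,0,0],
    [0,0,0],
  ],
  angular=[
    [0,0,0],
    [0,0,0],
    [0,0,0],
    [0,0,0],
    [0,0,0],
    [0,0,0],
    [0,0,0],
    [0,0,0],
    [0,0,0],
    [0,0,0],
  ],
)

```text
clock: 4.9
eef_pos: [0.4144, 0.222, 0.0612]
orientation: [-0.031, 1.571, 0.03]
force: [0.7, 0.5, -0.4]
grip_width: 0.349
```

```bash
cat >> h.py <<'E'
def zoom(n,f,b,k,al=2.5,be=15):
    im=robot.get_image(n)[:,:,::-1];cv2.imwrite(f"pics/{f}_full.png",im)
    im=cv2.convertScaleAbs(im[b[1]:b[3],b[0]:b[2]],alpha=al,beta=be)
    cv2.imwrite(f"pics/{f}.png",cv2.resize(im,None,fx=k,fy=k,interpolation=cv2.INTER_CUBIC))
E
python3 - <<'E'
from h import *
st()
zoom("side","b1",(140,160,200,215),10,2)
E
```

```text
t 4.9 p [0.4144 0.222  0.0612] 
R [[-0.0, -0.039, 0.999], [-0.0, 0.999, 0.039], [-1.0, -0.0, -0.0]] F [ 0.7  0.5 -0.4] g 0.349 q [ 0.349 -0.07  -0.331  1.311 -0.     1.881]
```

View pics/b1.png

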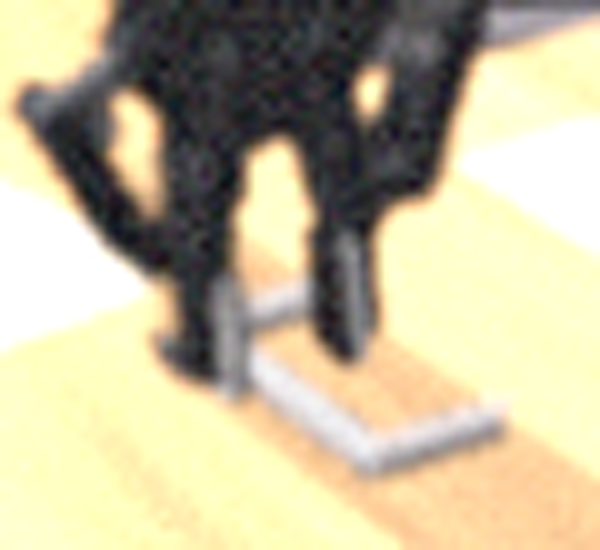

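Run:
```python
from h import *
zoom("top","b2",(130,270,200,320),11,3)
for zz in (.0362,.0612,.0712):
  for dx in (-.022,.022): 
    print(zz,dx,proj("side",[.4144+dx,.222,zz]).round(1),proj("top",[.4144+dx,.222,zz]).round(1))
```

```text
0.0362 -0.022 [[161.9 211.1]] [[165.3 308. ]]
0.0362 0.022 [[176.  206.9]] [[165.9 289.7]]
0.0612 -0.022 [[161.1 203.2]] [[162.2 308.4]]
0.0612 0.022 [[175.3 199.1]] [[162.8 289.6]]
0.0712 -0.022 [[160.8 200. ]] [[160.9 308.6]]
0.0712 0.022 [[175.1 196. ]] [[161.5 289.6]]
```

View pics/b2.png

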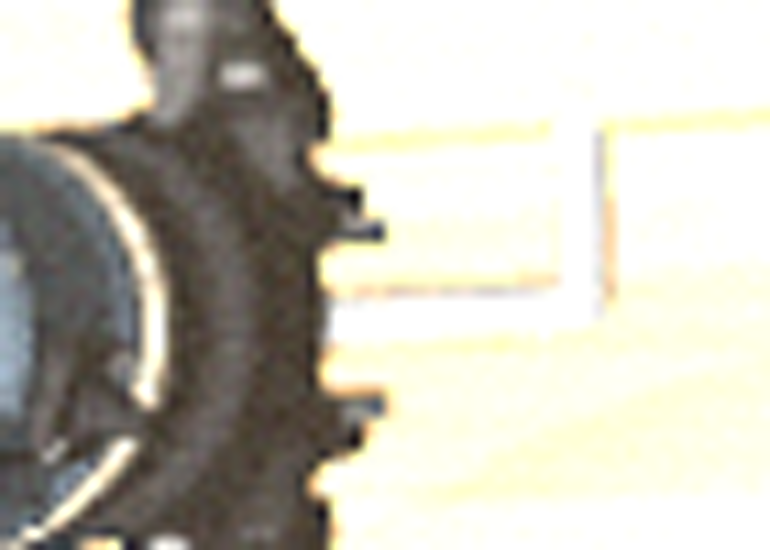

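Run:
```python
from h import *
print(tri((163.8,199),(165,306.8)),tri((176.2,195.8),(165,291.1)))
print(tri((177,206.3),(184.2,297)))
```

```text
(array([0.39667835, 0.21046136, 0.07787773]), np.float64(0.00014644131066421956)) (array([0.43376874, 0.21131264, 0.07690631]), np.float64(0.002320118596370993))
(array([0.41708699, 0.16938537, 0.06655357]), np.float64(0.0027719163948266936))
```

Both views agree on x and y (pad centre 0.4155, 0.2215). They put the open tips at z = 0.077 with reported TCP z = 0.061. I'll use a tip offset of about -11 mm shut and -15 mm at this opening, and go down another 21 mm.

Emit:
play_rows(
  gripper=[-0.3,-0.3,-0.3,-0.3,-0.3,-0.3,-0.6,-0.8,-1,-1],
  delta_pos=[
    [0.004,0,0.0],
    [0.004,0,0],
    [0.004,0,0],
    [0.004,0,0],
    [0.005,0,0],
    [0,0,0],
    [0,0,0],
    [0,0,0],
    [0,0,0],
    [0,0,0],
  ],
  angular=[
    [0,0,0],
    [0,0,0],
    [0,0,0],
    [0,0,0],
    [0,0,0],
    [0,0,0],
    [0,0,0],
    [0,0,0],
    [0,0,0],
    [0,0,0],
  ],
  grip_force=30,
)

```text
clock: 6.0
eef_pos: [0.4148, 0.222, 0.0405]
orientation: [-0.03, 1.57, 0.03]
force: [1.1, 0.1, -0.2]
grip_width: 0.124
```

Emit:
play_rows(
  gripper=[-1,-1],
  delta_pos=[
    [0,0,0.0],
    [0,0,0],
  ],
  angular=[
    [0,0,0],
    [0,0,0],
  ],
)

```text
clock: 6.2
eef_pos: [0.4148, 0.222, 0.0405]
orientation: [-0.03, 1.57, 0.03]
force: [1.2, -0.1, -1.2]
grip_width: 0.132
```

Run:
```python
from h import *
st()
zoom("side","b3",(140,160,200,215),10,2)
```

```text
t 6.2 p [0.4148 0.222  0.0405] 
R [[0.001, -0.039, 0.999], [-0.0, 0.999, 0.039], [-1.0, -0.0, 0.001]] F [ 1.2 -0.1 -1.2] g 0.132 q [ 0.349 -0.057 -0.361  1.267 -0.     1.881]
```

View pics/b3.png

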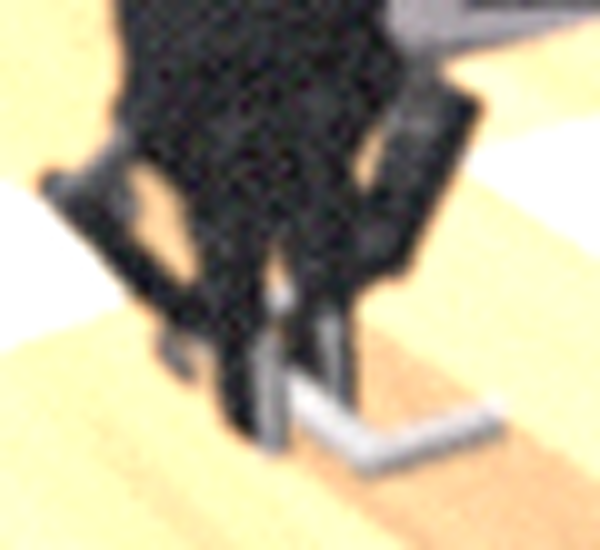

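Gripped: the 0.132 opening is 11 mm, which matches the 12 mm bar. The reported TCP is therefore about 28 mm past the real grasp point. Before lifting I'll fit the arm's kinematics from the logged joints to check that the arc is within reach.

Run:
```python
from h import *
D=[((.3487,-.057,-.361),(.4148,.222,.0405)),((1.1902,.0488,.0976),(.1311,.5077,.2168)),((.34,-.096,-.118),(.4179,.2181,.1796)),((.359,-.079,-.308),(.4124,.226,.0765)),((.349,-.070,-.331),(.4144,.222,.0612))]
def m(p,q2,q3):
    A,B,L,r0,z0=p
    return np.array([A*np.sin(q2)+B*np.cos(q2)+L*np.cos(q3-q2)+r0, A*np.cos(q2)-B*np.sin(q2)+L*np.sin(q3-q2)+z0])
f=lambda p:np.concatenate([m(p,q[1],q[2])-[np.hypot(*P[:2]),P[2]] for q,P in D]+[0.02*(np.array(p)-[.3,.05,.3,0.1,0])])
r=least_squares(f,[.3,.06,.3,.1,0]);p=r.x;print(p.round(3),(r.fun*1e3).round(1))
K=Kc
for th in (0,.3,.6,.9,1.2,1.45):
    b=K@[.1-.238*np.cos(th),0,.069+.238*np.sin(th),1];R_=np.hypot(b[0],b[1]);z=b[2]-.028
    s=least_squares(lambda q:m(p,*q)-[R_,z],[0,0]);print(th,b[:3].round(3),R_.round(3),s.x.round(2),s.cost.round(6))
```

```text
[ 0.339 -0.009  0.5    0.018 -0.147] [-3.5  0.8  0.8 -0.3  5.2 -1.  -0.9  0.2 -1.6  0.3  0.8 -1.2  4.  -1.6
 -2.9]
0 [0.415 0.222 0.066] 0.471 [-0.04 -0.35] 0.0
0.3 [0.426 0.223 0.137] 0.48 [-0.06 -0.23] 0.0
0.6 [0.457 0.224 0.201] 0.509 [-0.   -0.04] 0.0
0.9 [0.505 0.226 0.253] 0.553 [0.13 0.2 ] 0.0
1.2 [0.567 0.228 0.288] 0.611 [0.32 0.49] 0.0
1.45 [0.624 0.23  0.303] 0.665 [0.53 0.78] 0.0
```

Run:
```python
import numpy as np
th=np.linspace(.017,1.487,31)
x=-.238*np.cos(th);z=.238*np.sin(th)
for a,b in zip(np.diff(z),np.diff(x)): print([-round(a,4),0,round(b,4)],end=", ")
```

```text
[np.float64(-0.0117), 0, np.float64(0.0005)], [np.float64(-0.0116), 0, np.float64(0.0011)], [np.float64(-0.0115), 0, np.float64(0.0016)], [np.float64(-0.0115), 0, np.float64(0.0022)], [np.float64(-0.0113), 0, np.float64(0.0027)], [np.float64(-0.0112), 0, np.float64(0.0033)], [np.float64(-0.011), 0, np.float64(0.0038)], [np.float64(-0.0108), 0, np.float64(0.0044)], [np.float64(-0.0106), 0, np.float64(0.0049)], [np.float64(-0.0103), 0, np.float64(0.0054)], [np.float64(-0.0101), 0, np.float64(0.0059)], [np.float64(-0.0098), 0, np.float64(0.0064)], [np.float64(-0.0094), 0, np.float64(0.0069)], [np.float64(-0.0091), 0, np.float64(0.0073)], [np.float64(-0.0087), 0, np.float64(0.0078)], [np.float64(-0.0083), 0, np.float64(0.0082)], [np.float64(-0.0079), 0, np.float64(0.0086)], [np.float64(-0.0075), 0, np.float64(0.0089)], [np.float64(-0.007), 0, np.float64(0.0093)], [np.float64(-0.0066), 0, np.float64(0.0096)], [np.float64(-0.0061), 0, np.float64(0.0099)], [np.float64(-0.0056), 0, np.float64(0.0102)], [np.float64(-0.0051), 0, np.float64(0.0105)], [np.float64(-0.0046), 0, np.float64(0.0107)], [np.float64(-0.004), 0, np.float64(0.0109)], [np.float64(-0.0035), 0, np.float64(0.0111)], [np.float64(-0.0029), 0, np.float64(0.0113)], [np.float64(-0.0024), 0, np.float64(0.0114)], [np.float64(-0.0018), 0, np.float64(0.0115)], [np.float64(-0.0013), 0, np.float64(0.0116)],
```

Emit:
play_rows(
  gripper=[-1,-1,-1,-1,-1,-1,-1,-1,-1,-1],
  delta_pos=[
    [-0.0117,0,0.0005],
    [-0.0116,0,0.0011],
    [-0.0115,0,0.0016],
    [-0.0115,0,0.0022],
    [-0.0113,0,0.0027],
    [-0.0112,0,0.0033],
    [-0.011,0,0.0038],
    [-0.0108,0,0.0044],
    [-0.0106,0,0.0049],
    [-0.0103,0,0.0054],
  ],
  angular=[
    [0,0,0],
    [0,0,0],
    [0,0,0],
    [0,0,0],
    [0,0,0],
    [0,0,0],
    [0,0,0],
    [0,0,0],
    [0,0,0],
    [0,0,0],
  ],
  grip_force=30,
)

```text
clock: 7.25
eef_pos: [0.4433, 0.2233, 0.1524]
orientation: [-0.03, 1.574, 0.031]
force: [-0.6, -0.1, -2.2]
grip_width: 0.126
```

Run:
```python
from h import *
s,Rm=st()
g=s["eef_pos"]-.0285*Rm[:,0]
print("bar in case",(np.linalg.inv(Kc)@np.r_[g,1]).round(4))
snap("side","d1",(100,60,300,240),4)
```

```text
t 7.25 p [0.4433 0.2233 0.1524] 
R [[-0.003, -0.039, 0.999], [0.0, 0.999, 0.039], [-1.0, 0.0, -0.003]] F [-0.6 -0.1 -2.2] g 0.126 q [ 3.310e-01 -2.800e-02 -1.080e-01  1.494e+00  1.000e-03  1.862e+00]
bar in case [-0.1097 -0.      0.1835  1.    ]
```

View pics/d1.png

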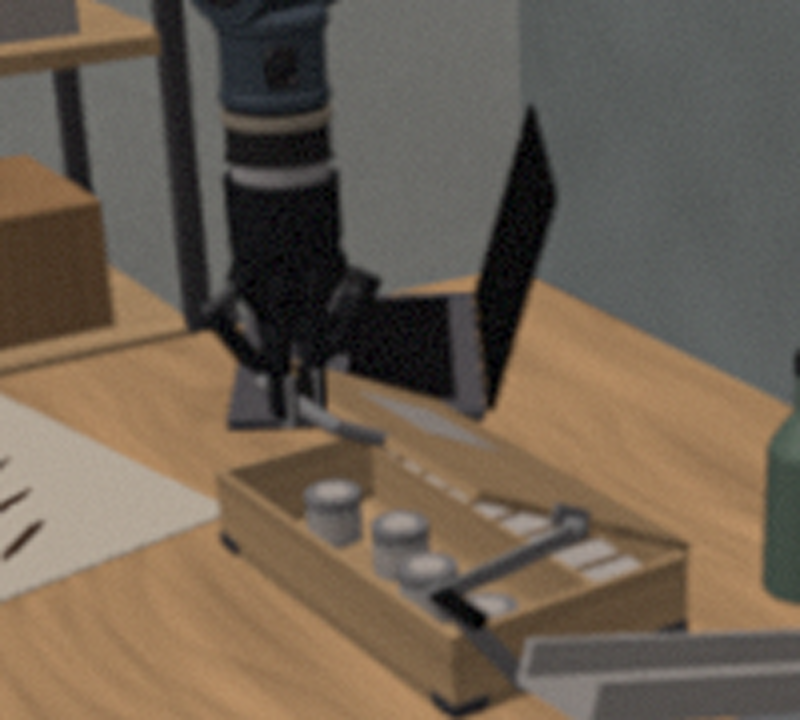

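The lid is rising. Four tins are visible, at crop (333,510), (400,543), (428,580) and (495,610). Continuing the arc.

Emit:
play_rows(
  gripper=[-1,-1,-1,-1,-1,-1,-1,-1,-1,-1],
  delta_pos=[
    [-0.0101,0,0.0059],
    [-0.0098,0,0.0064],
    [-0.0094,0,0.0069],
    [-0.0091,0,0.0073],
    [-0.0087,0,0.0078],
    [-0.0083,0,0.0082],
    [-0.0079,0,0.0086],
    [-0.0075,0,0.0089],
    [-0.007,0,0.0093],
    [-0.0066,0,0.0096],
  ],
  angular=[
    [0,0,0],
    [0,0,0],
    [0,0,0],
    [0,0,0],
    [0,0,0],
    [0,0,0],
    [0,0,0],
    [0,0,0],
    [0,0,0],
    [0,0,0],
  ],
)

```text
clock: 8.3
eef_pos: [0.5201, 0.2268, 0.239]
orientation: [-0.03, 1.575, 0.032]
force: [-8.0, 0.6, 5.3]
grip_width: 0.124
```

Emit:
play_rows(
  gripper=[-1,-1,-1,-1,-1,-1,-1,-1],
  delta_pos=[
    [-0.0061,0,0.0099],
    [-0.0056,0,0.0102],
    [-0.0051,0,0.0105],
    [-0.0046,0,0.0107],
    [-0.004,0,0.0109],
    [-0.0035,0,0.0111],
    [-0.0029,0,0.0113],
    [0,0,0],
  ],
  angular=[
    [0,0,0],
    [0,0,0],
    [0,0,0],
    [0,0,0],
    [0,0,0],
    [0,0,0],
    [0,0,0],
    [0,0,0],
  ],
)

```text
clock: 9.1
eef_pos: [0.5986, 0.2303, 0.2708]
orientation: [-0.028, 1.568, 0.033]
force: [-1.3, 2.4, 5.2]
grip_width: 0.125
```

Run:
```python
from h import *
s,Rm=st()
g=s["eef_pos"]-.0285*Rm[:,0]
b=np.linalg.inv(Kc)@np.r_[g,1]
print("bar in case",b.round(4),"theta",np.arctan2(b[2]-.065,.1-b[0])-.017,"rad",np.hypot(b[2]-.065,.1-b[0]))
snap("side","d2",(100,30,300,240),3.5)
```

```text
t 9.1 p [0.5986 0.2303 0.2708] 
R [[0.003, -0.039, 0.999], [0.003, 0.999, 0.039], [-1.0, 0.003, 0.003]] F [-1.3  2.4  5.2] g 0.125 q [0.262 0.394 0.61  1.784 0.002 1.793]
bar in case [4.560e-02 9.000e-04 3.018e-01 1.000e+00] theta 1.3279077946693516 rad 0.24300624081570715
```

View pics/d2.png

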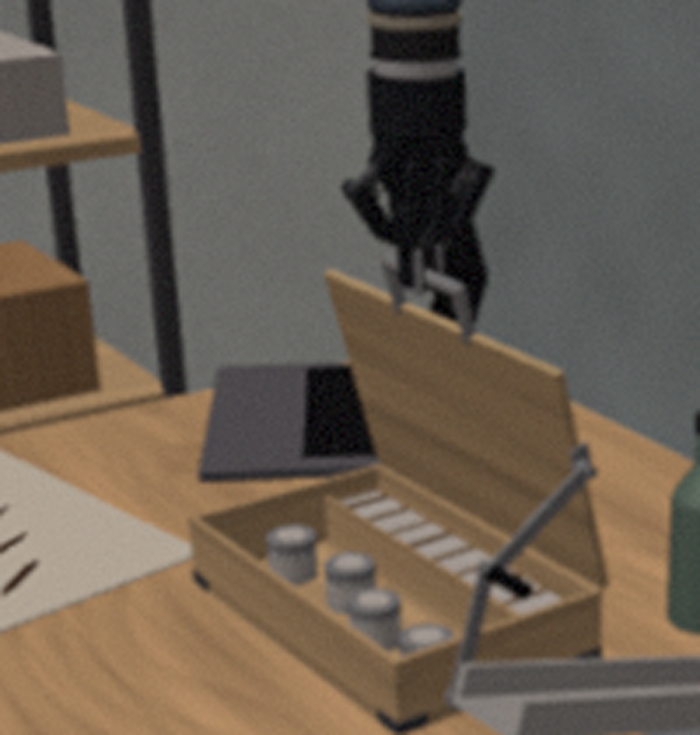

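θ is about 1.33 with low forces. The last bit up to about 1.45.

Emit:
play_rows(
  gripper=[-1,-1,-1,-1,-1,-1],
  delta_pos=[
    [-0.0008,0,0.0075],
    [-0.0007,0,0.0075],
    [-0.0005,0,0.007],
    [0.0,0,0.006],
    [0,0,0],
    [0,0,0],
  ],
  angular=[
    [0,0,0],
    [0,0,0],
    [0,0,0],
    [0,0,0],
    [0,0,0],
    [0,0,0],
  ],
)

```text
clock: 9.75
eef_pos: [0.6263, 0.2316, 0.2749]
orientation: [-0.028, 1.564, 0.034]
force: [-0.3, 2.0, 10.2]
grip_width: 0.126
```

Run:
```python
from h import *
s,Rm=st()
g=s["eef_pos"]-.0285*Rm[:,0]
b=np.linalg.inv(Kc)@np.r_[g,1]
print("bar in case",b.round(4),"theta",np.arctan2(b[2]-.065,.1-b[0])-.017,"rad",np.hypot(b[2]-.065,.1-b[0]))
snap("side","d3",(200,80,320,230),4)
snap("top","d4",(140,100,340,310),2.8)
```

```text
t 9.75 p [0.6263 0.2316 0.2749] 
R [[0.006, -0.04, 0.999], [0.004, 0.999, 0.039], [-1.0, 0.004, 0.007]] F [-0.3  2.  10.2] g 0.126 q [0.253 0.479 0.733 1.818 0.002 1.784]
bar in case [0.0732 0.0011 0.306  1.    ] theta 1.4430281994447027 rad 0.24247786521238096
```

View pics/d3.png

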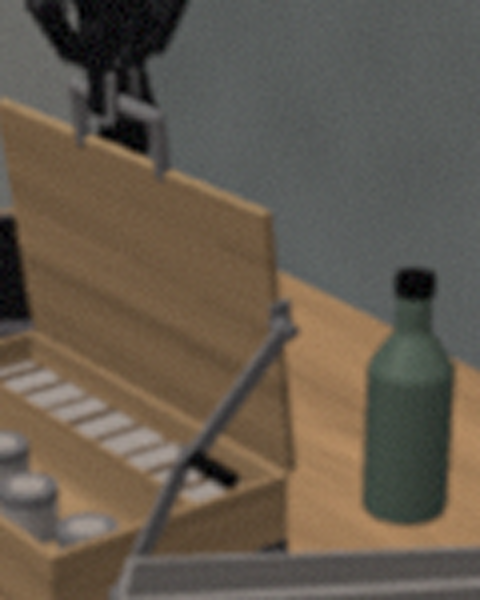

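View pics/d4.png

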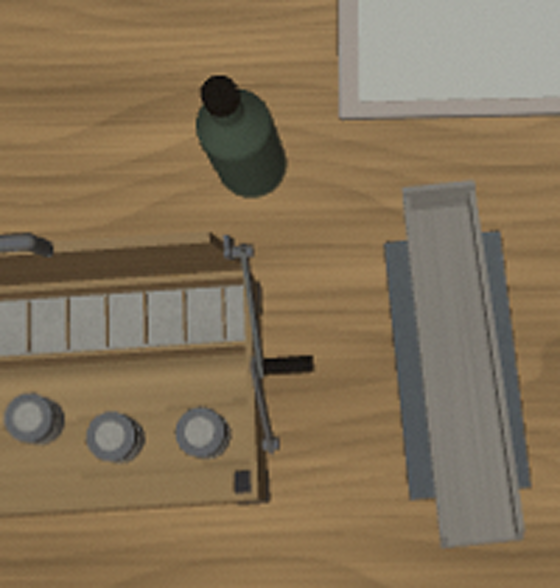

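The lid is at about 1.44 and the stay nearly straight. The knob middle is at side (253.3,197) and top (243,230). Next: triangulate the knob and the stay pivots.

Run:
```python
from h import *
Ki=np.linalg.inv(Kc)
S=lambda u,v:(200+(u+.5)/4-.5,80+(v+.5)/4-.5)
T=lambda u,v:(140+(u+.5)/2.8-.5,100+(v+.5)/2.8-.5)
for nm,a,b in (("knob",S(214,469),T(289,364)),("knob inner",S(188,456),T(266,365)),("upper piv",S(283,322),T(247,250))):
    p,e=tri(a,b);print(nm,p.round(4),round(e,4),(Ki@np.r_[p,1])[:3].round(4))
zoom("side","e1",(225,150,285,230),8,2)
zoom("top","e2",(210,180,265,270),8,2)
```

```text
knob [0.5692 0.0243 0.1117] 0.0012 [ 0.0083 -0.2038  0.1143]
knob inner [0.5658 0.0446 0.1142] 0.0072 [ 0.0057 -0.1833  0.1168]
upper piv [0.6455 0.0491 0.1906] 0.0057 [ 0.0856 -0.1819  0.1932]
```

View pics/e1.png

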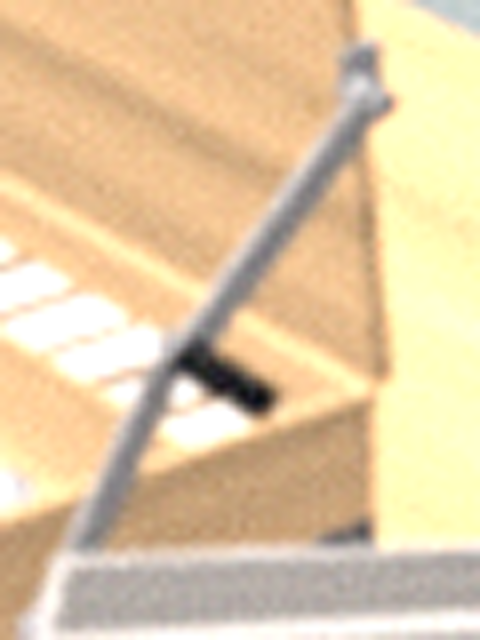

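View pics/e2.png

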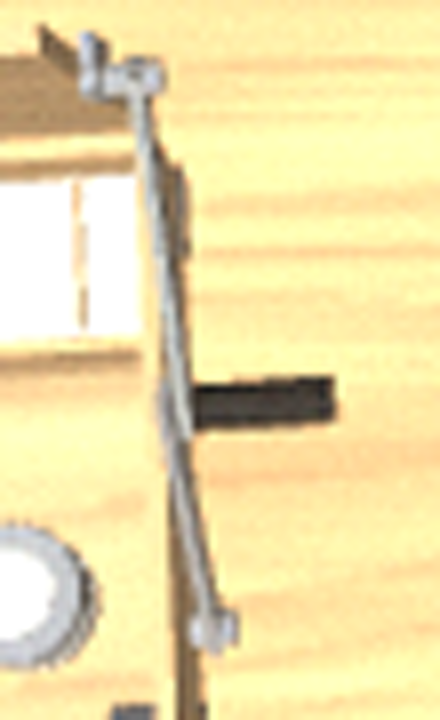

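Run:
```python
from h import *
Ki=np.linalg.inv(Kc)
for z in (.02,.03,.04,.05,.06):
    p=onz("top",(210+213/8-.4,180+632/8-.4),z);c=(Ki@np.r_[p,1])[:3];k=np.array([.0083,.1143]);print(z,c.round(4),np.hypot(*(k-c[[0,2]])).round(4))
    L=c[[0,2]];U=np.array([.0845,.192]);d=(U-L)/np.linalg.norm(U-L);n=np.array([-d[1],d[0]])
    print("  span",np.linalg.norm(U-L).round(4),"dir",np.degrees(np.arctan2(d[1],d[0])).round(1),"bulge",((k-L)@n).round(4))
```

```text
0.02 [-0.0494 -0.1745  0.0226] 0.1084
  span 0.216 dir 51.7 bulge 0.0116
0.03 [-0.0503 -0.1757  0.0326] 0.1005
  span 0.2088 dir 49.8 bulge 0.008
0.04 [-0.0511 -0.177   0.0426] 0.0931
  span 0.2018 dir 47.8 bulge 0.0042
0.05 [-0.052  -0.1783  0.0526] 0.0863
  span 0.1951 dir 45.6 bulge 0.0001
0.06 [-0.0528 -0.1796  0.0626] 0.0801
  span 0.1887 dir 43.3 bulge -0.0043
```

The bulge is about 11 mm, so the knob needs about 25 mm of travel towards case (0.028, -, 0.0985). I'll release the handle, rise and back off.

Emit:
play_rows(
  gripper=[-0.3,-0.3,-0.3,-0.3,-0.3,-0.3,-0.3,-0.5,-0.76,-0.76],
  delta_pos=[
    [0,0,0],
    [0,0,0],
    [-0.008,0,0],
    [-0.012,0,0],
    [-0.014,0,0],
    [-0.014,0,0],
    [0,0,-0.03],
    [0,0,-0.04],
    [0,-0.01,-0.04],
    [0,-0.03,-0.02],
  ],
  angular=[
    [0,0,0],
    [0,0,0],
    [0,0,0],
    [0,0,0],
    [0,0,0],
    [0,0,0],
    [0,0,0],
    [0,0,0],
    [0,0,0],
    [0,0,0],
  ],
)

```text
clock: 10.95
eef_pos: [0.4944, 0.1863, 0.3186]
orientation: [-0.033, 1.572, 0.034]
force: [-0.6, -0.9, 0.1]
grip_width: 0.119
```

Run:
```python
from h import *
u=Kc[:3,:3]@[.77,0,-.64];w=Kc[:3,:3]@[.64,0,.77]
K=np.array([.569,.024,.112])
todo(K+u*(.007-.05),w,u)
snap("side","f1",(100,30,300,240),3)
```

```text
t 10.95 p [0.4944 0.1863 0.3186] 
R [[-0.001, -0.043, 0.999], [0.001, 0.999, 0.043], [-1.0, 0.001, -0.001]] F [-0.6 -0.9  0.1] g 0.119 q [2.330e-01 1.120e-01 3.710e-01 1.831e+00 1.000e-03 1.761e+00]
delta(tool, present axes) [ 0.1789 -0.1653  0.0347]
rot deg [  0.2  -50.34  -0.14] delta in final axes [ 0.1415 -0.1651 -0.1152]
```

View pics/f1.png

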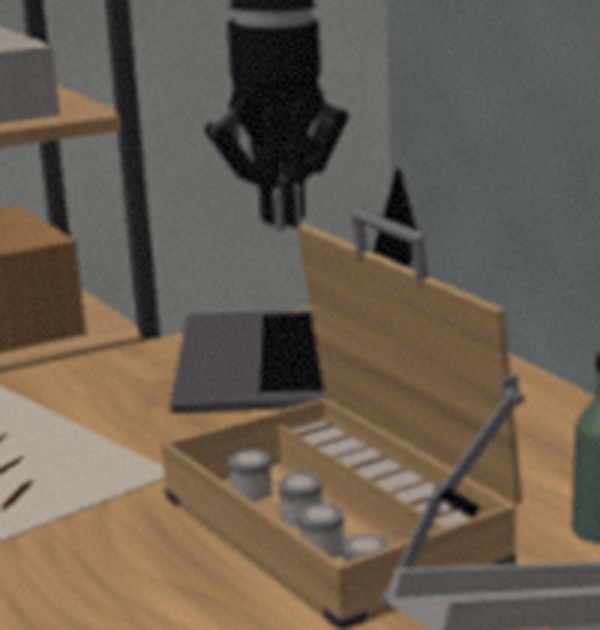

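Emit:
play_rows(
  gripper=[-0.76,-0.76,-0.76,-0.76,-0.76,-0.76,-0.76,-0.76,-0.76,-0.76],
  delta_pos=[
    [0,-0.0275,0],
    [0,-0.0275,0],
    [0,-0.0275,0],
    [0,-0.0275,0],
    [0,-0.0275,0],
    [0,-0.0276,0],
    [0.03,0,-0.029],
    [0.03,0,-0.029],
    [0.03,0,-0.029],
    [0.03,0,-0.0282],
  ],
  angular=[
    [0,-8.39,0],
    [0,-8.39,0],
    [0,-8.39,0],
    [0,-8.39,0],
    [0,-8.39,0],
    [0,-8.39,0],
    [0,0,0],
    [0,0,0],
    [0,0,0],
    [0,0,0],
  ],
)

```text
clock: 12.0
eef_pos: [0.5287, 0.0203, 0.1523]
orientation: [-0.013, 0.699, 0.036]
force: [0.8, -0.1, -0.1]
grip_width: 0.115
```

Run:
```python
from h import *
u=Kc[:3,:3]@[.77,0,-.64];w=Kc[:3,:3]@[.64,0,.77]
K=np.array([.569,.024,.112])
todo(K+u*(.007-.05),w,u)
snap("side","f2",(180,80,320,230),4)
snap("top","f3",(180,170,280,270),6)
```

```text
t 12.0 p [0.5287 0.0203 0.1523] 
R [[0.765, -0.037, 0.643], [0.029, 0.999, 0.024], [-0.644, 0.0, 0.765]] F [ 0.8 -0.1 -0.1] g 0.115 q [-0.205 -0.975 -1.027  0.661  0.185  1.414]
delta(tool, present axes) [ 0.0138  0.0022 -0.0051]
rot deg [-0.06 -0.34  0.03] delta in final axes [ 0.0138  0.0022 -0.0052]
```

View pics/f2.png

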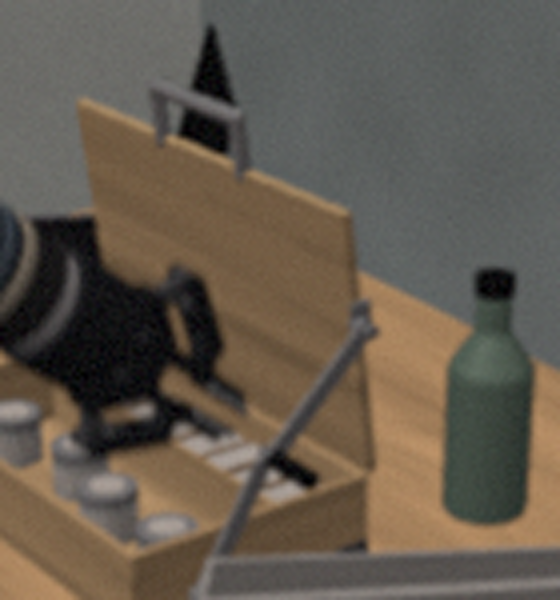

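View pics/f3.png

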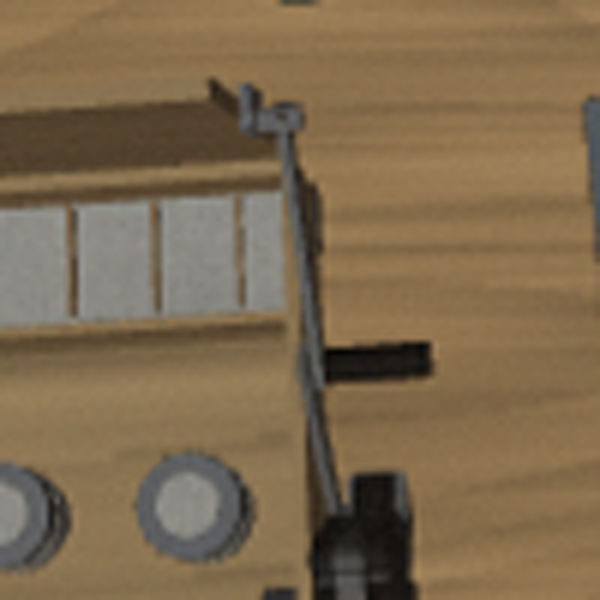

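Gripper lined up about 64 mm short of the knob (top: fingertip col ~380 against knob col 378). Joint 2 is close to its limit, but moving forward takes it away from it. Approaching.

Emit:
play_rows(
  gripper=[-0.76,-0.76,-0.76,-0.76,-0.76,-0.76],
  delta_pos=[
    [0.01,0.001,-0.0025],
    [0.01,0.0012,-0.0025],
    [0.012,0,0],
    [0.012,0,0],
    [0.01,0,0],
    [0,0,0],
  ],
  angular=[
    [0,0,0],
    [0,0,0],
    [0,0,0],
    [0,0,0],
    [0,0,0],
    [0,0,0],
  ],
)

```text
clock: 12.7
eef_pos: [0.5687, 0.0244, 0.119]
orientation: [-0.014, 0.696, 0.037]
force: [-0.6, -0.4, 0.1]
grip_width: 0.123
```

Run:
```python
from h import *
u=Kc[:3,:3]@[.77,0,-.64];w=Kc[:3,:3]@[.64,0,.77]
K=np.array([.569,.024,.112])
todo(K+u*(.007),w,u)
zoom("side","f4",(220,150,300,230),7,1.8)
zoom("top","f5",(210,180,265,260),7,2)
```

```text
t 12.7 p [0.5687 0.0244 0.119 ] 
R [[0.767, -0.039, 0.641], [0.03, 0.999, 0.025], [-0.641, -0.0, 0.767]] F [-0.6 -0.4  0.1] g 0.123 q [-0.167 -0.775 -1.016  0.466  0.157  1.438]
delta(tool, present axes) [ 0.0117 -0.0004 -0.0052]
rot deg [ 0.03 -0.15 -0.02] delta in final axes [ 0.0117 -0.0004 -0.0052]
```

View pics/f4.png

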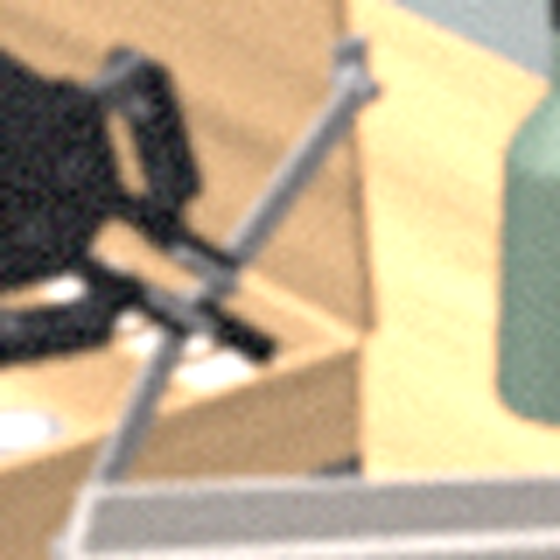

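View pics/f5.png

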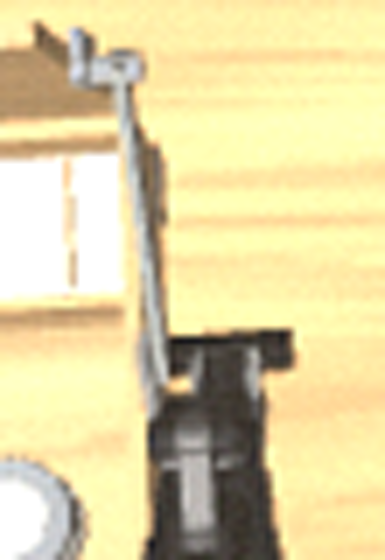

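Aligned in y. I'll correct the 5 mm perpendicular offset and push.

Emit:
play_rows(
  gripper=[-0.76,-0.76,-0.76,-0.76,-0.76,-0.76,-0.76,-0.76],
  delta_pos=[
    [0,0,-0.0025],
    [0,0,-0.0025],
    [0.006,0,0],
    [0.006,0,0],
    [0.005,0,0],
    [0.005,0,0],
    [0.005,0,0],
    [0,0,0],
  ],
  angular=[
    [0,0,0],
    [0,0,0],
    [0,0,0],
    [0,0,0],
    [0,0,0],
    [0,0,0],
    [0,0,0],
    [0,0,0],
  ],
)

```text
clock: 13.6
eef_pos: [0.5841, 0.0255, 0.0929]
orientation: [-0.013, 0.701, 0.038]
force: [-0.1, 0.1, -0.2]
grip_width: 0.122
```

Run:
```python
from h import *
u=Kc[:3,:3]@[.77,0,-.64];w=Kc[:3,:3]@[.64,0,.77]
K=np.array([.569,.024,.112])
todo(K+u*(.007+.025),w,u)
zoom("side","f6",(220,150,300,230),7,1.8)
```

```text
t 13.6 p [0.5841 0.0255 0.0929] 
R [[0.764, -0.039, 0.644], [0.03, 0.999, 0.025], [-0.645, 0.001, 0.764]] F [-0.1  0.1 -0.2] g 0.122 q [-0.156 -0.672 -1.017  0.365  0.149  1.445]
delta(tool, present axes) [ 0.0081 -0.0009  0.0051]
rot deg [-0.01 -0.42 -0.06] delta in final axes [ 0.0081 -0.0009  0.005 ]
```

View pics/f6.png

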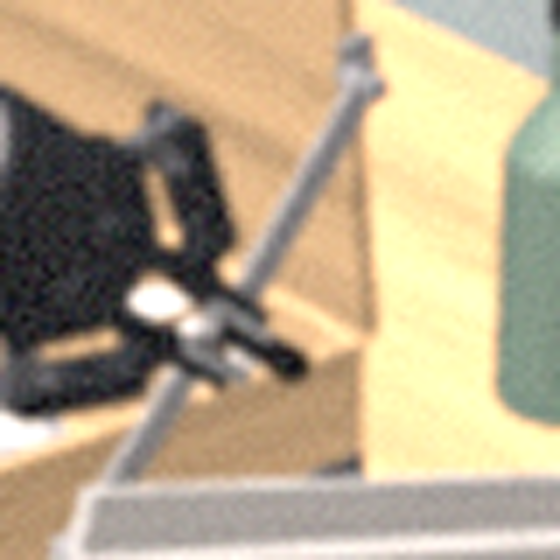

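The knob has moved with the fingers: its outer end went from crop (270,345) to (300,365). Pushing on, with the small perpendicular correction.

Emit:
play_rows(
  gripper=[-0.76,-0.76,-0.76,-0.76,-0.76,-0.76],
  delta_pos=[
    [0.004,0,0.001],
    [0.004,0,0.001],
    [0.003,0,0.0],
    [0.002,0,0],
    [0,0,0],
    [0,0,0],
  ],
  angular=[
    [0,0,0],
    [0,0,0],
    [0,0,0],
    [0,0,0],
    [0,0,0],
    [0,0,0],
  ],
)

```text
clock: 14.25
eef_pos: [0.596, 0.0258, 0.0881]
orientation: [-0.013, 0.697, 0.038]
force: [0.2, 0.5, 0.8]
grip_width: 0.122
```

Run:
```python
from h import *
u=Kc[:3,:3]@[.77,0,-.64];w=Kc[:3,:3]@[.64,0,.77]
K=np.array([.569,.024,.112])
todo(K+u*(.007+.025),w,u)
zoom("side","f7",(220,150,300,230),7,1.8)
```

```text
t 14.25 p [0.596  0.0258 0.0881] 
R [[0.766, -0.039, 0.642], [0.03, 0.999, 0.025], [-0.642, 0.0, 0.766]] F [0.2 0.5 0.8] g 0.122 q [-0.149 -0.616 -1.001  0.321  0.144  1.449]
delta(tool, present axes) [-0.0041 -0.0007  0.0011]
rot deg [ 0.02 -0.23 -0.04] delta in final axes [-0.004  -0.0007  0.0011]
```

View pics/f7.png

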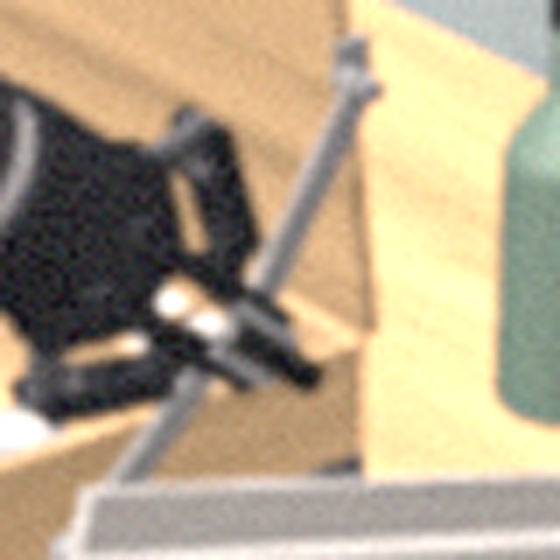

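Emit:
play_rows(
  gripper=[-0.76,-0.76,-0.76,-0.76,-0.76,-0.76],
  delta_pos=[
    [0.003,0,0.001],
    [0.003,0,0.0],
    [0.002,0,0.0],
    [0.002,0,0],
    [0,0,0],
    [0,0,0],
  ],
  angular=[
    [0,0,0],
    [0,0,0],
    [0,0,0],
    [0,0,0],
    [0,0,0],
    [0,0,0],
  ],
)

```text
clock: 14.9
eef_pos: [0.6025, 0.0254, 0.0836]
orientation: [-0.014, 0.701, 0.035]
force: [-66.2, -4.2, 40.0]
grip_width: 0.123
```

Run:
```python
from h import *
st()
zoom("side","f8",(220,150,300,230),7,1.8)
```

```text
t 14.9 p [0.6025 0.0254 0.0836] 
R [[0.764, -0.037, 0.645], [0.028, 0.999, 0.025], [-0.645, -0.001, 0.764]] F [-66.2  -4.2  40. ] g 0.123 q [-0.145 -0.579 -0.988  0.3    0.138  1.451]
```

View pics/f8.png

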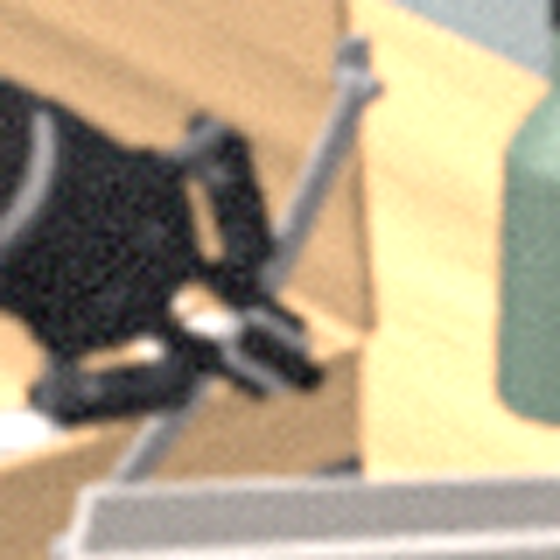

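The force rose to 77 N, so the knob is hard on its stop and the stay is locked. Backing off straight away.

Emit:
play_rows(
  gripper=[-0.76,-0.76,-0.76,-0.76,-0.76,-0.76,-0.76,-0.76],
  delta_pos=[
    [-0.008,0,0.0],
    [-0.01,0,0.0],
    [-0.012,0,0.0],
    [-0.015,0,0],
    [-0.01,0,0.01],
    [-0.01,0,0.02],
    [-0.01,0,0.02],
    [0,0,0],
  ],
  angular=[
    [0,0,0],
    [0,0,0],
    [0,0,0],
    [0,0,0],
    [0,0,0],
    [0,0,0],
    [0,0,0],
    [0,0,0],
  ],
)

```text
clock: 15.75
eef_pos: [0.5811, 0.0248, 0.1742]
orientation: [-0.015, 0.69, 0.037]
force: [-0.3, -0.7, 1.7]
grip_width: 0.118
```

Run:
```python
from h import *
st()
snap("side","g1",(180,80,320,230),4)
snap("top","g2",(80,170,270,310),4)
```

```text
t 15.75 p [0.5811 0.0248 0.1742] 
R [[0.771, -0.039, 0.636], [0.029, 0.999, 0.026], [-0.637, -0.001, 0.771]] F [-0.3 -0.7  1.7] g 0.118 q [-0.159 -0.762 -0.903  0.559  0.152  1.443]
```

View pics/g1.png

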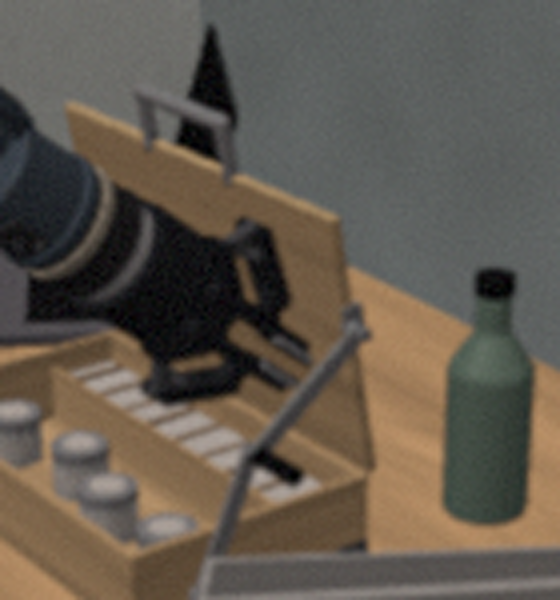

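View pics/g2.png

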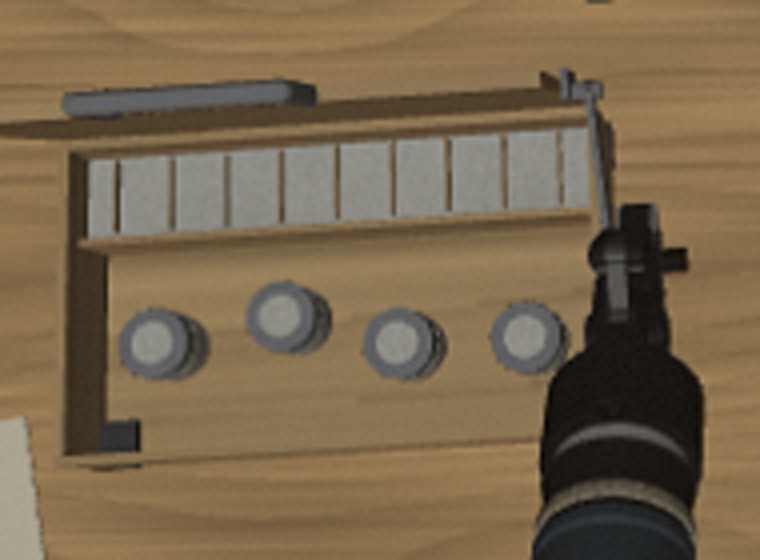

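The knob came back with the fingers: in side it is now at (249,196), and the stay bulges towards the robot again. The 77 N push had wedged it in the gap between the fingers. I'll redo it with shut fingers, so first measure the knob afresh.

Run:
```python
from h import *
Ki=np.linalg.inv(Kc)
p,e=tri((254.8,198),(250.8,234.2));print("outer end",p,e,(Ki@np.r_[p,1])[:3].round(4))
for side in ((248.7,196.2),):
  o,v=ray("side",side)
  # intersect plane case y=-.2045
  o2=Ki[:3,:3]@o+Ki[:3,3];v2=Ki[:3,:3]@v;print("knob mid by side+plane",o2+v2*(-.2045-o2[1])/v2[1])
o,v=ray("side",(180+354/4,80+324/4));o2=Ki[:3,:3]@o+Ki[:3,3];v2=Ki[:3,:3]@v;print("upper piv",o2+v2*(-.182-o2[1])/v2[1])
zoom("side","g3",(220,130,290,225),6.3,1.8)
```

```text
outer end [0.55860612 0.00425546 0.11957055] 0.002304929499546751 [-0.003  -0.2233  0.1221]
knob mid by side+plane [-0.00737227 -0.2045      0.12124282]
upper piv [ 0.07543503 -0.182       0.19278274]
```

View pics/g3.png

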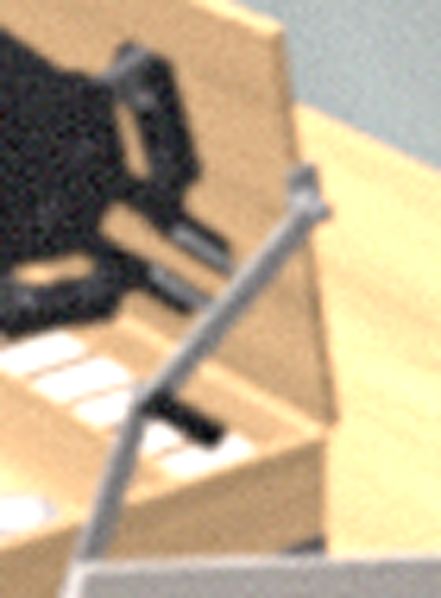

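Run:
```python
from h import *
u=Kc[:3,:3]@[.77,0,-.64];w=Kc[:3,:3]@[.64,0,.77]
K=(Kc@[-.005,-.2045,.1215,1])[:3];print(K)
todo(K+u*(.007-.018),w,u)
```

```text
[0.55588421 0.02301172 0.11893113]
t 15.9 p [0.5777 0.0253 0.1662] 
R [[0.763, -0.039, 0.645], [0.03, 0.999, 0.025], [-0.645, 0.001, 0.764]] F [-0.8 -0.4 -0.4] g 0.119 q [-0.159 -0.761 -0.911  0.562  0.152  1.442]
delta(tool, present axes) [ 0.0028 -0.0014 -0.0503]
rot deg [-0.02 -0.47 -0.06] delta in final axes [ 0.0024 -0.0014 -0.0503]
```

Emit:
play_rows(
  gripper=[-1,-1,-1,-1,-1,-1,-1,-1],
  delta_pos=[
    [-0.004,0,-0.003],
    [0,-0.001,-0.01],
    [0,0,-0.012],
    [0,0,-0.013],
    [0,0,-0.012],
    [0.006,0,0],
    [0,0,0],
    [0,0,0],
  ],
  angular=[
    [0,0,0],
    [0,0,0],
    [0,0,0],
    [0,0,0],
    [0,0,0],
    [0,0,0],
    [0,0,0],
    [0,0,0],
  ],
)

```text
clock: 16.7
eef_pos: [0.5483, 0.0229, 0.1287]
orientation: [-0.013, 0.698, 0.038]
force: [0.0, 0.2, 0.7]
grip_width: -0.001
```

Run:
```python
from h import *
u=Kc[:3,:3]@[.77,0,-.64];w=Kc[:3,:3]@[.64,0,.77]
K=(Kc@[-.005,-.2045,.1215,1])[:3]
todo(K+u*(.007),w,u)
zoom("side","g4",(220,140,300,225),7,1.8)
```

```text
t 16.7 p [0.5483 0.0229 0.1287] 
R [[0.765, -0.039, 0.643], [0.03, 0.999, 0.025], [-0.643, 0.0, 0.766]] F [0.  0.2 0.7] g -0.001 q [-0.183 -0.875 -1.037  0.549  0.17   1.427]
delta(tool, present axes) [ 0.0191 -0.0002 -0.0026]
rot deg [ 0.01 -0.28 -0.04] delta in final axes [ 0.0191 -0.0002 -0.0027]
```

View pics/g4.png

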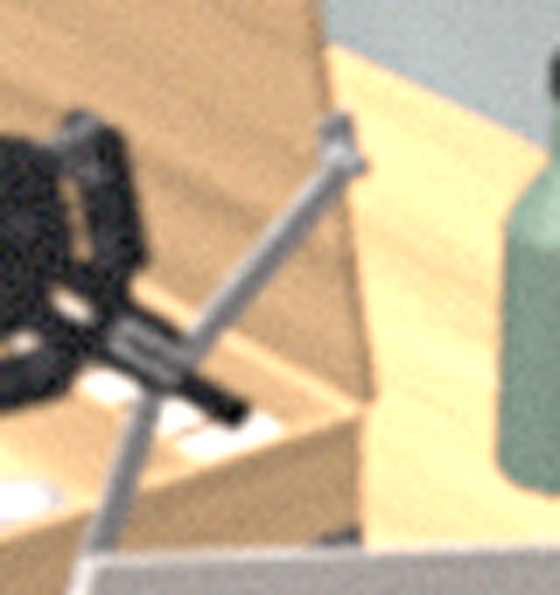

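Emit:
play_rows(
  gripper=[-1,-1,-1,-1,-1,-1,-1,-1,-1,-1],
  delta_pos=[
    [0.006,0,-0.001],
    [0.007,0,-0.001],
    [0.007,0,0],
    [0.006,0,0],
    [0.006,0,0],
    [0.006,0,0],
    [0.006,0,0],
    [0.006,0,0],
    [0,0,0],
    [0,0,0],
  ],
  angular=[
    [0,0,0],
    [0,0,0],
    [0,0,0],
    [0,0,0],
    [0,0,0],
    [0,0,0],
    [0,0,0],
    [0,0,0],
    [0,0,0],
    [0,0,0],
  ],
)

```text
clock: 17.75
eef_pos: [0.5847, 0.0244, 0.0942]
orientation: [-0.013, 0.7, 0.038]
force: [-0.6, 0.3, -0.5]
grip_width: -0.002
```

Run:
```python
from h import *
u=Kc[:3,:3]@[.77,0,-.64];w=Kc[:3,:3]@[.64,0,.77]
K=(Kc@[-.005,-.2045,.1215,1])[:3]
todo(K+u*(.047),w,u)
zoom("side","g5",(220,140,300,225),7,1.8)
```

```text
t 17.75 p [0.5847 0.0244 0.0942] 
R [[0.764, -0.039, 0.644], [0.03, 0.999, 0.025], [-0.644, 0.001, 0.765]] F [-0.6  0.3 -0.5] g -0.002 q [-0.158 -0.672 -1.015  0.366  0.151  1.443]
delta(tool, present axes) [ 0.009  -0.0003  0.0006]
rot deg [-0.   -0.37 -0.05] delta in final axes [ 0.009  -0.0003  0.0006]
```

View pics/g5.png

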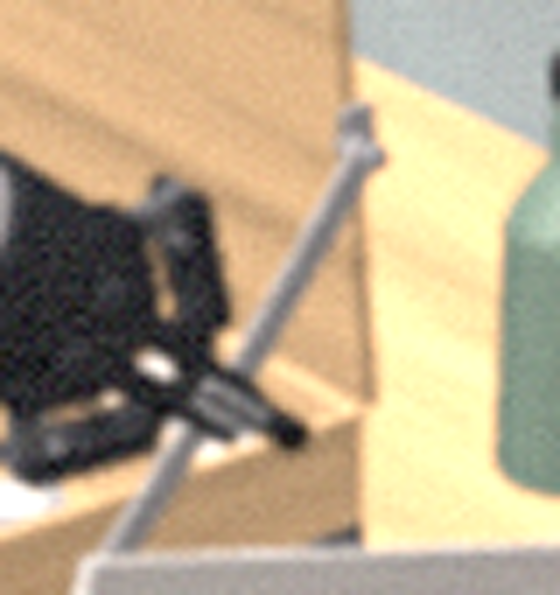

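Emit:
play_rows(
  gripper=[-1,-1,-1,-1,-1,-1],
  delta_pos=[
    [0.003,0,0],
    [0.003,0,0],
    [0.003,0,0],
    [0,0,0],
    [0,0,0],
    [0,0,0],
  ],
  angular=[
    [0,0,0],
    [0,0,0],
    [0,0,0],
    [0,0,0],
    [0,0,0],
    [0,0,0],
  ],
)

```text
clock: 18.4
eef_pos: [0.592, 0.0247, 0.0894]
orientation: [-0.013, 0.698, 0.038]
force: [-0.0, -0.2, -0.4]
grip_width: 0.0
```

Emit:
play_rows(
  gripper=[-1,-1,-1,-1],
  delta_pos=[
    [0.002,0,0],
    [0.001,0,0],
    [0,0,0],
    [0,0,0],
  ],
  angular=[
    [0,0,0],
    [0,0,0],
    [0,0,0],
    [0,0,0],
  ],
)

```text
clock: 18.8
eef_pos: [0.5942, 0.0247, 0.088]
orientation: [-0.013, 0.698, 0.037]
force: [-13.0, -0.7, 7.9]
grip_width: 0.003
```

Run:
```python
from h import *
st()
zoom("side","g6",(220,140,300,225),7,1.8)
```

```text
t 18.8 p [0.5942 0.0247 0.088 ] 
R [[0.765, -0.039, 0.643], [0.03, 0.999, 0.025], [-0.643, 0.0, 0.766]] F [-13.   -0.7   7.9] g 0.003 q [-0.153 -0.623 -1.004  0.327  0.147  1.447]
```

View pics/g6.png

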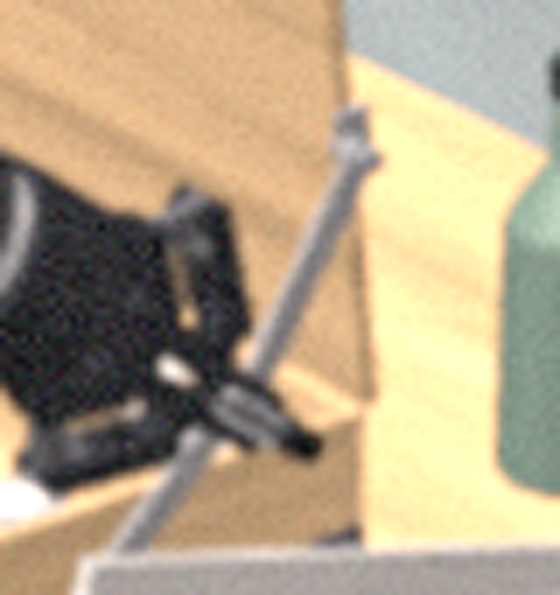

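Emit:
play_rows(
  gripper=[-1,-1,-1,-1,-1,-1,-1,-1],
  delta_pos=[
    [-0.006,0,0.0],
    [-0.01,0,0.0],
    [-0.012,0,0.0],
    [-0.015,0,0],
    [-0.01,0,0.01],
    [-0.01,0,0.02],
    [-0.01,0,0.02],
    [0,0,0],
  ],
  angular=[
    [0,0,0],
    [0,0,0],
    [0,0,0],
    [0,0,0],
    [0,0,0],
    [0,0,0],
    [0,0,0],
    [0,0,0],
  ],
)

```text
clock: 19.65
eef_pos: [0.5732, 0.0234, 0.1794]
orientation: [-0.015, 0.689, 0.037]
force: [0.6, -0.0, 1.6]
grip_width: 0.003
```

Run:
```python
from h import *
st()
zoom("side","g7",(220,130,290,225),6.3,1.8)
```

```text
t 19.65 p [0.5732 0.0234 0.1794] 
R [[0.771, -0.039, 0.635], [0.029, 0.999, 0.026], [-0.636, -0.002, 0.772]] F [ 0.6 -0.   1.6] g 0.003 q [-0.168 -0.797 -0.91   0.587  0.158  1.437]
```

View pics/g7.png

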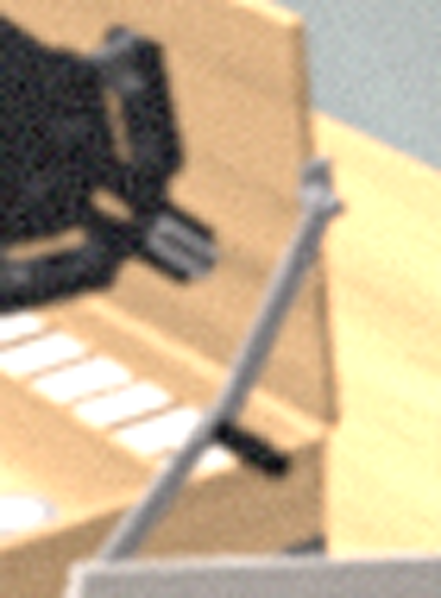

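The knob stayed put this time, with the knee bent past straight. Numeric check:

Run:
```python
from h import *
Ki=np.linalg.inv(Kc)
def pl(uv,y):
    o,v=ray("side",uv);o=Ki[:3,:3]@o+Ki[:3,3];v=Ki[:3,:3]@v;return (o+v*(y-o[1])/v[1])
k=pl((219.6+252/6.3,129.6+446/6.3),-.2045);U=pl((219.6+322/6.3,129.6+205/6.3),-.182);L=np.array([-.0494,0,.0226])
k2=k[[0,2]];a=np.arctan2(*(k2-L[[0,2]])[::-1]);b=np.arctan2(*(U[[0,2]]-k2)[::-1]);print(k,U,"knee",2.63+(b-a), np.hypot(*(k2-L[[0,2]])),np.hypot(*(U[[0,2]]-k2)))
```

```text
[ 0.02863417 -0.2045      0.09785147] [ 0.08310091 -0.182       0.18759627] knee 2.8880672434449615 0.10840717373308688 0.10497978735534975
```

The knee comes out at about 2.89 rad, so it is locked (both links measure 105–108 mm, as they should). Now I'll turn the tool down and move clear.

Emit:
play_rows(
  gripper=[-1,-1,-1,-1,-0.5,0,0,0,0,0],
  delta_pos=[
    [-0.006,-0.015,0.006],
    [-0.008,-0.02,0.006],
    [-0.01,-0.02,0.006],
    [-0.01,-0.02,0.004],
    [-0.01,-0.02,0.0],
    [-0.01,-0.02,0],
    [-0.01,-0.02,-0.02],
    [-0.01,-0.02,-0.02],
    [0,-0.02,-0.02],
    [0,0,0],
  ],
  angular=[
    [0,8.2,0],
    [0,8.2,0],
    [0,8.2,0],
    [0,8.2,0],
    [0,8.2,0],
    [0,8.2,0],
    [0,0,0],
    [0,0,0],
    [0,0,0],
    [0,0,0],
  ],
)

```text
clock: 20.7
eef_pos: [0.5078, -0.1557, 0.25]
orientation: [-0.027, 1.562, 0.029]
force: [-0.3, 1.0, -0.7]
grip_width: 0.498
```

Run:
```python
from h import *
st()
zoom("side","t1",(140,150,300,240),5,1.4,0)
zoom("top","t2",(80,195,240,295),5,1.4,0)
```

```text
t 20.7 p [ 0.5078 -0.1557  0.25  ] 
R [[0.009, -0.035, 0.999], [0.001, 0.999, 0.035], [-1.0, 0.001, 0.009]] F [-0.3  1.  -0.7] g 0.498 q [-0.427  0.066  0.181  1.679  0.005  1.108]
```

View pics/t1.png

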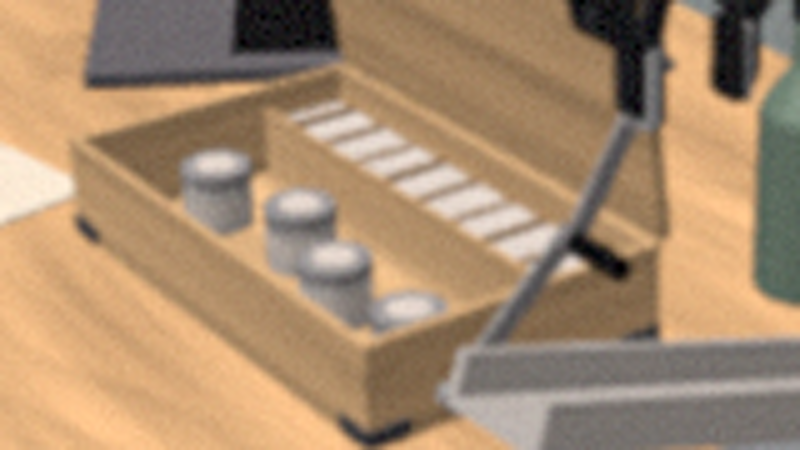

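View pics/t2.png

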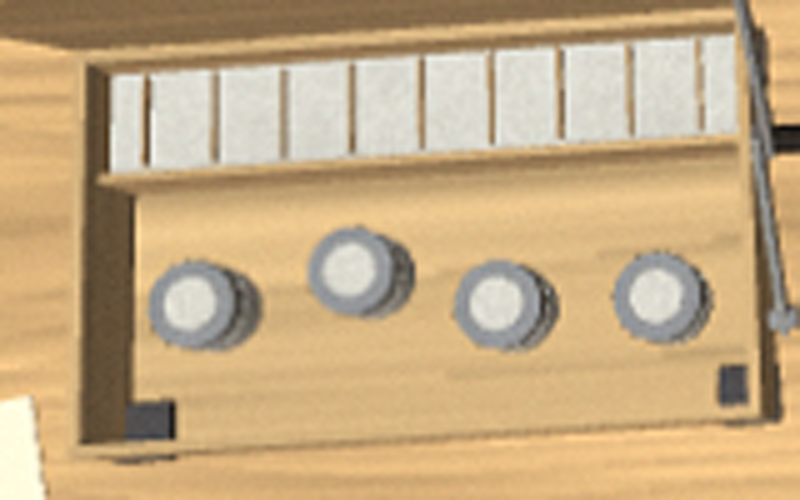

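```bash
cat > tins.py <<'E'
from h import *
Ki=np.linalg.inv(Kc)
T=[(190,304),(350,271),(497,304),(658,296)];S=[(218,162),(303,206),(336,258),(410,306)]
for t,s in zip(T,S):
    tt=(80+(t[0]+.5)/5-.5,195+(t[1]+.5)/5-.5);ss=(140+(s[0]+.5)/5-.5,150+(s[1]+.5)/5-.5)
    p,e=tri(ss,tt);q=onz("top",tt,.046);print(p.round(4),round(e,4),"onz",q.round(4),"case",(Ki@np.r_[q,1])[:3].round(4))
E
python3 tins.py
```

```text
[0.522  0.3423 0.0462] 0.0006 onz [0.5217 0.3425 0.046 ] case [-0.0268  0.1161  0.0486]
[0.5377 0.2636 0.0427] 0.0017 onz [0.5366 0.263  0.046 ] case [-0.015   0.036   0.0486]
[0.5192 0.1897 0.0439] 0.0002 onz [0.5189 0.1892 0.046 ] case [-0.0356 -0.037   0.0486]
[0.5209 0.1095 0.0471] 0.0005 onz [0.5213 0.1096 0.046 ] case [-0.0363 -0.1167  0.0486]
```

Triangulated tin tops are at z = 0.043–0.047, matching 0.046 in the text. Now I'll refine the lane using the clear first pictures.

Run:
```python
from h import *
for n,b,k in (("top",(270,160,340,300),4.2),("side",(220,205,350,285),6)):
    im=cv2.imread(f"pics/{n}0.png")[b[1]:b[3],b[0]:b[2]]
    im=cv2.convertScaleAbs(im,alpha=1.6,beta=0)
    cv2.imwrite(f"pics/l_{n}.png",cv2.resize(im,None,fx=k,fy=k,interpolation=cv2.INTER_CUBIC))
```

```text
(no output)
```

View pics/l_top.png

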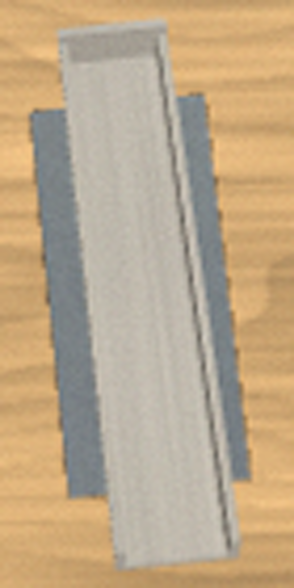

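View pics/l_side.png

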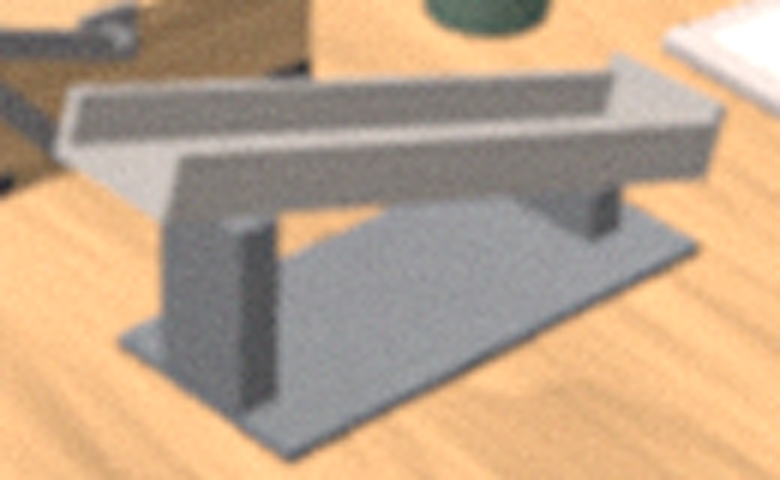

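Run:
```python
from h import *
t=lambda u,v:(270+(u+.5)/4.2-.5,160+(v+.5)/4.2-.5)
s=lambda u,v:(220+(u+.5)/6-.5,205+(v+.5)/6-.5)
L=[("top",t(66,38),(.16,.033,.03)),("top",t(164,29),(.16,-.033,.03)),("top",t(70,62),(.16,.027,0)),("top",t(165,54),(.16,-.027,0)),("top",t(238,545),(-.16,-.033,.022)),("top",t(115,562),(-.16,.033,.022)),
("side",s(72,88),(-.16,.033,.022)),("side",s(185,157),(-.16,-.033,.022)),("side",s(612,73),(.16,.027,.022))]
def laneT(p):
    T=np.eye(4);T[:3,:3]=R.from_euler("ZY",[p[2],np.radians(18)]).as_matrix();T[:3,3]=[p[0],p[1],p[3]];return T
def g(p):
    T=laneT(p);return np.concatenate([proj(n,T[:3,:3]@np.array(q)+T[:3,3])[0]-uv for n,uv,q in L])
r2=least_squares(g,[.4,-.1,0,.09],loss="soft_l1");print("lane",r2.x.round(4),r2.fun.reshape(-1,2).round(1).tolist())
T=laneT(r2.x);np.save("lane.npy",T);print("load",T@[-.11,0,0,1],"stop",T@[.16,0,0,1])
k=8
for n,b,k in (("top",(270,160,340,300),4.2),("side",(220,205,350,285),6)):
    im=cv2.imread(f"pics/l_{n}.png")
    for y in (.027,.033,-.027,-.033):
        u=proj(n,np.array([(-.16,y,0),(.16,y,0),(.16,y,.022),(-.16,y,.022)])@T[:3,:3].T+T[:3,3])
        u=((u-b[:2]+.5)*k-.5);cv2.polylines(im,[u.round().astype(int).reshape(-1,1,2)],True,(0,255,0) if abs(y)<.03 else (0,0,255),1,cv2.LINE_AA)
    cv2.imwrite(f"pics/lo_{n}.png",im)
```

```text
lane [ 0.5724 -0.1188  0.08    0.0759] [[-1.5, 0.3], [1.1, -0.2], [0.4, 0.9], [-1.5, 0.7], [0.8, -0.4], [-0.1, -1.3], [-0.1, -0.1], [-0.8, -0.3], [1.3, 0.1]]
load [ 0.46816288 -0.12711694  0.10992568  1.        ] stop [ 0.72412774 -0.1066069   0.0264911   1.        ]
```

View pics/lo_top.png

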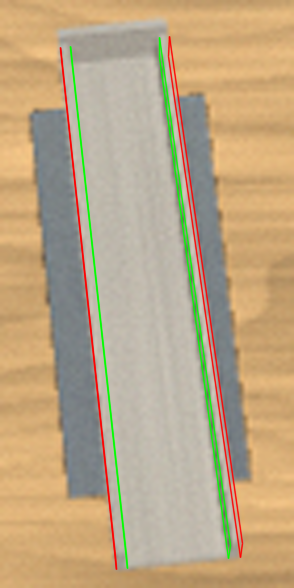

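View pics/lo_side.png

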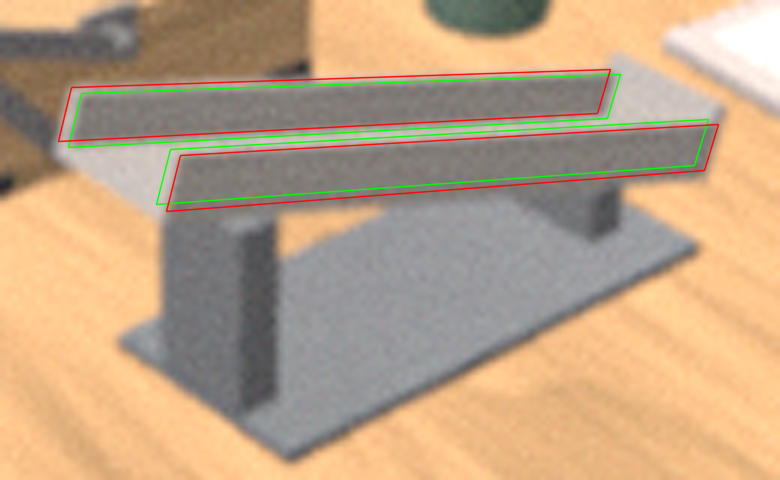

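The lane fit is within about 1 px in both views, with the loading spot at (0.468, -0.127, 0.110). Heading over the tin nearest the lane, at (0.521, 0.110).

Emit:
play_rows(
  gripper=[0.5,0.5,0.5,0.5,0.5,0.5,0.5,0.5,0.5,0.5],
  delta_pos=[
    [0,0.033,0.003],
    [0,0.033,0.003],
    [0,0.033,0.003],
    [0,0.033,0.003],
    [0,0.033,0.003],
    [0,0.033,0.003],
    [0.01,0.033,0.003],
    [0.03,0.033,0.002],
    [0.04,0,0],
    [0.04,0,0],
  ],
  angular=[
    [0,0,0],
    [0,0,0],
    [0,0,0],
    [0,0,0],
    [0,0,0],
    [0,0,0],
    [0,0,0],
    [0,0,0],
    [0,0,0],
    [0,0,0],
  ],
)

```text
clock: 21.8
eef_pos: [0.5237, 0.1137, 0.1309]
orientation: [-0.033, 1.556, 0.035]
force: [-0.1, 0.1, 0.7]
grip_width: 0.752
```

Run:
```python
from h import *
todo([.5213,.1096,.01],Kc[:3,0])
zoom("side","k1",(160,120,300,230),5.5,1.6,0)
```

```text
t 21.8 p [0.5237 0.1137 0.1309] 
R [[0.015, -0.043, 0.999], [0.001, 0.999, 0.043], [-1.0, 0.001, 0.015]] F [-0.1  0.1  0.7] g 0.752 q [ 0.088  0.058 -0.064  1.435  0.     1.616]
delta(tool, present axes) [ 0.1208 -0.0041 -0.0044]
rot deg [ 0.28  0.83 -0.05] delta in final axes [ 0.1209 -0.004  -0.0026]
```

View pics/k1.png

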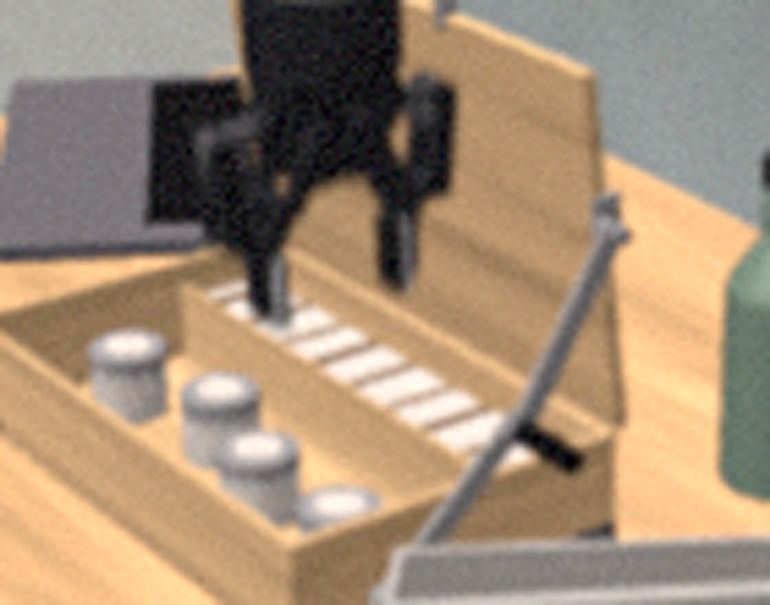

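Emit:
play_rows(
  gripper=[0.5,0.5,0.5,0.5,0.5,0.5,0.5,0.5,0.5,0.5],
  delta_pos=[
    [0,-0.002,-0.0015],
    [0.005,-0.002,-0.0015],
    [0.012,0,0],
    [0.015,0,0],
    [0.015,0,0],
    [0.015,0,0],
    [0.013,0,0],
    [0.01,0,0],
    [0,0,0],
    [0,0,0],
  ],
  angular=[
    [0,0.8,0],
    [0,0,0],
    [0,0,0],
    [0,0,0],
    [0,0,0],
    [0,0,0],
    [0,0,0],
    [0,0,0],
    [0,0,0],
    [0,0,0],
  ],
)

```text
clock: 22.85
eef_pos: [0.5211, 0.1069, 0.0471]
orientation: [-0.03, 1.572, 0.031]
force: [-0.3, -0.2, 0.6]
grip_width: 0.747
```

Run:
```python
from h import *
todo([.5213,.1096,.01],Kc[:3,0])
zoom("side","k2",(160,120,300,230),5.5,1.6,0)
zoom("top","k3",(150,195,260,295),6,1.6,0)
```

```text
t 22.85 p [0.5211 0.1069 0.0471] 
R [[-0.001, -0.039, 0.999], [0.0, 0.999, 0.039], [-1.0, 0.0, -0.001]] F [-0.3 -0.2  0.6] g 0.747 q [ 0.076  0.099 -0.188  1.284  0.     1.608]
delta(tool, present axes) [0.0371 0.0026 0.0004]
rot deg [ 0.03 -0.05 -0.02] delta in final axes [0.0371 0.0026 0.0003]
```

View pics/k2.png

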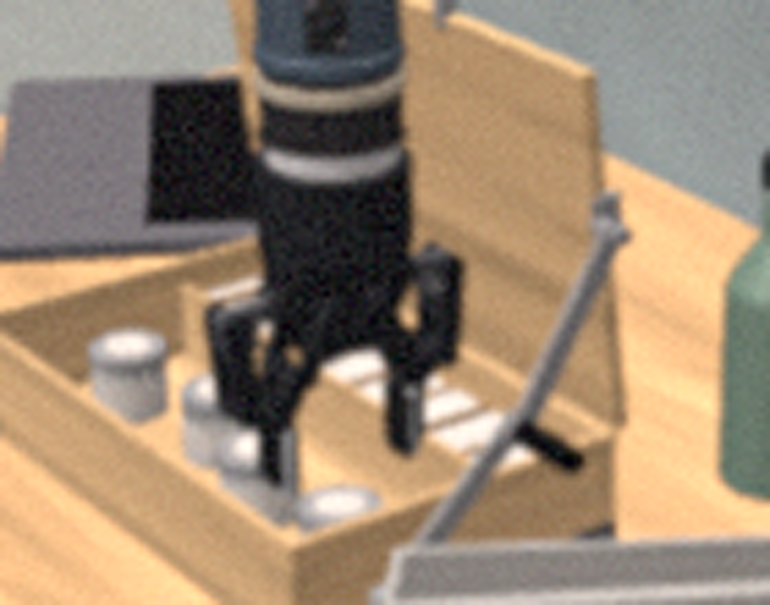

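View pics/k3.png

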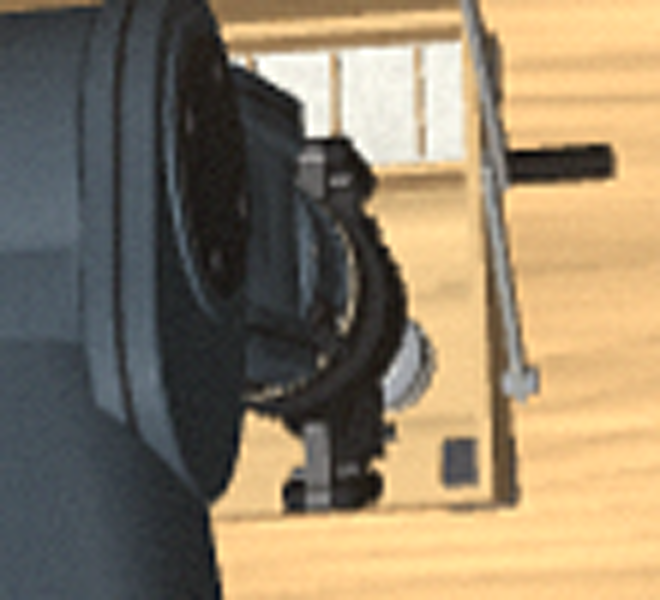

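Only the last 33 mm left. The wide knuckles should pass about 10 mm above the front wall, so I'll go to TCP z = 0.014 slowly and check the force.

Emit:
play_rows(
  gripper=[0.4,0.4,0.4,0.4,0.4,0.4,0.4],
  delta_pos=[
    [0,0.0015,0],
    [0.006,0.001,0],
    [0.009,0,0],
    [0.009,0,0],
    [0.009,0,0],
    [0,0,0],
    [0,0,0],
  ],
  angular=[
    [0,0,0],
    [0,0,0],
    [0,0,0],
    [0,0,0],
    [0,0,0],
    [0,0,0],
    [0,0,0],
  ],
)

```text
clock: 23.65
eef_pos: [0.5205, 0.1094, 0.0135]
orientation: [-0.031, 1.573, 0.031]
force: [-0.1, 0.3, 0.6]
grip_width: 0.702
```

Run:
```python
from h import *
todo([.5213,.1096,.014],Kc[:3,0])
zoom("side","k4",(180,150,280,240),7,1.6,0)
```

```text
t 23.65 p [0.5205 0.1094 0.0135] 
R [[-0.002, -0.039, 0.999], [0.0, 0.999, 0.039], [-1.0, 0.0, -0.002]] F [-0.1  0.3  0.6] g 0.702 q [ 0.081  0.124 -0.23   1.218  0.     1.613]
delta(tool, present axes) [-0.0005  0.0002  0.0008]
rot deg [ 0.03 -0.11 -0.01] delta in final axes [-0.0005  0.0002  0.0008]
```

View pics/k4.png

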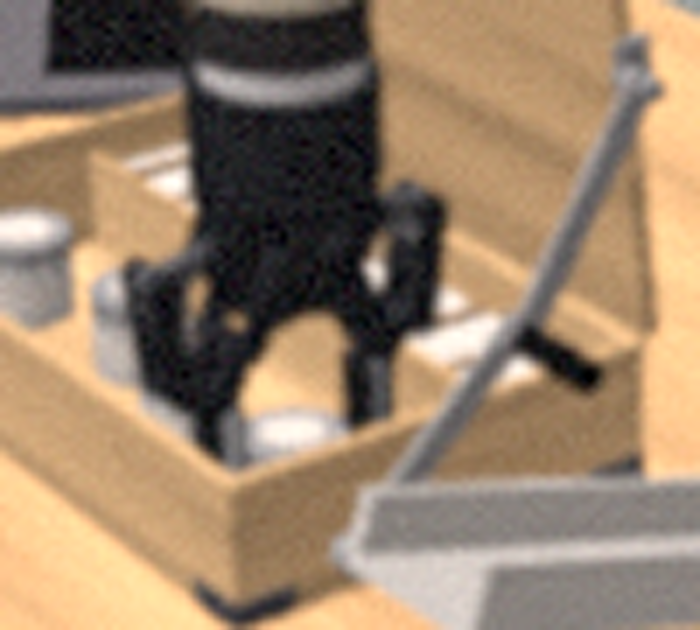

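Run:
```python
from h import *
for z in (.02,.03,.04,.05): print(z,((proj("side",[[.551,.0996,z]])-[180,150]+.5)*7-.5).round())
```

```text
0.02 [[374. 477.]]
0.03 [[373. 455.]]
0.04 [[373. 433.]]
0.05 [[372. 411.]]
```

The open tips are actually at z ≈ 0.044 here, because they swing back further when open. I'll go about 14 mm lower before closing.

Emit:
play_rows(
  gripper=[0.4,0.4,0.4,0.4,0.4,0.4],
  delta_pos=[
    [0.004,0,0.0005],
    [0.005,0,0],
    [0.005,0,0],
    [0,0,0],
    [0,0,0],
    [0,0,0],
  ],
  angular=[
    [0,0,0],
    [0,0,0],
    [0,0,0],
    [0,0,0],
    [0,0,0],
    [0,0,0],
  ],
)

```text
clock: 24.3
eef_pos: [0.5226, 0.1096, 0.0007]
orientation: [-0.03, 1.569, 0.031]
force: [2.4, 0.2, 1.2]
grip_width: 0.698
```

Emit:
play_rows(
  gripper=[0.2,0.05,0,-0.1,-0.2,-0.3,-0.3],
  delta_pos=[
    [0,0,0],
    [0,0,0],
    [0,0,0],
    [0,0,0],
    [0,0,0],
    [0,0,0],
    [0,0,0],
  ],
  angular=[
    [0,0,0],
    [0,0,0],
    [0,0,0],
    [0,0,0],
    [0,0,0],
    [0,0,0],
    [0,0,0],
  ],
  grip_force=30,
)

```text
clock: 25.0
eef_pos: [0.5212, 0.1095, -0.0001]
orientation: [-0.03, 1.572, 0.031]
force: [0.9, -0.1, -1.6]
grip_width: 0.509
```

Run:
```python
from h import *
st()
zoom("side","k5",(180,150,280,240),7,1.6,0)
```

```text
t 25.0 p [ 5.212e-01  1.095e-01 -1.000e-04] 
R [[-0.001, -0.039, 0.999], [0.0, 0.999, 0.039], [-1.0, 0.0, -0.001]] F [ 0.9 -0.1 -1.6] g 0.509 q [ 0.081  0.136 -0.245  1.191  0.     1.613]
```

View pics/k5.png

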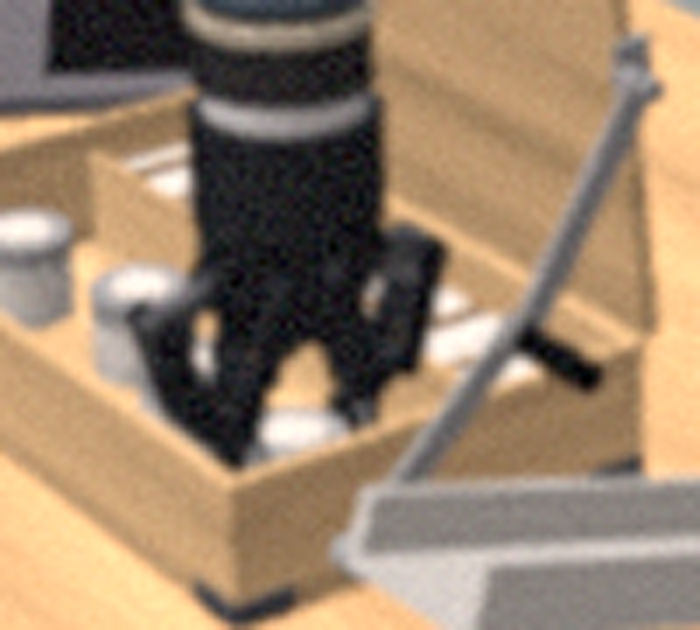

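Gripped at 0.509, i.e. 43 mm, which matches the tin. Lifting and drawing back.

Emit:
play_rows(
  gripper=[-0.3,-0.3,-0.3,-0.3,-0.3,-0.3,-0.3,-0.3,-0.3,-0.3],
  delta_pos=[
    [-0.01,0,0],
    [-0.015,0,0],
    [-0.02,0,0],
    [-0.025,0,0],
    [-0.025,0,0],
    [-0.025,0,0],
    [-0.02,0,-0.02],
    [-0.01,0,-0.03],
    [0,-0.01,-0.03],
    [0,-0.03,-0.01],
  ],
  angular=[
    [0,0,0],
    [0,0,0],
    [0,0,0],
    [0,0,0],
    [0,0,0],
    [0,0,0],
    [0,0,0],
    [0,0,0],
    [0,0,0],
    [0,0,0],
  ],
)

```text
clock: 26.05
eef_pos: [0.4319, 0.0673, 0.1529]
orientation: [-0.033, 1.568, 0.035]
force: [1.3, -1.7, -1.0]
grip_width: 0.51
```

Run:
```python
from h import *
P=(Kl@[-.105,0,.06,1])[:3];print(P,Kl[:3,0],Kl[:3,2])
todo(P,Kl[:3,0],-Kl[:3,2])
zoom("side","k6",(140,80,300,230),4.5,1.6,0)
```

```text
[ 0.49138475 -0.12525621  0.16544399] [ 0.94801799  0.07596312 -0.30901699] [0.30802972 0.02468191 0.95105652]
t 26.05 p [0.4319 0.0673 0.1529] 
R [[0.002, -0.043, 0.999], [0.001, 0.999, 0.043], [-1.0, 0.001, 0.002]] F [ 1.3 -1.7 -1. ] g 0.51 q [-0.000e+00 -1.900e-01 -2.550e-01  1.504e+00  1.000e-03  1.527e+00]
delta(tool, present axes) [-0.0127 -0.1949  0.0511]
rot deg [-2.07 18.13 -0.4 ] delta in final axes [-0.0255 -0.1966  0.0379]
```

View pics/k6.png

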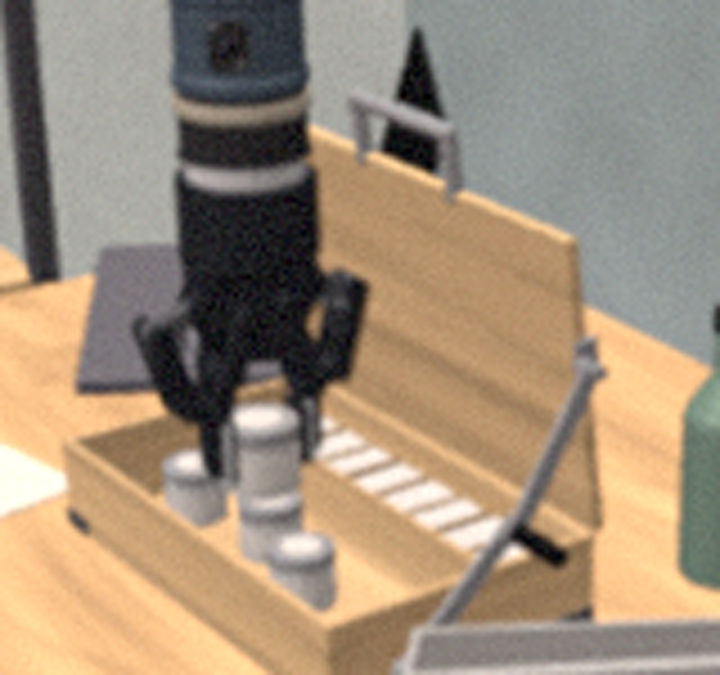

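Emit:
play_rows(
  gripper=[-0.3,-0.3,-0.3,-0.3,-0.3,-0.3,-0.3,-0.3,-0.3,-0.3],
  delta_pos=[
    [-0.003,-0.03,0.005],
    [-0.003,-0.035,0.006],
    [-0.003,-0.035,0.01],
    [-0.003,-0.035,0.01],
    [0,-0.035,0.01],
    [0,-0.025,0.01],
    [0,0,0],
    [0,0,0],
    [0,0,0],
    [0,0,0],
  ],
  angular=[
    [0,0,0],
    [0,0,0],
    [0,0,0],
    [0,0,0],
    [0,0,0],
    [0,0,0],
    [0,6,0],
    [0,6,0],
    [0,6.13,0],
    [-2.07,0,0],
  ],
)

```text
clock: 27.1
eef_pos: [0.4936, -0.1269, 0.1576]
orientation: [-0.06, 1.895, 0.065]
force: [-0.2, -0.4, -2.2]
grip_width: 0.505
```

Run:
```python
from h import *
P=(Kl@[-.105,0,-.003,1])[:3]
todo(P,Kl[:3,0],-Kl[:3,2])
zoom("side","k7",(180,120,340,270),4.5,1.6,0)
```

```text
t 27.1 p [ 0.4936 -0.1269  0.1576] 
R [[-0.319, -0.074, 0.945], [-0.01, 0.997, 0.075], [-0.948, 0.015, -0.319]] F [-0.2 -0.4 -2.2] g 0.505 q [-0.314  0.362  0.298  1.813 -0.108  1.197]
delta(tool, present axes) [ 0.0562  0.0009 -0.0038]
rot deg [-0.04 -0.58 -0.91] delta in final axes [ 0.0562  0.0018 -0.0044]
```

View pics/k7.png

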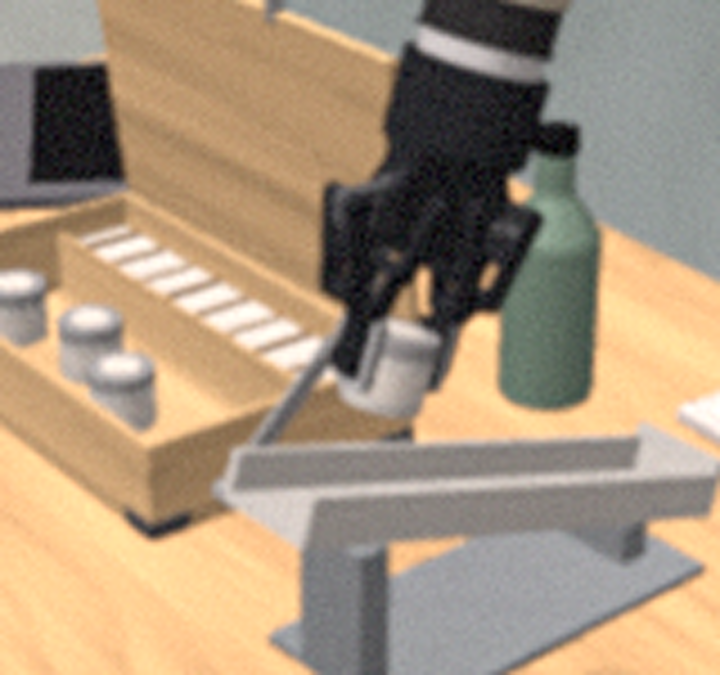

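Emit:
play_rows(
  gripper=[-0.3,-0.3,-0.3,-0.3,-0.3,-0.3,-0.3],
  delta_pos=[
    [0,0.001,-0.002],
    [0.01,0.001,-0.0024],
    [0.012,0,0],
    [0.012,0,0],
    [0.009,0,0],
    [0,0,0],
    [0,0,0],
  ],
  angular=[
    [0,-0.5,-0.9],
    [0,0,0],
    [0,0,0],
    [0,0,0],
    [0,0,0],
    [0,0,0],
    [0,0,0],
  ],
)

```text
clock: 27.85
eef_pos: [0.4746, -0.1264, 0.1238]
orientation: [-0.076, 1.876, 0.05]
force: [0.0, -0.1, -1.2]
grip_width: 0.51
```

Run:
```python
from h import *
P=(Kl@[-.105,0,-.003,1])[:3]
todo(P,Kl[:3,0],-Kl[:3,2])
zoom("side","k8",(210,160,320,260),7,1.6,0)
zoom("top","k9",(265,220,345,310),6,1.6,0)
```

```text
t 27.85 p [ 0.4746 -0.1264  0.1238] 
R [[-0.3, -0.078, 0.951], [-0.028, 0.997, 0.073], [-0.954, -0.004, -0.301]] F [ 0.  -0.1 -1.2] g 0.51 q [-0.316  0.29   0.146  1.709 -0.12   1.194]
delta(tool, present axes) [ 0.0182 -0.0002  0.003 ]
rot deg [-0.18  0.46  0.2 ] delta in final axes [ 0.0182 -0.0002  0.0032]
```

View pics/k8.png

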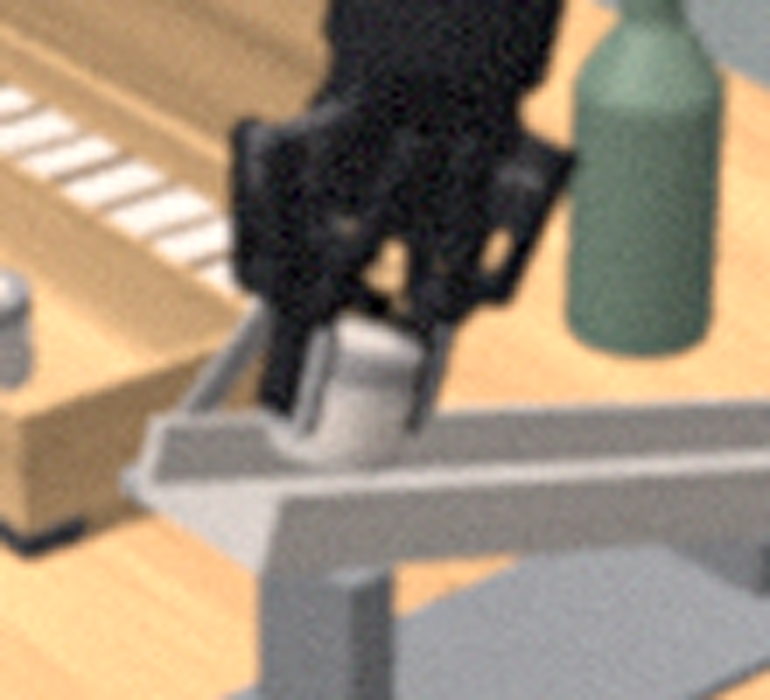

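View pics/k9.png

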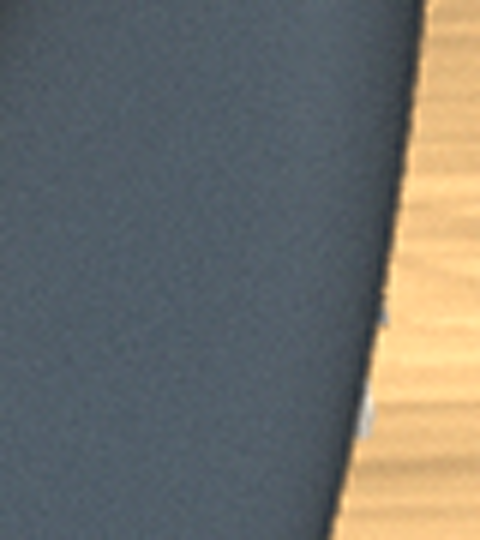

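The tin is going in between the walls. The last 18 mm, slowly.

Emit:
play_rows(
  gripper=[-0.3,-0.3,-0.3,-0.3,-0.3,-0.3],
  delta_pos=[
    [0.005,0,0.002],
    [0.006,0,0.001],
    [0.005,0,0],
    [0.001,0,0],
    [0,0,0],
    [0,0,0],
  ],
  angular=[
    [0,0.4,0],
    [0,0,0],
    [0,0,0],
    [0,0,0],
    [0,0,0],
    [0,0,0],
  ],
)

```text
clock: 28.55
eef_pos: [0.4722, -0.1266, 0.1055]
orientation: [-0.076, 1.885, 0.05]
force: [-0.3, 0.3, -1.3]
grip_width: 0.504
```

Run:
```python
from h import *
P=(Kl@[-.105,0,-.003,1])[:3]
todo(P,Kl[:3,0],-Kl[:3,2])
zoom("side","k10",(210,160,320,260),7,1.6,0)
```

```text
t 28.55 p [ 0.4722 -0.1266  0.1055] 
R [[-0.309, -0.078, 0.948], [-0.027, 0.997, 0.073], [-0.951, -0.003, -0.31]] F [-0.3  0.3 -1.3] g 0.504 q [-0.317  0.3    0.119  1.681 -0.122  1.194]
delta(tool, present axes) [ 0.0001 -0.0002 -0.0002]
rot deg [-0.15 -0.04  0.15] delta in final axes [ 0.0001 -0.0002 -0.0002]
```

View pics/k10.png

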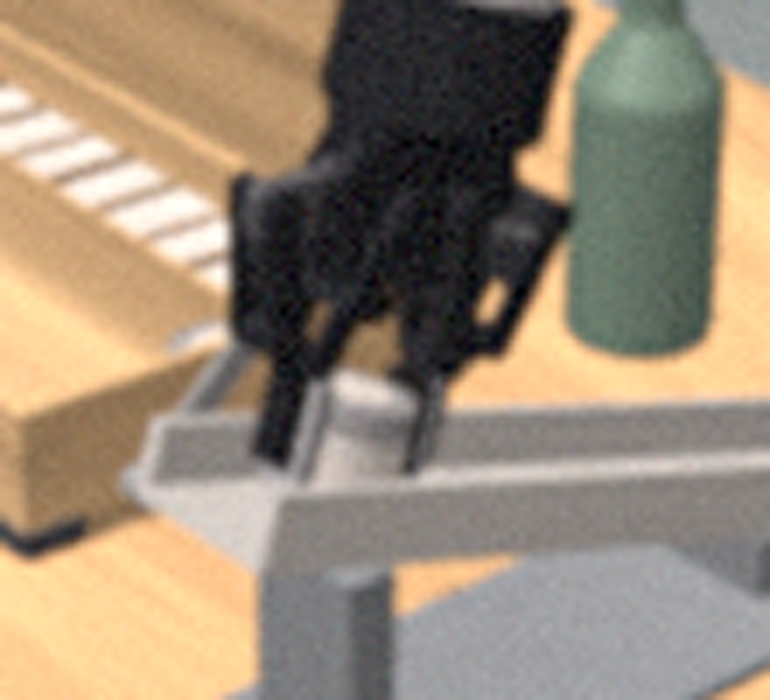

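Emit:
play_rows(
  gripper=[-0.3,-0.3,-0.3,-0.3],
  delta_pos=[
    [0.001,0,0],
    [0.001,0,0],
    [0,0,0],
    [0,0,0],
  ],
  angular=[
    [0,0,0],
    [0,0,0],
    [0,0,0],
    [0,0,0],
  ],
)

```text
clock: 29.0
eef_pos: [0.4716, -0.1267, 0.1036]
orientation: [-0.076, 1.884, 0.05]
force: [0.6, -0.3, -0.2]
grip_width: 0.51
```

Emit:
play_rows(
  gripper=[-0.3,-0.3,-0.3,-0.3],
  delta_pos=[
    [0.001,0,0],
    [0.001,0,0],
    [0,0,0],
    [0,0,0],
  ],
  angular=[
    [0,0,0],
    [0,0,0],
    [0,0,0],
    [0,0,0],
  ],
)

```text
clock: 29.4
eef_pos: [0.4715, -0.1268, 0.1025]
orientation: [-0.076, 1.883, 0.05]
force: [1.0, 0.3, 4.0]
grip_width: 0.503
```

Contact: +4 N at lane z ≈ -0.006, as predicted. Releasing and rising along the normal.

Emit:
play_rows(
  gripper=[0.0,0.1,0.2,0.35,0.35,0.35,0.35,0.35,0.35,0.35],
  delta_pos=[
    [0,0,0],
    [0,0,0],
    [0,0,0],
    [0,0,0],
    [0,0,0],
    [-0.006,0,0],
    [-0.012,0,0],
    [-0.02,0,0],
    [-0.025,0,0],
    [-0.02,0,0],
  ],
  angular=[
    [0,0,0],
    [0,0,0],
    [0,0,0],
    [0,0,0],
    [0,0,0],
    [0,0,0],
    [0,0,0],
    [0,0,0],
    [0,0,0],
    [0,0,0],
  ],
)

```text
clock: 30.4
eef_pos: [0.4974, -0.1245, 0.183]
orientation: [-0.077, 1.883, 0.05]
force: [0.6, -0.5, 0.5]
grip_width: 0.671
```

Run:
```python
from h import *
st()
zoom("side","k11",(140,140,340,290),4,1.6,0)
```

```text
t 30.4 p [ 0.4974 -0.1245  0.183 ] 
R [[-0.307, -0.078, 0.949], [-0.028, 0.997, 0.073], [-0.951, -0.004, -0.308]] F [ 0.6 -0.5  0.5] g 0.671 q [-0.3    0.353  0.34   1.849 -0.118  1.21 ]
```

View pics/k11.png

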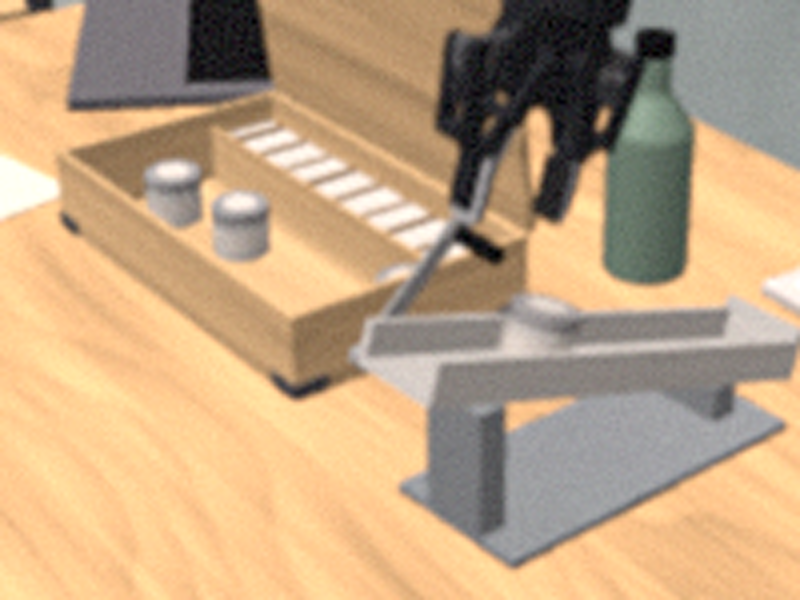

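The tin is sliding down. One tin in the case has been knocked aside and now shows at crop (395,270), by the partition near the right wall. I'll level the tool and re-measure.

Emit:
play_rows(
  gripper=[0.35,0.35,0.35,0.35,0.35,0.35],
  delta_pos=[
    [-0.01,0,-0.01],
    [-0.01,0,-0.01],
    [-0.01,0,-0.01],
    [-0.01,0,-0.01],
    [0,0,0],
    [0,0,0],
  ],
  angular=[
    [2.3,-5.8,0],
    [0,-6,0],
    [0,-6,0],
    [0,0,0.8],
    [0,0,0],
    [0,0,0],
  ],
)

```text
clock: 31.05
eef_pos: [0.465, -0.1261, 0.2268]
orientation: [-0.031, 1.574, 0.03]
force: [-1.0, -0.2, 0.2]
grip_width: 0.676
```

Run:
```python
from h import *
todo([.52,.1,.22],Kc[:3,0])
zoom("side","m1",(140,140,340,290),4,1.6,0)
zoom("top","m2",(80,180,350,300),2.9,1.4,0)
```

```text
t 31.05 p [ 0.465  -0.1261  0.2268] 
R [[-0.003, -0.039, 0.999], [-0.001, 0.999, 0.039], [-1.0, -0.0, -0.003]] F [-1.  -0.2  0.2] g 0.676 q [-0.403 -0.059  0.01   1.643 -0.002  1.129]
delta(tool, present axes) [0.0065 0.2238 0.0638]
rot deg [ 0.02 -0.18  0.03] delta in final axes [0.0068 0.2239 0.0637]
```

View pics/m1.png

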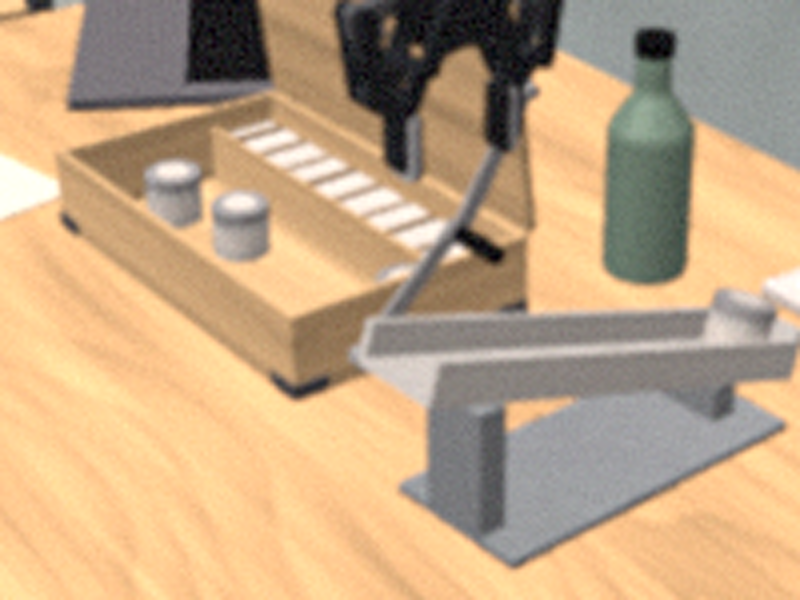

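View pics/m2.png

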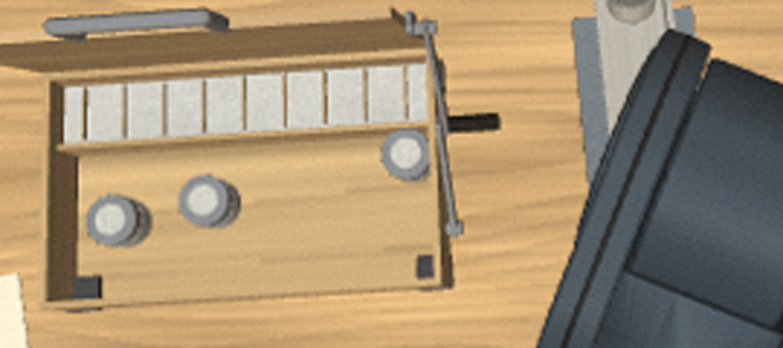

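Run:
```python
from h import *
Ki=np.linalg.inv(Kc)
for t in ((110,220),(206,201),(405,154)):
    q=onz("top",(80+(t[0]+.5)/2.9-.5,180+(t[1]+.5)/2.9-.5),.046);print(q.round(4),(Ki@np.r_[q,1])[:3].round(4))
todo([.5372,.2633,.12],Kc[:3,0])
```

```text
[0.5214 0.3425 0.046 ] [-0.0272  0.116   0.0486]
[0.5361 0.2602 0.046 ] [-0.0157  0.0333  0.0486]
[0.573 0.09  0.046] [ 0.0146 -0.1382  0.0486]
t 31.15 p [ 0.465  -0.1258  0.2256] 
R [[-0.005, -0.04, 0.999], [0.0, 0.999, 0.04], [-1.0, 0.001, -0.005]] F [ 0.1 -0.1 -0.7] g 0.675 q [-0.402 -0.057  0.01   1.642 -0.002  1.129]
delta(tool, present axes) [0.1054 0.3859 0.0882]
rot deg [ 0.07 -0.3  -0.03] delta in final axes [0.1056 0.386  0.0872]
```

```bash
cat > disc.py <<'E'
from h import *
def discs(full,box):
    im=cv2.imread(full);hsv=cv2.cvtColor(im,cv2.COLOR_BGR2HSV);x0,y0,x1,y1=box
    m=((hsv[...,1]<45)&(hsv[...,2]>125)).astype(np.uint8)[y0:y1,x0:x1]
    n,l,s,c=cv2.connectedComponentsWithStats(m)
    return [(c[i]+[x0,y0],s[i,4]) for i in range(1,n) if 20<s[i,4]<400]
if __name__=="__main__":
    import sys
    Ki=np.linalg.inv(Kc)
    for f in sys.argv[1:]:
        for c,a in discs(f,(95,228,235,285)):
            q=onz("top",c,.046);print(f,c.round(1),a,q.round(4),(Ki@np.r_[q,1])[:2].round(4))
E
python3 disc.py pics/t2_full.png pics/m2_full.png
```

```text
pics/t2_full.png [149.4 248.4] 91 [0.5375 0.2635 0.046 ] [-0.0141  0.0366]
pics/t2_full.png [210.8 253.7] 93 [0.5215 0.1106 0.046 ] [-0.036  -0.1157]
pics/t2_full.png [117.4 255.1] 89 [0.5224 0.3429 0.046 ] [-0.0262  0.1165]
pics/t2_full.png [178.8 255.2] 95 [0.5194 0.1896 0.046 ] [-0.0351 -0.0366]
pics/m2_full.png [219.4 232.4] 86 [0.5738 0.0898 0.046 ] [ 0.0155 -0.1384]
pics/m2_full.png [149.4 248.4] 86 [0.5375 0.2635 0.046 ] [-0.0141  0.0365]
pics/m2_full.png [117.4 255.1] 89 [0.5224 0.3429 0.046 ] [-0.0262  0.1165]
```

Disc centroids show tin0 and tin1 unmoved. The knocked tin sits exactly in the corner at case (0.015, -0.138). Tin1 first.

Emit:
play_rows(
  gripper=[0.35,0.35,0.35,0.35,0.35,0.35,0.35,0.35,0.35,0.35],
  delta_pos=[
    [0,0.039,0.009],
    [0,0.043,0.009],
    [0,0.043,0.009],
    [0,0.043,0.009],
    [0,0.043,0.009],
    [0,0.043,0.009],
    [0,0.043,0.009],
    [0.01,0.043,0.009],
    [0.02,0.043,0.01],
    [0.02,0.003,0.006],
  ],
  angular=[
    [0,0,0],
    [0,0,0],
    [0,0,0],
    [0,0,0],
    [0,0,0],
    [0,0,0],
    [0,0,0],
    [0,0,0],
    [0,0,0],
    [0,0,0],
  ],
)

```text
clock: 32.15
eef_pos: [0.5368, 0.2697, 0.1733]
orientation: [-0.035, 1.576, 0.038]
force: [0.9, -1.5, -0.6]
grip_width: 0.675
```

Run:
```python
from h import *
todo([.5375,.2633,0],Kc[:3,0])
```

```text
t 32.15 p [0.5368 0.2697 0.1733] 
R [[-0.005, -0.046, 0.999], [0.002, 0.999, 0.046], [-1.0, 0.002, -0.005]] F [ 0.9 -1.5 -0.6] g 0.675 q [0.352 0.246 0.231 1.56  0.003 1.877]
delta(tool, present axes) [ 0.1733 -0.0067  0.0014]
rot deg [ 0.43 -0.31 -0.1 ] delta in final axes [ 0.1733 -0.0064  0.0005]
```

Emit:
play_rows(
  gripper=[0.35,0.35,0.35,0.35,0.35,0.35,0.35,0.35],
  delta_pos=[
    [0,-0.003,0],
    [0.015,-0.001,0],
    [0.02,0,0],
    [0.025,0,0],
    [0.025,0,0],
    [0.02,0,0],
    [0,0,0],
    [0,0,0],
  ],
  angular=[
    [0.4,-0.3,0],
    [0,0,0],
    [0,0,0],
    [0,0,0],
    [0,0,0],
    [0,0,0],
    [0,0,0],
    [0,0,0],
  ],
)

```text
clock: 32.95
eef_pos: [0.5368, 0.259, 0.0712]
orientation: [-0.025, 1.57, 0.024]
force: [1.1, 0.2, 0.7]
grip_width: 0.678
```

Run:
```python
from h import *
todo([.5375,.2633,0],Kc[:3,0])
zoom("side","n1",(140,120,260,220),6,1.6,0)
```

```text
t 32.95 p [0.5368 0.259  0.0712] 
R [[0.001, -0.031, 1.0], [-0.0, 1.0, 0.031], [-1.0, -0.0, 0.001]] F [1.1 0.2 0.7] g 0.678 q [ 3.370e-01  2.480e-01  2.900e-02  1.352e+00 -1.000e-03  1.877e+00]
delta(tool, present axes) [0.0712 0.0043 0.0008]
rot deg [-0.41  0.04  0.02] delta in final axes [0.0712 0.0042 0.0009]
```

View pics/n1.png

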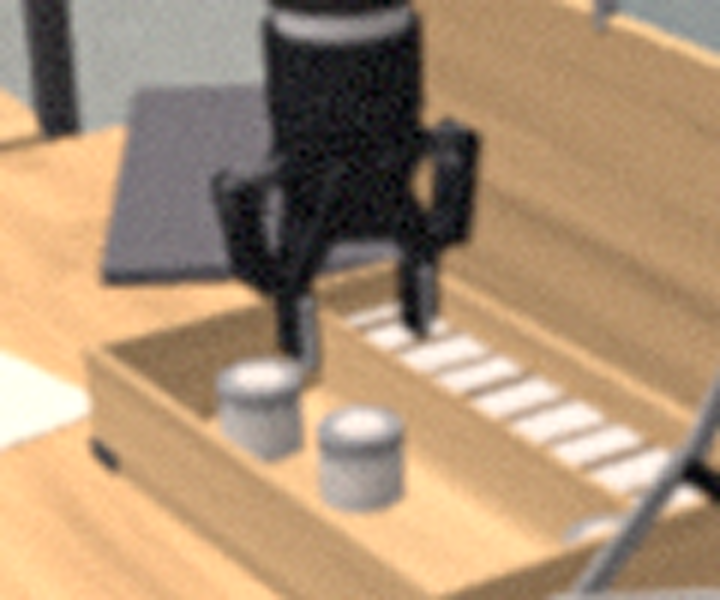

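Emit:
play_rows(
  gripper=[0.35,0.35,0.35,0.35,0.35,0.35,0.35,0.35,0.35],
  delta_pos=[
    [0,0.002,0],
    [0.005,0.0022,0.0008],
    [0.012,0,0],
    [0.014,0,0],
    [0.014,0,0],
    [0.014,0,0],
    [0.012,0,0],
    [0,0,0],
    [0,0,0],
  ],
  angular=[
    [-0.4,0,0],
    [0,0,0],
    [0,0,0],
    [0,0,0],
    [0,0,0],
    [0,0,0],
    [0,0,0],
    [0,0,0],
    [0,0,0],
  ],
)

```text
clock: 33.9
eef_pos: [0.5368, 0.2638, -0.0008]
orientation: [-0.031, 1.57, 0.031]
force: [0.4, 0.2, 0.0]
grip_width: 0.68
```

Emit:
play_rows(
  gripper=[0.2,0.05,0,-0.1,-0.2,-0.3,-0.3],
  delta_pos=[
    [0,0,0],
    [0,0,0],
    [0,0,0],
    [0,0,0],
    [0,0,0],
    [0,0,0],
    [0,0,0],
  ],
  angular=[
    [0,0,0],
    [0,0,0],
    [0,0,0],
    [0,0,0],
    [0,0,0],
    [0,0,0],
    [0,0,0],
  ],
  grip_force=30,
)

```text
clock: 34.6
eef_pos: [0.5383, 0.2643, 0.0012]
orientation: [-0.03, 1.567, 0.032]
force: [-0.4, 0.8, 5.3]
grip_width: 0.506
```

Run:
```python
from h import *
todo([.5375,.2633,0],Kc[:3,0])
zoom("side","n2",(140,120,260,220),6,1.6,0)
```

```text
t 34.6 p [0.5383 0.2643 0.0012] 
R [[0.004, -0.039, 0.999], [0.001, 0.999, 0.039], [-1.0, 0.001, 0.004]] F [-0.4  0.8  5.3] g 0.506 q [ 0.345  0.296 -0.055  1.216 -0.     1.876]
delta(tool, present axes) [ 0.0012 -0.001  -0.0008]
rot deg [ 0.06  0.21 -0.05] delta in final axes [ 0.0012 -0.001  -0.0008]
```

View pics/n2.png

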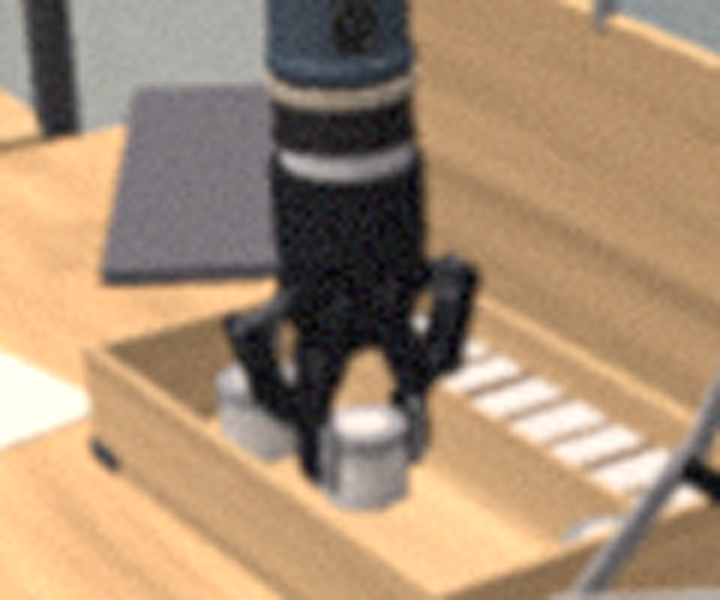

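Emit:
play_rows(
  gripper=[-0.3,-0.3,-0.3,-0.3,-0.3,-0.3,-0.3,-0.3,-0.3,-0.3],
  delta_pos=[
    [-0.01,0,0],
    [-0.015,0,0],
    [-0.025,0,0],
    [-0.03,0,0],
    [-0.03,0,-0.01],
    [-0.025,0,-0.02],
    [-0.015,0,-0.03],
    [0,-0.01,-0.03],
    [0,-0.03,-0.015],
    [0,-0.04,0],
  ],
  angular=[
    [0,0,0],
    [0,0,0],
    [0,0,0],
    [0,0,0],
    [0,0,0],
    [0,0,0],
    [0,0,0],
    [0,0,0],
    [0,0,0],
    [0,0,0],
  ],
)

```text
clock: 35.65
eef_pos: [0.4331, 0.1803, 0.1507]
orientation: [-0.034, 1.569, 0.035]
force: [1.2, -0.4, -0.7]
grip_width: 0.505
```

Run:
```python
from h import *
P=(Kl@[-.105,0,.06,1])[:3]
todo(P,Kl[:3,0],-Kl[:3,2])
```

```text
t 35.65 p [0.4331 0.1803 0.1507] 
R [[0.001, -0.044, 0.999], [0.001, 0.999, 0.044], [-1.0, 0.001, 0.001]] F [ 1.2 -0.4 -0.7] g 0.505 q [ 0.251 -0.104 -0.183  1.49   0.     1.778]
delta(tool, present axes) [-0.0149 -0.3078  0.0448]
rot deg [-2.04 18.07 -0.37] delta in final axes [-0.0244 -0.3092  0.0275]
```

Emit:
play_rows(
  gripper=[-0.3,-0.3,-0.3,-0.3,-0.3,-0.3,-0.3,-0.3,-0.3,-0.3],
  delta_pos=[
    [-0.006,-0.035,0.002],
    [-0.006,-0.04,0.002],
    [-0.004,-0.042,0.002],
    [-0.004,-0.042,0.002],
    [0,-0.042,0.007],
    [0,-0.042,0.01],
    [0,-0.038,0.01],
    [0,-0.026,0.01],
    [0,0,0],
    [0,0,0],
  ],
  angular=[
    [0,0,0],
    [0,0,0],
    [0,0,0],
    [0,0,0],
    [0,0,0],
    [0,0,0],
    [0,0,0],
    [0,6,0],
    [0,6,0],
    [0,6,0],
  ],
)

```text
clock: 36.65
eef_pos: [0.4924, -0.1265, 0.1709]
orientation: [-0.035, 1.886, 0.025]
force: [-0.4, 0.7, -1.5]
grip_width: 0.51
```

Emit:
play_rows(
  gripper=[-0.3,-0.3,-0.3],
  delta_pos=[
    [0,0,0],
    [0,0,0],
    [0,0,0],
  ],
  angular=[
    [-2.0,0,-0.4],
    [0,0,0],
    [0,0,0],
  ],
)

```text
clock: 36.95
eef_pos: [0.4924, -0.1251, 0.1705]
orientation: [-0.067, 1.882, 0.055]
force: [-0.6, 0.5, -1.1]
grip_width: 0.505
```

Run:
```python
from h import *
P=(Kl@[-.105,0,-.003,1])[:3]
todo(P,Kl[:3,0],-Kl[:3,2])
zoom("side","n3",(180,120,340,270),4.5,1.6,0)
```

```text
t 36.95 p [ 0.4924 -0.1251  0.1705] 
R [[-0.306, -0.074, 0.949], [-0.019, 0.997, 0.072], [-0.952, 0.004, -0.307]] F [-0.6  0.5 -1.1] g 0.505 q [-0.309  0.34   0.3    1.822 -0.111  1.204]
delta(tool, present axes) [ 0.0681 -0.0004  0.0004]
rot deg [-0.24  0.13 -0.31] delta in final axes [ 0.0681 -0.0001  0.0005]
```

View pics/n3.png

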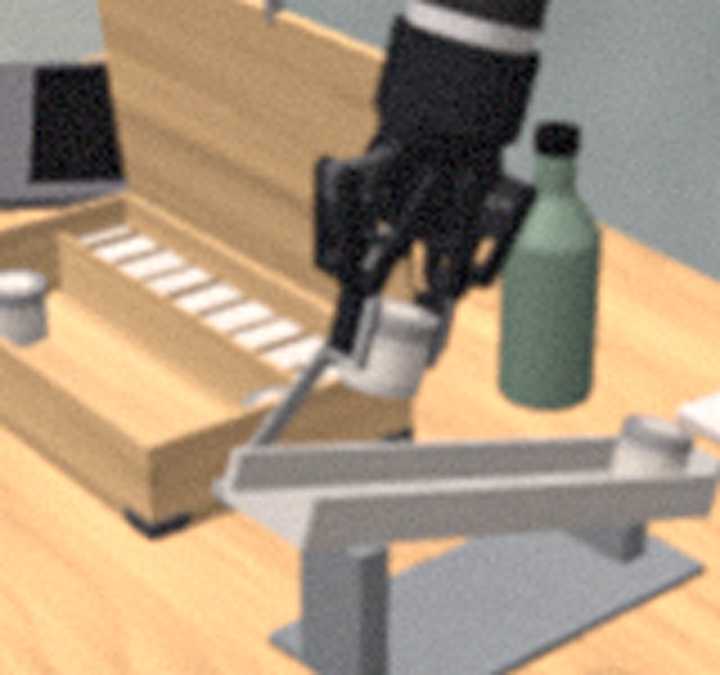

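Emit:
play_rows(
  gripper=[-0.3,-0.3,-0.3,-0.3,-0.3,-0.3,-0.3,-0.3],
  delta_pos=[
    [0.012,0,0],
    [0.016,0,0],
    [0.016,0,0],
    [0.012,0,0],
    [0.008,0,0],
    [0.002,0,0],
    [0,0,0],
    [0,0,0],
  ],
  angular=[
    [0,0,0],
    [0,0,0],
    [0,0,0],
    [0,0,0],
    [0,0,0],
    [0,0,0],
    [0,0,0],
    [0,0,0],
  ],
)

```text
clock: 37.8
eef_pos: [0.4726, -0.1266, 0.108]
orientation: [-0.068, 1.881, 0.054]
force: [0.6, 1.5, -0.9]
grip_width: 0.504
```

Run:
```python
from h import *
P=(Kl@[-.105,0,-.003,1])[:3]
todo(P,Kl[:3,0],-Kl[:3,2])
```

```text
t 37.8 p [ 0.4726 -0.1266  0.108 ] 
R [[-0.305, -0.075, 0.949], [-0.02, 0.997, 0.072], [-0.952, 0.003, -0.306]] F [ 0.6  1.5 -0.9] g 0.504 q [-0.321  0.298  0.123  1.685 -0.115  1.191]
delta(tool, present axes) [ 0.0025 -0.0002  0.0001]
rot deg [-0.22  0.19 -0.28] delta in final axes [ 0.0025 -0.0002  0.0001]
```

Emit:
play_rows(
  gripper=[-0.3,-0.3,-0.3,-0.3,-0.3],
  delta_pos=[
    [0.001,0,0],
    [0.001,0,0],
    [0.001,0,0],
    [0,0,0],
    [0,0,0],
  ],
  angular=[
    [0,0,0],
    [0,0,0],
    [0,0,0],
    [0,0,0],
    [0,0,0],
  ],
)

```text
clock: 38.3
eef_pos: [0.4713, -0.1265, 0.1042]
orientation: [-0.068, 1.882, 0.055]
force: [-0.9, 0.5, -0.6]
grip_width: 0.505
```

Emit:
play_rows(
  gripper=[-0.3,0.0,0.1,0.2,0.35,0.35,0.35,0.35,0.35,0.35],
  delta_pos=[
    [0.001,0,0],
    [0,0,0],
    [0,0,0],
    [0,0,0],
    [0,0,0],
    [0,0,0],
    [-0.006,0,0],
    [-0.015,0,0],
    [-0.025,0,0],
    [-0.035,0,0],
  ],
  angular=[
    [0,0,0],
    [0,0,0],
    [0,0,0],
    [0,0,0],
    [0,0,0],
    [0,0,0],
    [0,0,0],
    [0,0,0],
    [0,0,0],
    [0,0,0],
  ],
)

```text
clock: 39.3
eef_pos: [0.4946, -0.1246, 0.1799]
orientation: [-0.066, 1.887, 0.056]
force: [0.3, 1.1, -0.1]
grip_width: 0.677
```

Emit:
play_rows(
  gripper=[0.35,0.35,0.35,0.35,0.35,0.35],
  delta_pos=[
    [-0.01,0,-0.01],
    [-0.01,0,-0.01],
    [-0.01,0,-0.01],
    [-0.01,0,-0.01],
    [0,0,0],
    [0,0,0],
  ],
  angular=[
    [2.3,-5.8,0],
    [0,-6,0],
    [0,-6,0],
    [0,0,0.3],
    [0,0,0],
    [0,0,0],
  ],
)

```text
clock: 39.9
eef_pos: [0.4639, -0.1267, 0.2263]
orientation: [-0.029, 1.572, 0.027]
force: [0.8, -0.1, -0.3]
grip_width: 0.674
```

```bash
python3 - <<'E'
from h import *
todo([.5224,.3426,.22],Kc[:3,0])
zoom("side","n4",(140,140,340,290),4,1.6,0)
zoom("top","n5",(80,180,350,300),2.9,1.4,0)
E
python3 disc.py pics/n5_full.png
```

```text
t 39.9 p [ 0.4639 -0.1267  0.2263] 
R [[-0.001, -0.036, 0.999], [-0.002, 0.999, 0.036], [-1.0, -0.001, -0.001]] F [ 0.8 -0.1 -0.3] g 0.674 q [-0.405 -0.063  0.005  1.64  -0.002  1.13 ]
delta(tool, present axes) [0.0055 0.4669 0.0752]
rot deg [-0.16 -0.08  0.09] delta in final axes [0.0063 0.4667 0.0765]
pics/n5_full.png [219.4 232.4] 85 [0.574  0.0899 0.046 ] [ 0.0156 -0.1383]
pics/n5_full.png [117.4 255.1] 89 [0.5224 0.3429 0.046 ] [-0.0262  0.1165]
```

View pics/n4.png

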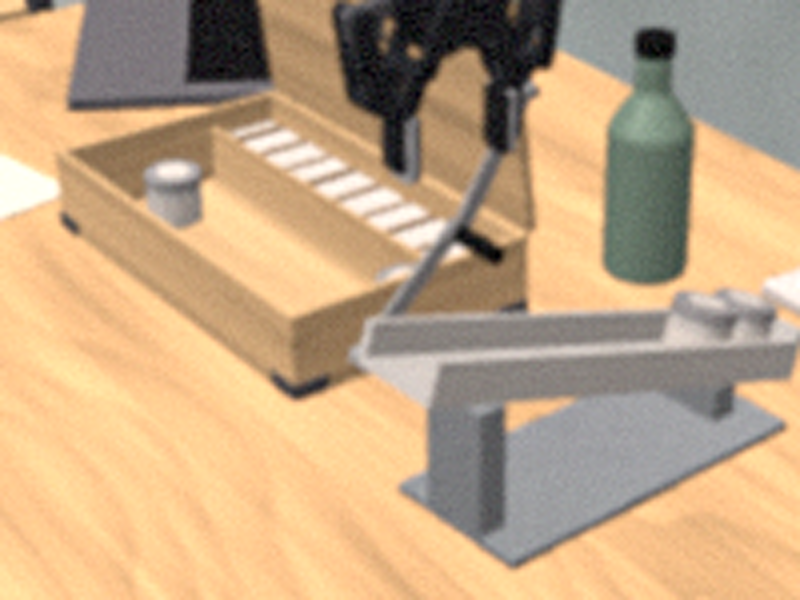

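Two tins are queued. Now tin0 at (0.5224, 0.3428).

Emit:
play_rows(
  gripper=[0.35,0.35,0.35,0.35,0.35,0.35,0.35,0.35,0.35,0.35],
  delta_pos=[
    [0,0.039,0.007],
    [0,0.048,0.008],
    [0,0.048,0.008],
    [0,0.048,0.008],
    [0,0.048,0.008],
    [0,0.048,0.008],
    [0,0.048,0.008],
    [0,0.048,0.008],
    [0.01,0.048,0.008],
    [0.02,0.044,0.0055],
  ],
  angular=[
    [-0.1,0,0],
    [0,0,0],
    [0,0,0],
    [0,0,0],
    [0,0,0],
    [0,0,0],
    [0,0,0],
    [0,0,0],
    [0,0,0],
    [0,0,0],
  ],
)

```text
clock: 41.0
eef_pos: [0.5231, 0.3471, 0.1948]
orientation: [-0.031, 1.571, 0.031]
force: [1.0, 0.6, 0.2]
grip_width: 0.676
```

Emit:
play_rows(
  gripper=[0.35,0.35,0.35,0.35,0.35,0.35,0.35],
  delta_pos=[
    [0.02,0,0],
    [0.025,0,0],
    [0.025,0,0],
    [0.025,0,0],
    [0.02,0,0],
    [0.01,0,0],
    [0,0,0],
  ],
  angular=[
    [0,0,0],
    [0,0,0],
    [0,0,0],
    [0,0,0],
    [0,0,0],
    [0,0,0],
    [0,0,0],
  ],
)

```text
clock: 41.7
eef_pos: [0.5199, 0.3428, 0.0666]
orientation: [-0.033, 1.578, 0.027]
force: [-0.9, -0.5, 0.5]
grip_width: 0.676
```

Run:
```python
from h import *
todo([.5222,.3427,0],Kc[:3,0])
```

```text
t 41.7 p [0.5199 0.3428 0.0666] 
R [[-0.007, -0.038, 0.999], [-0.004, 0.999, 0.038], [-1.0, -0.004, -0.008]] F [-0.9 -0.5  0.5] g 0.676 q [ 0.475  0.329  0.119  1.37  -0.     2.008]
delta(tool, present axes) [0.0665 0.0001 0.0028]
rot deg [-0.01 -0.44  0.21] delta in final axes [ 0.0666 -0.0002  0.0023]
```

Emit:
play_rows(
  gripper=[0.35,0.35,0.35,0.35,0.35,0.35,0.35,0.35,0.35],
  delta_pos=[
    [0,0,0.001],
    [0.005,0,0.0005],
    [0.012,0,0],
    [0.014,0,0],
    [0.014,0,0],
    [0.012,0,0],
    [0.009,0,0],
    [0,0,0],
    [0,0,0],
  ],
  angular=[
    [0,-0.2,0],
    [0,0,0],
    [0,0,0],
    [0,0,0],
    [0,0,0],
    [0,0,0],
    [0,0,0],
    [0,0,0],
    [0,0,0],
  ],
)

```text
clock: 42.6
eef_pos: [0.5228, 0.343, 0.0038]
orientation: [-0.031, 1.57, 0.029]
force: [-0.2, -0.3, -0.4]
grip_width: 0.674
```

Emit:
play_rows(
  gripper=[0.2,0.05,0,-0.1,-0.2,-0.3,-0.3],
  delta_pos=[
    [0,0,0],
    [0,0,0],
    [0,0,0],
    [0,0,0],
    [0,0,0],
    [0,0,0],
    [0,0,0],
  ],
  angular=[
    [0,0,0],
    [0,0,0],
    [0,0,0],
    [0,0,0],
    [0,0,0],
    [0,0,0],
    [0,0,0],
  ],
  grip_force=30,
)

```text
clock: 43.3
eef_pos: [0.5238, 0.3436, 0.0054]
orientation: [-0.03, 1.567, 0.03]
force: [1.5, -0.4, 6.3]
grip_width: 0.505
```

Emit:
play_rows(
  gripper=[-0.3,-0.3,-0.3,-0.3,-0.3,-0.3,-0.3,-0.3,-0.3,-0.3],
  delta_pos=[
    [-0.01,0,0],
    [-0.015,0,0],
    [-0.025,0,0],
    [-0.03,0,0],
    [-0.03,0,-0.01],
    [-0.025,0,-0.02],
    [-0.015,0,-0.03],
    [0,-0.01,-0.03],
    [0,-0.03,0],
    [0,-0.04,0],
  ],
  angular=[
    [0,0,0],
    [0,0,0],
    [0,0,0],
    [0,0,0],
    [0,0,0],
    [0,0,0],
    [0,0,0],
    [0,0,0],
    [0,0,0],
    [0,0,0],
  ],
)

```text
clock: 44.3
eef_pos: [0.4349, 0.2604, 0.1552]
orientation: [-0.033, 1.568, 0.033]
force: [0.7, -0.1, -0.8]
grip_width: 0.503
```

Run:
```python
from h import *
P=(Kl@[-.105,0,.06,1])[:3]
todo(P,Kl[:3,0],-Kl[:3,2])
zoom("side","n6",(100,80,300,230),4,1.6,0)
```

```text
t 44.3 p [0.4349 0.2604 0.1552] 
R [[0.003, -0.042, 0.999], [-0.0, 0.999, 0.042], [-1.0, -0.0, 0.003]] F [ 0.7 -0.1 -0.8] g 0.503 q [ 4.080e-01 -7.000e-03 -8.200e-02  1.494e+00 -1.000e-03  1.937e+00]
delta(tool, present axes) [-0.0101 -0.3877  0.0404]
rot deg [-2.17 18.16 -0.33] delta in final axes [-0.0176 -0.3889  0.0211]
```

View pics/n6.png

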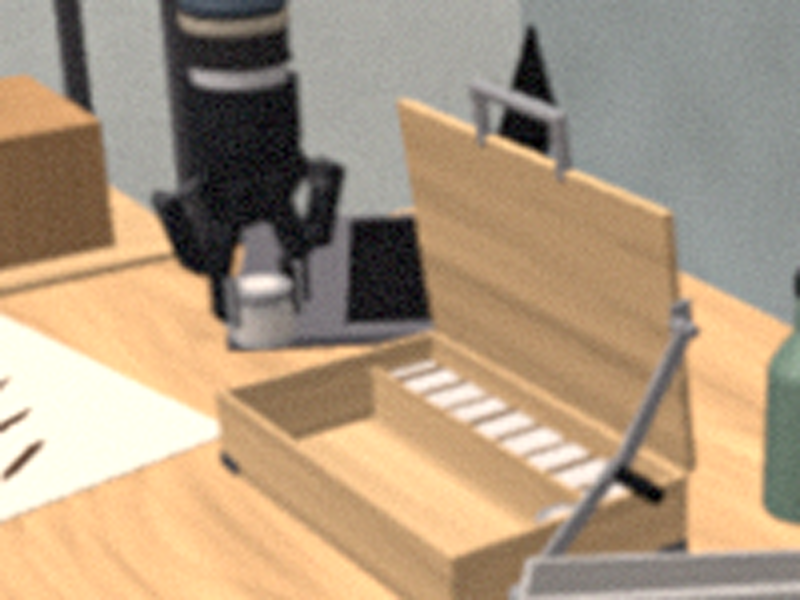

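Emit:
play_rows(
  gripper=[-0.3,-0.3,-0.3,-0.3,-0.3,-0.3,-0.3,-0.3,-0.3,-0.3],
  delta_pos=[
    [-0.005,-0.035,0.002],
    [-0.005,-0.045,0.002],
    [0,-0.046,0.002],
    [0,-0.046,0.002],
    [0,-0.046,0.002],
    [0,-0.046,0.006],
    [0,-0.046,0.008],
    [0,-0.046,0.009],
    [0,-0.03,0.007],
    [0,0,0],
  ],
  angular=[
    [0,0,0],
    [0,0,0],
    [0,0,0],
    [0,0,0],
    [0,0,0],
    [0,0,0],
    [0,0,0],
    [0,0,0],
    [0,6,0],
    [0,6,0],
  ],
)

```text
clock: 45.35
eef_pos: [0.4901, -0.1285, 0.1654]
orientation: [-0.031, 1.78, 0.02]
force: [-0.0, -0.0, -1.2]
grip_width: 0.507
```

Emit:
play_rows(
  gripper=[-0.3,-0.3,-0.3,-0.3],
  delta_pos=[
    [0,0,0],
    [0,0,0],
    [0,0,0],
    [0,0,0],
  ],
  angular=[
    [0,6,0],
    [-2.1,0,-0.4],
    [0,0,0],
    [0,0,0],
  ],
)

```text
clock: 45.75
eef_pos: [0.4905, -0.1242, 0.1652]
orientation: [-0.068, 1.882, 0.054]
force: [-0.1, 0.2, -1.1]
grip_width: 0.503
```

Run:
```python
from h import *
P=(Kl@[-.105,0,.002,1])[:3]
todo(P,Kl[:3,0],-Kl[:3,2])
zoom("side","n7",(180,120,340,270),4.5,1.6,0)
```

```text
t 45.75 p [ 0.4905 -0.1242  0.1652] 
R [[-0.306, -0.074, 0.949], [-0.02, 0.997, 0.072], [-0.952, 0.003, -0.307]] F [-0.1  0.2 -1.1] g 0.503 q [-0.308  0.334  0.282  1.81  -0.112  1.205]
delta(tool, present axes) [ 0.0575 -0.0014  0.0005]
rot deg [-0.26  0.14 -0.28] delta in final axes [ 0.0575 -0.0011  0.0007]
```

View pics/n7.png

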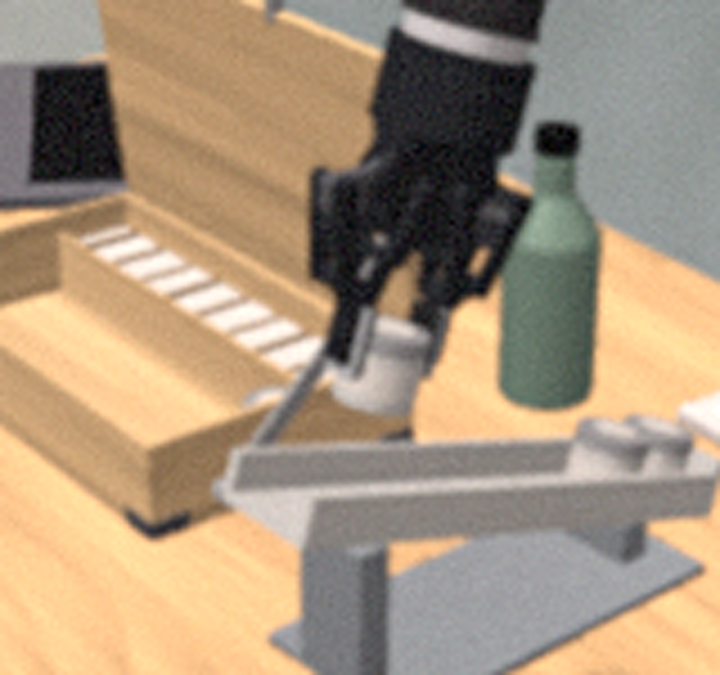

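Emit:
play_rows(
  gripper=[-0.3,-0.3,-0.3,-0.3,-0.3,-0.3,-0.3,-0.3],
  delta_pos=[
    [0.01,-0.001,0],
    [0.014,0,0],
    [0.014,0,0],
    [0.012,0,0],
    [0.006,0,0],
    [0.002,0,0],
    [0,0,0],
    [0,0,0],
  ],
  angular=[
    [0,0,0],
    [0,0,0],
    [0,0,0],
    [0,0,0],
    [0,0,0],
    [0,0,0],
    [0,0,0],
    [0,0,0],
  ],
)

```text
clock: 46.6
eef_pos: [0.473, -0.1265, 0.1101]
orientation: [-0.068, 1.881, 0.054]
force: [-0.4, -0.4, -0.1]
grip_width: 0.504
```

Emit:
play_rows(
  gripper=[-0.3,-0.3,-0.3,-0.3],
  delta_pos=[
    [0.001,0,0],
    [0.001,0,0],
    [0,0,0],
    [0,0,0],
  ],
  angular=[
    [0,0,0],
    [0,0,0],
    [0,0,0],
    [0,0,0],
  ],
)

```text
clock: 47.0
eef_pos: [0.4726, -0.1266, 0.108]
orientation: [-0.068, 1.881, 0.054]
force: [0.6, -0.3, 2.6]
grip_width: 0.504
```

Run:
```python
from h import *
P=(Kl@[-.105,0,.0,1])[:3]
todo(P,Kl[:3,0],-Kl[:3,2])
```

```text
t 47.0 p [ 0.4726 -0.1266  0.108 ] 
R [[-0.306, -0.075, 0.949], [-0.02, 0.997, 0.072], [-0.952, 0.003, -0.306]] F [ 0.6 -0.3  2.6] g 0.504 q [-0.321  0.298  0.123  1.685 -0.116  1.191]
delta(tool, present axes) [-0.0004 -0.0002  0.0001]
rot deg [-0.22  0.17 -0.25] delta in final axes [-0.0004 -0.0002  0.0001]
```

Contact (2.6 N). Releasing.

Emit:
play_rows(
  gripper=[-0.1,0.0,0.1,0.2,0.35,0.35,0.35,0.35,0.35,0.35],
  delta_pos=[
    [0,0,0],
    [0,0,0],
    [0,0,0],
    [0,0,0],
    [0,0,0],
    [0,0,0],
    [-0.006,0,0],
    [-0.015,0,0],
    [-0.025,0,0],
    [-0.035,0,0],
  ],
  angular=[
    [0,0,0],
    [0,0,0],
    [0,0,0],
    [0,0,0],
    [0,0,0],
    [0,0,0],
    [0,0,0],
    [0,0,0],
    [0,0,0],
    [0,0,0],
  ],
)

```text
clock: 48.0
eef_pos: [0.4958, -0.1245, 0.1841]
orientation: [-0.067, 1.886, 0.056]
force: [0.8, -0.1, -0.1]
grip_width: 0.676
```

Emit:
play_rows(
  gripper=[-1,-1,-1,-1,-1,-1],
  delta_pos=[
    [-0.01,0,-0.01],
    [-0.01,0,-0.01],
    [-0.01,0,-0.01],
    [-0.01,0,-0.01],
    [0,0,0],
    [0,0,0],
  ],
  angular=[
    [2.2,-5.8,0],
    [0,-6,0],
    [0,-6,0],
    [0,0,0.4],
    [0,0,0],
    [0,0,0],
  ],
)

```text
clock: 48.6
eef_pos: [0.465, -0.1267, 0.2306]
orientation: [-0.029, 1.572, 0.029]
force: [0.4, 0.5, -0.5]
grip_width: 0.003
```

```bash
python3 - <<'E'
from h import *
P=(Kc@[.008,-.130,.12,1])[:3];print(P)
todo(P,Kc[:3,0])
zoom("side","p1",(140,140,340,290),4,1.6,0)
zoom("top","p2",(190,180,350,300),4.5,1.4,0)
E
python3 disc.py pics/p2_full.png
```

```text
[0.56600695 0.0979569  0.11743113]
t 48.6 p [ 0.465  -0.1267  0.2306] 
R [[-0.001, -0.037, 0.999], [0.0, 0.999, 0.037], [-1.0, 0.0, -0.001]] F [ 0.4  0.5 -0.5] g 0.003 q [-0.405 -0.059  0.018  1.649 -0.     1.129]
delta(tool, present axes) [0.113  0.2207 0.1094]
rot deg [-0.06 -0.07 -0.01] delta in final axes [0.1131 0.2206 0.1095]
pics/p2_full.png [219.4 232.4] 86 [0.5738 0.0898 0.046 ] [ 0.0155 -0.1384]
```

View pics/p1.png

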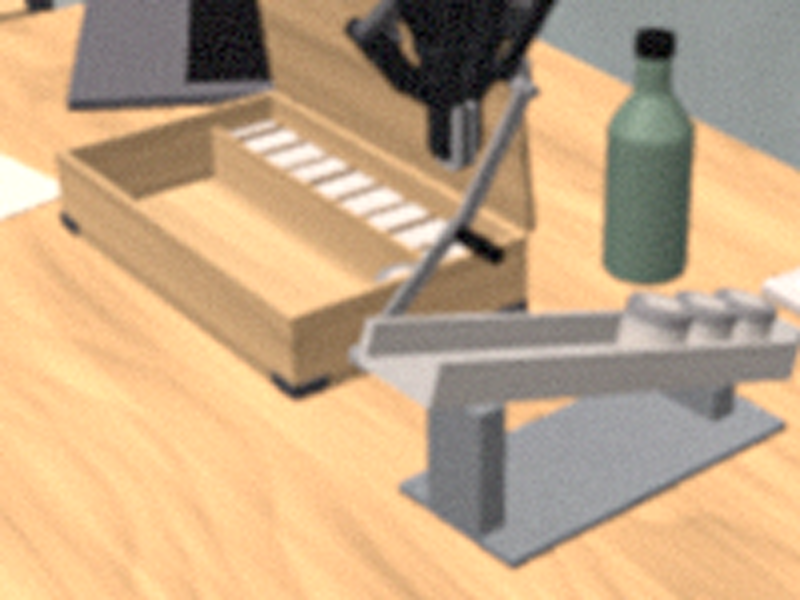

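View pics/p2.png

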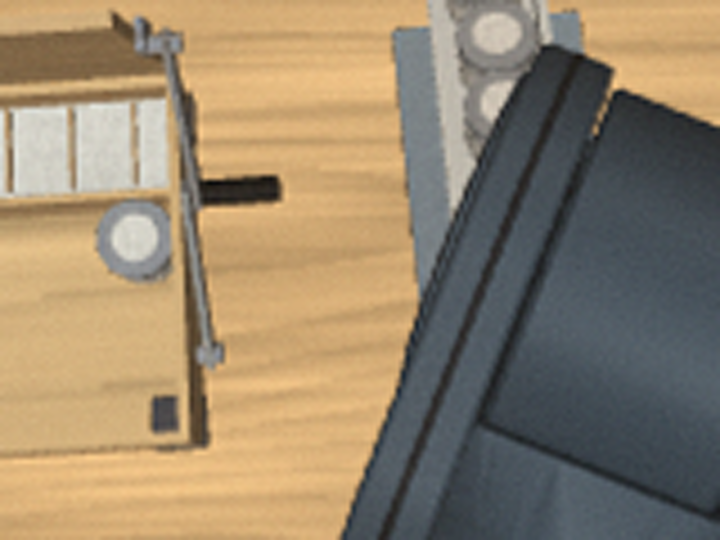

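Three are queued. The last tin is in the corner at case (0.0155, -0.138), too close to the walls for the fingers. I'll draw it off by pressing lightly on its top with the shut fingertips, tool leaned 20° away from the wall so the body clears the stay.

Run:
```python
from h import *
a=np.radians(20)
xc=np.array([0,-np.sin(a),-np.cos(a)]);x=Kc[:3,:3]@xc;z=Kc[:3,0]
tip=(Kc@[.010,-.1403,.0486+.003+.04,1])[:3]   # tip centre, 40 mm above
P=tip+.013*x;print("tcp",P)
todo(P,z,x)
```

```text
tcp [0.56857307 0.08329855 0.07681513]
t 48.7 p [ 0.465  -0.1264  0.2293] 
R [[-0.003, -0.038, 0.999], [0.001, 0.999, 0.038], [-1.0, 0.001, -0.003]] F [-0.2 -0.1  0.4] g -0.002 q [-0.404 -0.057  0.017  1.648 -0.     1.128]
delta(tool, present axes) [0.1524 0.2054 0.1119]
rot deg [ 1.000e-02 -1.900e-01 -2.007e+01] delta in final axes [0.073  0.2453 0.1115]
```

```bash
cat > corner.py <<'E'
from h import *
xc=np.array([.30,-.30,-.905]);xc/=np.linalg.norm(xc)
zc=np.array([1,0,0.])-xc*xc[0];zc/=np.linalg.norm(zc);yc=np.cross(zc,xc)
off=-.010*zc+.010*yc      # contact corner rel. to tip centre
print("yc",yc.round(3),"zc",zc.round(3),"corner",off.round(4))
def tcp(contact): # contact point in case coords -> TCP world
    tipc=np.array(contact)-off; return (Kc@np.r_[tipc+.013*xc,1])[:3]
X=Kc[:3,:3]@xc;Z=Kc[:3,:3]@zc
if __name__=="__main__":
    for b in (.073,.12): print("body centre at",b,(np.array([.008,-.130,.0486])-off-b*xc).round(3))
    for c in ((-.045,-.115,.12),(.008,-.130,.075),(.008,-.130,.0486),(-.035,-.085,.0486)): print(c,tcp(c).round(4))
    todo(tcp((-.045,-.115,.12)),Z,X)
E
python3 corner.py
```

```text
yc [ 0.     0.949 -0.315] zc [0.954 0.094 0.285] corner [-0.0095  0.0085 -0.006 ]
body centre at 0.073 [-0.004 -0.117  0.121]
body centre at 0.12 [-0.018 -0.103  0.163]
(-0.045, -0.115, 0.12) [0.5264 0.099  0.1117]
(0.008, -0.13, 0.075) [0.5799 0.086  0.0667]
(0.008, -0.13, 0.0486) [0.5799 0.086  0.0403]
(-0.035, -0.085, 0.0486) [0.5352 0.1293 0.0403]
t 48.7 p [ 0.465  -0.1264  0.2293] 
R [[-0.003, -0.038, 0.999], [0.001, 0.999, 0.038], [-1.0, 0.001, -0.003]] F [-0.2 -0.1  0.4] g -0.002 q [-0.404 -0.057  0.017  1.648 -0.     1.128]
delta(tool, present axes) [0.1177 0.2227 0.0703]
rot deg [ -2.8  -17.51 -18.27] delta in final axes [0.0607 0.2486 0.0543]
```

Emit:
play_rows(
  gripper=[-1,-1,-1,-1,-1,-1,-1,-1,-1,-1],
  delta_pos=[
    [0,0.037,0.0117],
    [0,0.037,0.0117],
    [0,0.037,0.0117],
    [0,0.037,0.0117],
    [0,0.037,0.0117],
    [0,0.037,0.0117],
    [0,0,0],
    [0,0,0],
    [0,0,0],
    [0,0,0],
  ],
  angular=[
    [0,0,0],
    [0,0,0],
    [0,0,0],
    [0,0,0],
    [0,0,0],
    [0,0,0],
    [-0.7,-4.38,-4.57],
    [-0.7,-4.38,-4.57],
    [-0.7,-4.38,-4.57],
    [-0.7,-4.37,-4.56],
  ],
)

```text
clock: 49.7
eef_pos: [0.5268, 0.0993, 0.2295]
orientation: [-0.303, 1.244, -0.171]
force: [-0.6, -0.1, -0.6]
grip_width: -0.004
```

Emit:
play_rows(
  gripper=[-1,-1,-1,-1,-1,-1],
  delta_pos=[
    [0.02,0.0074,-0.0067],
    [0.02,0.0074,-0.0067],
    [0.02,0.0074,-0.0067],
    [0.02,0.0074,-0.0067],
    [0.02,0.0074,-0.0067],
    [0,0,0],
  ],
  angular=[
    [0,0,0],
    [0,0,0],
    [0,0,0],
    [0,0,0],
    [0,0,0],
    [0,0,0],
  ],
)

```text
clock: 50.3
eef_pos: [0.5209, 0.1, 0.1124]
orientation: [-0.304, 1.257, -0.17]
force: [-0.9, -0.0, -1.3]
grip_width: 0.001
```

Run:
```python
from corner import *
todo(tcp((.008,-.130,.075)),Z,X)
zoom("side","r1",(180,120,300,220),6,1.6,0)
zoom("top","r2",(150,180,270,290),5.5,1.4,0)
```

```text
yc [ 0.     0.949 -0.315] zc [0.954 0.094 0.285] corner [-0.0095  0.0085 -0.006 ]
t 50.3 p [0.5209 0.1    0.1124] 
R [[0.303, -0.04, 0.952], [-0.291, 0.948, 0.132], [-0.907, -0.317, 0.276]] F [-0.9 -0.  -1.3] g 0.001 q [ 0.29  -0.163 -0.379  1.13  -0.374  1.728]
delta(tool, present axes) [ 0.0635 -0.0011  0.0417]
rot deg [ 0.24 -0.5   0.08] delta in final axes [ 0.0638 -0.001   0.0412]
```

View pics/r1.png

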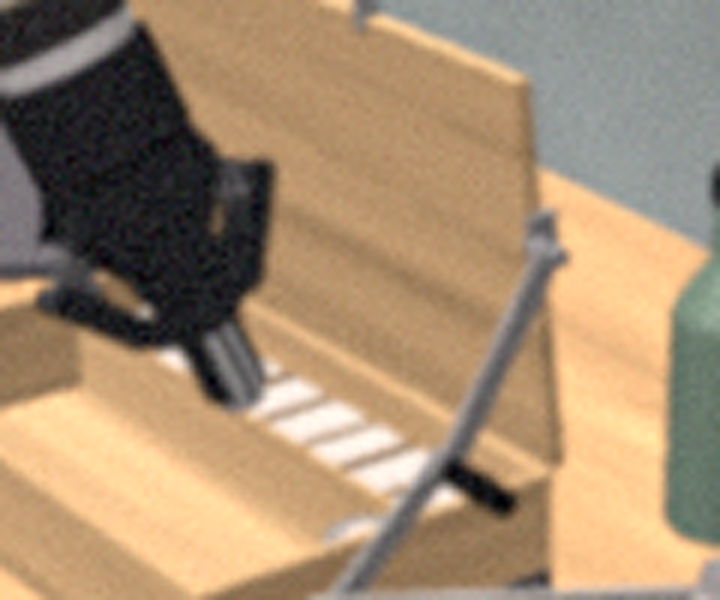

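View pics/r2.png

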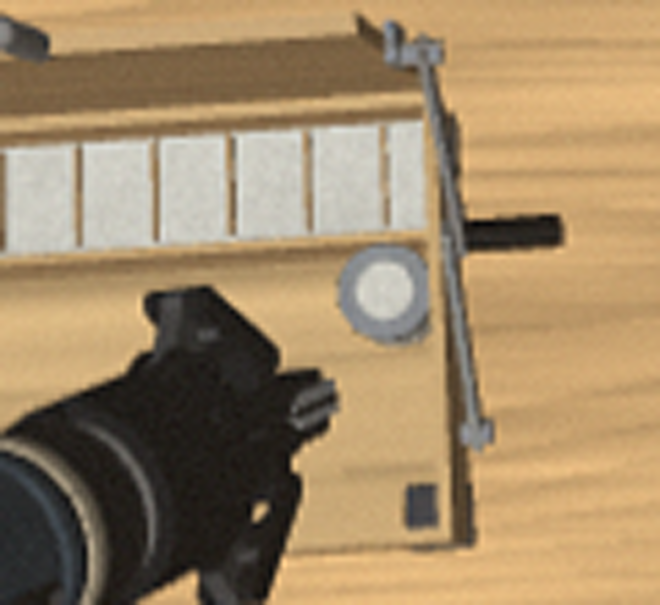

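Run:
```python
from corner import *
T=lambda u,v:(150+(u+.5)/5.5-.5,180+(v+.5)/5.5-.5)
S=lambda u,v:(180+(u+.5)/6-.5,120+(v+.5)/6-.5)
s,Rm=st()
for a,b in ((S(240,402),T(322,405)),(S(262,385),T(335,390)),(S(228,405),T(318,425))):
    p,e=tri(a,b);print(p.round(4),round(e,4),"tool frame",(Rm.T@(p-s["eef_pos"])).round(4))
```

```text
yc [ 0.     0.949 -0.315] zc [0.954 0.094 0.285] corner [-0.0095  0.0085 -0.006 ]
t 50.4 p [0.5238 0.1004 0.1172] 
R [[0.31, -0.037, 0.95], [-0.29, 0.948, 0.132], [-0.905, -0.316, 0.284]] F [-0.5  0.6  0.2] g -0.004 q [ 0.29  -0.166 -0.373  1.13  -0.375  1.727]
[0.5143 0.1019 0.1263] 0.0024 tool frame [-0.0116 -0.001  -0.0063]
[0.5202 0.0942 0.136 ] 0.0004 tool frame [-0.0163 -0.0116  0.0011]
[0.5071 0.1028 0.1264] 0.0001 tool frame [-0.0142  0.     -0.0129]
```

Run:
```python
from corner import *
todo(tcp((.008,-.130,.065)),Z,X)
```

```text
yc [ 0.     0.949 -0.315] zc [0.954 0.094 0.285] corner [-0.0095  0.0085 -0.006 ]
t 50.4 p [0.5238 0.1004 0.1172] 
R [[0.31, -0.037, 0.95], [-0.29, 0.948, 0.132], [-0.905, -0.316, 0.284]] F [-0.5  0.6  0.2] g -0.004 q [ 0.29  -0.166 -0.373  1.13  -0.375  1.727]
delta(tool, present axes) [0.0764 0.0035 0.0343]
rot deg [ 0.05 -0.06  0.07] delta in final axes [0.0765 0.0034 0.0342]
```

Emit:
play_rows(
  gripper=[-1,-1,-1,-1,-1,-1,-1,-1],
  delta_pos=[
    [0.01,0,0.008],
    [0.015,0.001,0.008],
    [0.015,0.001,0.008],
    [0.015,0.001,0.006],
    [0.012,0,0.0043],
    [0.0094,0.0005,0],
    [0,0,0],
    [0,0,0],
  ],
  angular=[
    [0,0,0],
    [0,0,0],
    [0,0,0],
    [0,0,0],
    [0,0,0],
    [0,0,0],
    [0,0,0],
    [0,0,0],
  ],
)

```text
clock: 51.2
eef_pos: [0.5801, 0.0858, 0.0579]
orientation: [-0.3, 1.247, -0.17]
force: [0.7, -0.2, 0.5]
grip_width: 0.0
```

Run:
```python
from corner import *
todo(tcp((.008,-.130,.050)),Z,X)
zoom("side","r3",(200,140,300,220),7.5,1.6,0)
zoom("top","r4",(170,190,270,280),7,1.4,0)
```

```text
yc [ 0.     0.949 -0.315] zc [0.954 0.094 0.285] corner [-0.0095  0.0085 -0.006 ]
t 51.2 p [0.5801 0.0858 0.0579] 
R [[0.312, -0.036, 0.949], [-0.289, 0.948, 0.131], [-0.905, -0.315, 0.286]] F [ 0.7 -0.2  0.5] g 0.0 q [ 0.23  -0.014 -0.355  0.973 -0.36   1.667]
delta(tool, present axes) [ 0.0146  0.0054 -0.0048]
rot deg [-0.04  0.06  0.05] delta in final axes [ 0.0146  0.0054 -0.0048]
```

View pics/r3.png

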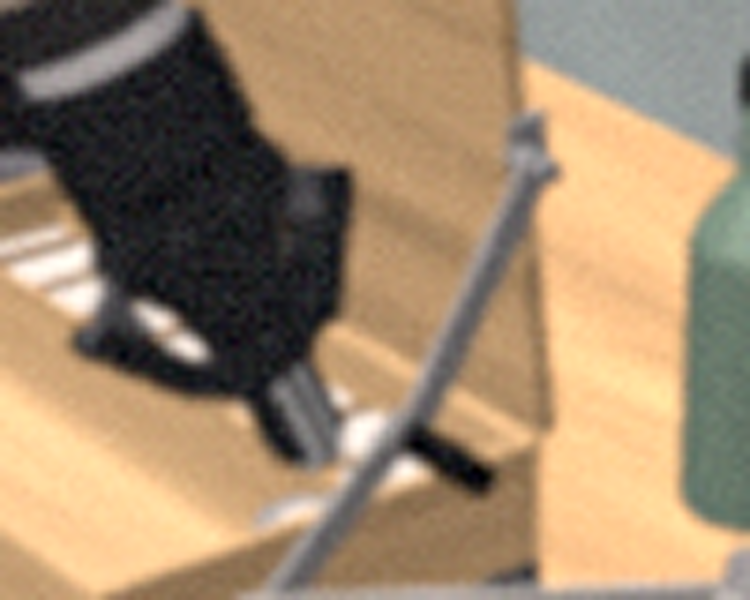

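View pics/r4.png

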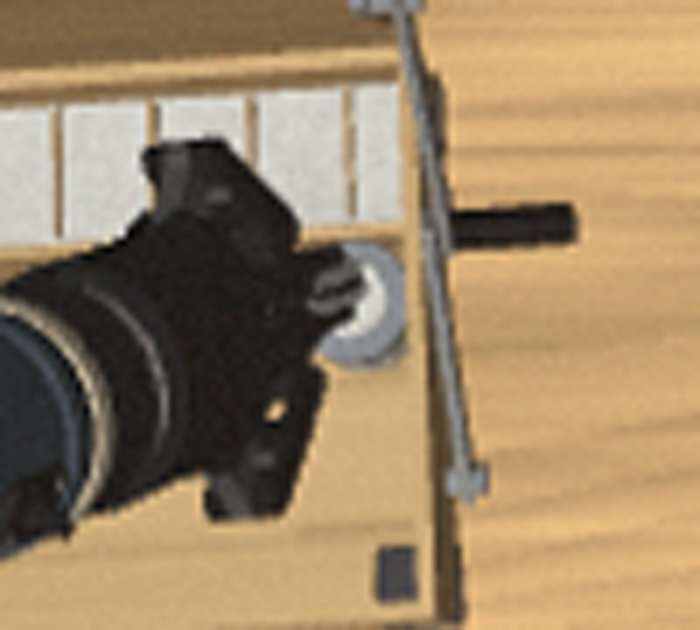

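The tip is just above the tin's inner half, and everything is clear of the stay. Lowering to touch.

Emit:
play_rows(
  gripper=[-1,-1,-1,-1,-1,-1,-1],
  delta_pos=[
    [0.004,-0.001,-0.0012],
    [0.004,-0.001,-0.0012],
    [0.003,0.001,-0.001],
    [0.002,0.0007,-0.0006],
    [0,0,0],
    [0,0,0],
    [0,0,0],
  ],
  angular=[
    [0,0,0],
    [0,0,0],
    [0,0,0],
    [0,0,0],
    [0,0,0],
    [0,0,0],
    [0,0,0],
  ],
)

```text
clock: 52.0
eef_pos: [0.5806, 0.0814, 0.0452]
orientation: [-0.3, 1.246, -0.17]
force: [0.5, 0.2, 0.1]
grip_width: -0.003
```

Emit:
play_rows(
  gripper=[-1,-1,-1,-1],
  delta_pos=[
    [0.0018,0.0006,-0.0006],
    [0,0,0],
    [0,0,0],
    [0,0,0],
  ],
  angular=[
    [0,0,0],
    [0,0,0],
    [0,0,0],
    [0,0,0],
  ],
)

```text
clock: 52.4
eef_pos: [0.5804, 0.0813, 0.0431]
orientation: [-0.3, 1.247, -0.17]
force: [0.7, -0.6, 0.3]
grip_width: -0.003
```

Emit:
play_rows(
  gripper=[-1,-1,-1,-1],
  delta_pos=[
    [0.0018,0.0006,-0.0006],
    [0,0,0],
    [0,0,0],
    [0,0,0],
  ],
  angular=[
    [0,0,0],
    [0,0,0],
    [0,0,0],
    [0,0,0],
  ],
)

```text
clock: 52.8
eef_pos: [0.5804, 0.0812, 0.0411]
orientation: [-0.3, 1.247, -0.17]
force: [-0.2, -0.1, 0.2]
grip_width: -0.004
```

Emit:
play_rows(
  gripper=[-1,-1,-1,-1],
  delta_pos=[
    [0.0009,0.0003,-0.0003],
    [0,0,0],
    [0,0,0],
    [0,0,0],
  ],
  angular=[
    [0,0,0],
    [0,0,0],
    [0,0,0],
    [0,0,0],
  ],
)

```text
clock: 53.2
eef_pos: [0.5804, 0.0812, 0.04]
orientation: [-0.3, 1.247, -0.17]
force: [-0.3, 0.4, -0.0]
grip_width: -0.004
```

Emit:
play_rows(
  gripper=[-1,-1,-1,-1],
  delta_pos=[
    [0.0009,0.0003,-0.0003],
    [0,0,0],
    [0,0,0],
    [0,0,0],
  ],
  angular=[
    [0,0,0],
    [0,0,0],
    [0,0,0],
    [0,0,0],
  ],
)

```text
clock: 53.6
eef_pos: [0.5804, 0.0812, 0.0391]
orientation: [-0.3, 1.247, -0.17]
force: [-0.5, -0.2, -0.1]
grip_width: -0.001
```

Emit:
play_rows(
  gripper=[-1,-1,-1,-1],
  delta_pos=[
    [0.0013,0.0005,-0.0004],
    [0,0,0],
    [0,0,0],
    [0,0,0],
  ],
  angular=[
    [0,0,0],
    [0,0,0],
    [0,0,0],
    [0,0,0],
  ],
)

```text
clock: 54.0
eef_pos: [0.5806, 0.0813, 0.0379]
orientation: [-0.3, 1.246, -0.17]
force: [-0.6, -0.4, 1.7]
grip_width: -0.002
```

Emit:
play_rows(
  gripper=[-1,-1,-1,-1],
  delta_pos=[
    [0.0013,0.0005,-0.0004],
    [0,0,0],
    [0,0,0],
    [0,0,0],
  ],
  angular=[
    [0,0,0],
    [0,0,0],
    [0,0,0],
    [0,0,0],
  ],
)

```text
clock: 54.4
eef_pos: [0.5812, 0.0812, 0.0375]
orientation: [-0.3, 1.245, -0.171]
force: [-1.8, 0.2, 5.7]
grip_width: -0.0
```

Run:
```python
from corner import *
st()
zoom("side","r5",(200,140,300,220),7.5,1.6,0)
```

```text
yc [ 0.     0.949 -0.315] zc [0.954 0.094 0.285] corner [-0.0095  0.0085 -0.006 ]
t 54.4 p [0.5812 0.0812 0.0375] 
R [[0.315, -0.035, 0.949], [-0.289, 0.948, 0.131], [-0.904, -0.316, 0.288]] F [-1.8  0.2  5.7] g -0.0 q [ 2.220e-01 -1.000e-03 -3.850e-01  9.230e-01 -3.590e-01  1.657e+00]
```

View pics/r5.png

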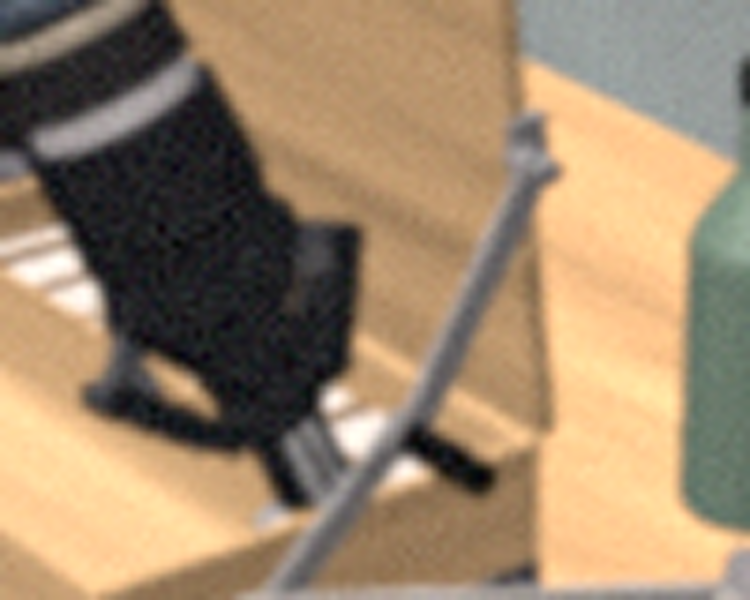

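Pressing with 5.7 N. Drawing the tin 45 mm towards the front and 45 mm away from the right wall.

Emit:
play_rows(
  gripper=[-1,-1,-1,-1,-1,-1,-1,-1,-1,-1],
  delta_pos=[
    [-0.00168,0.00265,-0.0024],
    [-0.00336,0.0053,-0.0048],
    [-0.00336,0.0053,-0.0048],
    [-0.00336,0.0053,-0.0048],
    [-0.00336,0.0053,-0.0048],
    [-0.00336,0.0053,-0.0048],
    [-0.00336,0.0053,-0.0048],
    [-0.00336,0.0053,-0.0048],
    [-0.00168,0.00265,-0.0024],
    [0,0,0],
  ],
  angular=[
    [0,0,0],
    [0,0,0],
    [0,0,0],
    [0,0,0],
    [0,0,0],
    [0,0,0],
    [0,0,0],
    [0,0,0],
    [0,0,0],
    [0,0,0],
  ],
)

```text
clock: 55.45
eef_pos: [0.5343, 0.1253, 0.0374]
orientation: [-0.3, 1.244, -0.169]
force: [-0.9, -0.2, 7.1]
grip_width: 0.003
```

Run:
```python
from corner import *
st()
zoom("side","r6",(180,130,280,220),7.5,1.6,0)
zoom("top","r7",(150,190,250,290),6,1.4,0)
```

```text
yc [ 0.     0.949 -0.315] zc [0.954 0.094 0.285] corner [-0.0095  0.0085 -0.006 ]
t 55.45 p [0.5343 0.1253 0.0374] 
R [[0.315, -0.036, 0.948], [-0.288, 0.948, 0.132], [-0.904, -0.315, 0.288]] F [-0.9 -0.2  7.1] g 0.003 q [ 0.333 -0.057 -0.438  0.969 -0.385  1.773]
```

View pics/r6.png

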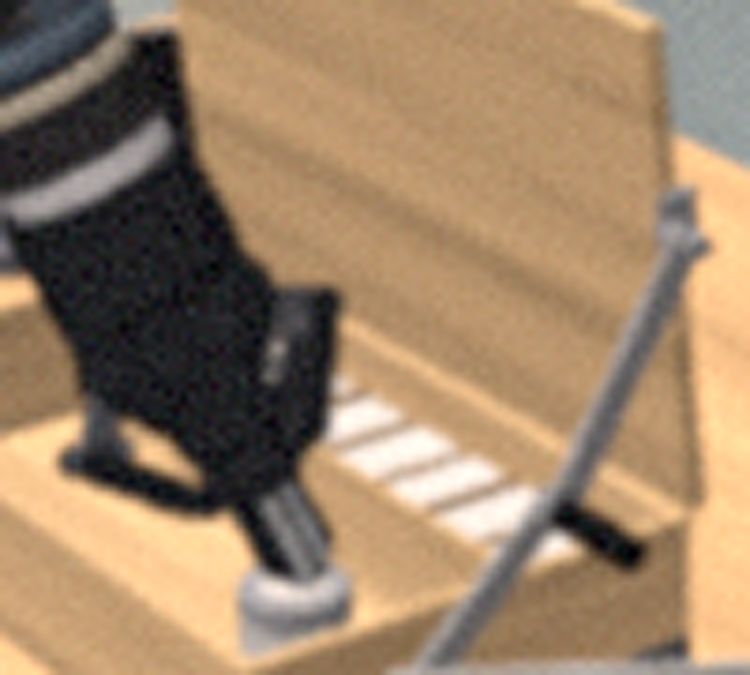

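View pics/r7.png

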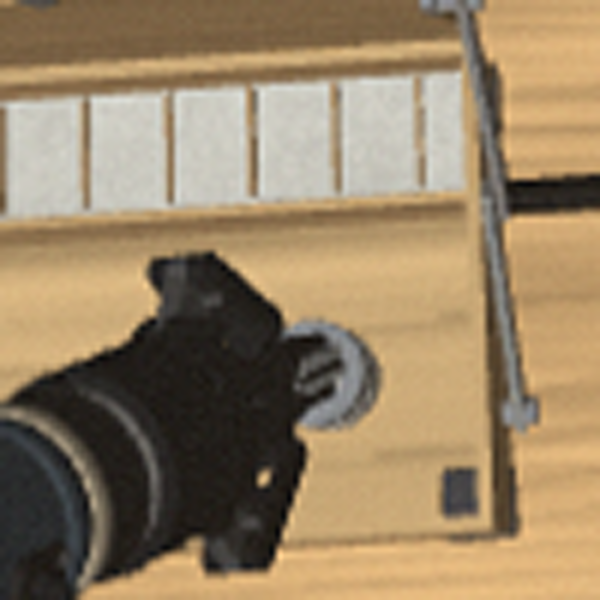

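Emit:
play_rows(
  gripper=[-1,-1,-1,-1,-1,0.35,0.35,0.35,0.35],
  delta_pos=[
    [-0.009,-0.0031,0.0028],
    [-0.018,-0.0063,0.0057],
    [-0.018,-0.0063,0.0057],
    [-0.018,-0.0063,0.0057],
    [-0.027,-0.0094,-0.0214],
    [-0.018,-0.0063,-0.03],
    [0,0,-0.03],
    [0,0,0],
    [0,0,0],
  ],
  angular=[
    [0,0,0],
    [0,0,0],
    [0,0,0],
    [0,0,0],
    [0,0,0],
    [0,0,0],
    [0,0,0],
    [0,0,0],
    [0,0,0],
  ],
)

```text
clock: 56.45
eef_pos: [0.4421, 0.1118, 0.1271]
orientation: [-0.301, 1.248, -0.169]
force: [0.2, 0.2, -0.1]
grip_width: 0.665
```

```bash
python3 - <<'E'
from corner import *
zoom("side","r8",(180,130,280,220),7.5,1.6,0)
zoom("top","r9",(150,190,250,290),6,1.4,0)
E
python3 disc.py pics/r9_full.png
python3 -c "
from h import *
todo([.53,.13,.2],Kc[:3,0])"
```

```text
yc [ 0.     0.949 -0.315] zc [0.954 0.094 0.285] corner [-0.0095  0.0085 -0.006 ]
pics/r9_full.png [201.6 252.1] 85 [0.526  0.1335 0.046 ] [-0.0307 -0.0929]
t 56.55 p [0.4436 0.1119 0.1281] 
R [[0.313, -0.036, 0.949], [-0.289, 0.948, 0.131], [-0.905, -0.315, 0.286]] F [-0.3  0.9  0.6] g 0.672 q [ 0.377 -0.346 -0.495  1.22  -0.393  1.82 ]
delta(tool, present axes) [-0.0433 -0.0086  0.105 ]
rot deg [ 2.77 17.4  18.21] delta in final axes [-0.0719  0.0148  0.087 ]
```

View pics/r9.png

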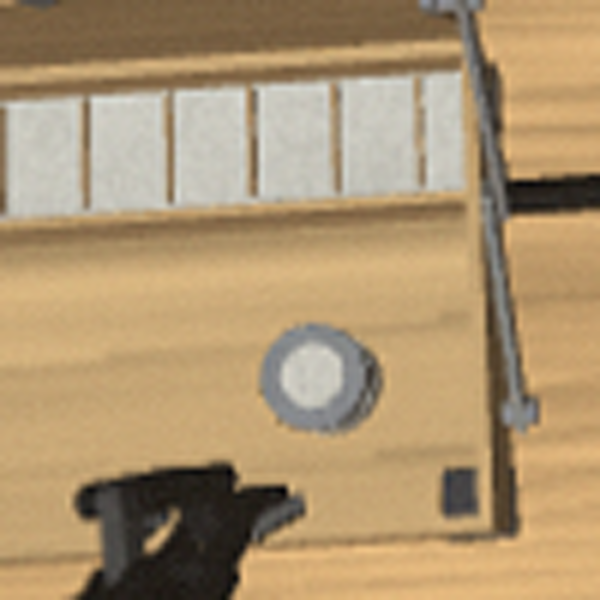

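The tin is free at (0.526, 0.1335), standing. Levelling the tool and going over it.

Emit:
play_rows(
  gripper=[0.35,0.35,0.35,0.35,0.35,0.35,0.35,0.35,0.35,0.35],
  delta_pos=[
    [0,0,0],
    [0,0,0],
    [0,0,0],
    [0,0,0],
    [0,0.004,0.02],
    [0,0.006,0.025],
    [0,0.006,0.025],
    [0,0.0019,0.013],
    [0,0,0],
    [0,0,0],
  ],
  angular=[
    [0.69,4.35,4.55],
    [0.69,4.35,4.55],
    [0.69,4.35,4.55],
    [0.7,4.35,4.56],
    [0,0,0],
    [0,0,0],
    [0,0,0],
    [0,0,0],
    [0,0,0],
    [0,0,0],
  ],
)

```text
clock: 57.55
eef_pos: [0.5257, 0.1325, 0.1276]
orientation: [-0.03, 1.572, 0.029]
force: [-0.3, -0.4, 0.7]
grip_width: 0.668
```

```bash
python3 -c "
from h import *
todo([.5258,.133,0.002],Kc[:3,0])"
```

```text
t 57.55 p [0.5257 0.1325 0.1276] 
R [[-0.001, -0.038, 0.999], [-0.001, 0.999, 0.038], [-1.0, -0.001, -0.001]] F [-0.3 -0.4  0.7] g 0.668 q [ 0.123  0.093 -0.033  1.446 -0.     1.656]
delta(tool, present axes) [0.1256 0.0006 0.0003]
rot deg [-0.03 -0.08  0.03] delta in final axes [1.256e-01 5.000e-04 1.000e-04]
```

Emit:
play_rows(
  gripper=[0.35,0.35,0.35,0.35,0.35,0.35,0.35,0.35,0.35,0.35],
  delta_pos=[
    [0.01,0,0],
    [0.02,0,0],
    [0.02,0,0],
    [0.02,0,0],
    [0.018,0,0],
    [0.014,0,0],
    [0.012,0,0],
    [0.0106,0,0],
    [0,0,0],
    [0,0,0],
  ],
  angular=[
    [0,0,0],
    [0,0,0],
    [0,0,0],
    [0,0,0],
    [0,0,0],
    [0,0,0],
    [0,0,0],
    [0,0,0],
    [0,0,0],
    [0,0,0],
  ],
)

```text
clock: 58.55
eef_pos: [0.5256, 0.1327, 0.0037]
orientation: [-0.03, 1.57, 0.03]
force: [-0.4, 0.3, 0.9]
grip_width: 0.675
```

Emit:
play_rows(
  gripper=[0.2,0.05,0,-0.1,-0.2,-0.3,-0.3],
  delta_pos=[
    [0,0,0],
    [0,0,0],
    [0,0,0],
    [0,0,0],
    [0,0,0],
    [0,0,0],
    [0,0,0],
  ],
  angular=[
    [0,0,0],
    [0,0,0],
    [0,0,0],
    [0,0,0],
    [0,0,0],
    [0,0,0],
    [0,0,0],
  ],
  grip_force=30,
)

```text
clock: 59.25
eef_pos: [0.5265, 0.1328, 0.0047]
orientation: [-0.03, 1.568, 0.03]
force: [0.1, 0.2, 5.0]
grip_width: 0.502
```

Emit:
play_rows(
  gripper=[-0.3,-0.3,-0.3,-0.3,-0.3,-0.3,-0.3,-0.3,-0.3,-0.3],
  delta_pos=[
    [-0.01,0,0],
    [-0.015,0,0],
    [-0.025,0,0],
    [-0.03,0,0],
    [-0.03,0,-0.01],
    [-0.025,0,-0.02],
    [-0.015,0,-0.03],
    [0,-0.01,-0.03],
    [0,-0.03,0],
    [0,-0.04,0],
  ],
  angular=[
    [0,0,0],
    [0,0,0],
    [0,0,0],
    [0,0,0],
    [0,0,0],
    [0,0,0],
    [0,0,0],
    [0,0,0],
    [0,0,0],
    [0,0,0],
  ],
)

```text
clock: 60.25
eef_pos: [0.4379, 0.0498, 0.1548]
orientation: [-0.033, 1.569, 0.033]
force: [1.9, -0.2, -0.6]
grip_width: 0.504
```

Run:
```python
from h import *
P=(Kl@[-.105,0,.06,1])[:3]
todo(P,Kl[:3,0],-Kl[:3,2])
zoom("side","s1",(140,80,300,230),4.5,1.6,0)
```

```text
t 60.25 p [0.4379 0.0498 0.1548] 
R [[0.002, -0.042, 0.999], [0.0, 0.999, 0.042], [-1.0, 0.0, 0.002]] F [ 1.9 -0.2 -0.6] g 0.504 q [-0.039 -0.18  -0.243  1.506  0.     1.489]
delta(tool, present axes) [-0.0106 -0.1771  0.046 ]
rot deg [-2.14 18.09 -0.34] delta in final axes [-0.0223 -0.1787  0.0341]
```

View pics/s1.png

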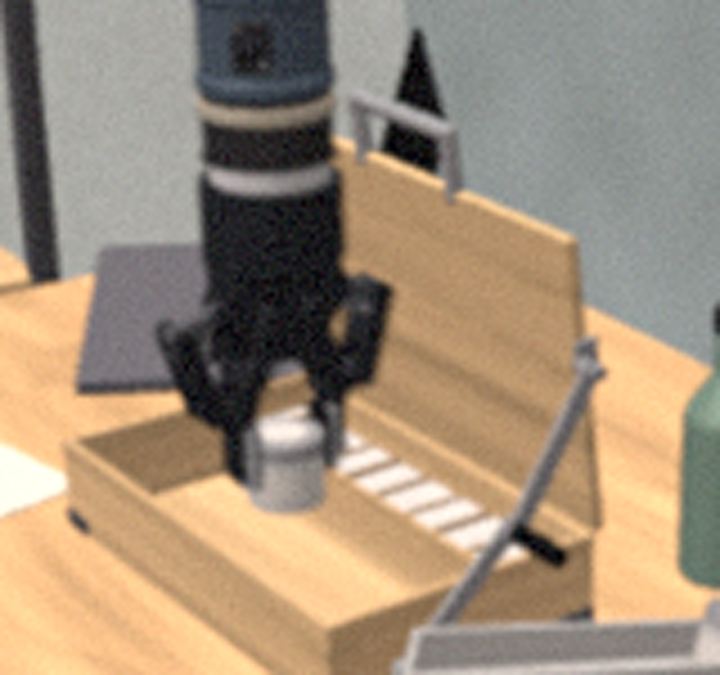

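Emit:
play_rows(
  gripper=[-0.3,-0.3,-0.3,-0.3,-0.3,-0.3,-0.3,-0.3,-0.3,-0.3],
  delta_pos=[
    [-0.005,-0.03,0.004],
    [-0.005,-0.038,0.006],
    [0,-0.04,0.012],
    [0,-0.04,0.012],
    [0,-0.029,0.012],
    [0,0,0],
    [0,0,0],
    [0,0,0],
    [0,0,0],
    [0,0,0],
  ],
  angular=[
    [0,0,0],
    [0,0,0],
    [0,0,0],
    [0,0,0],
    [0,0,0],
    [0,6,0],
    [0,6,0],
    [0,6,0],
    [-2.1,0,-0.4],
    [0,0,0],
  ],
)

```text
clock: 61.3
eef_pos: [0.4916, -0.1254, 0.1619]
orientation: [-0.068, 1.888, 0.057]
force: [0.6, -0.6, -0.5]
grip_width: 0.507
```

Emit:
play_rows(
  gripper=[-0.3,-0.3],
  delta_pos=[
    [0,0,0],
    [0,0,0],
  ],
  angular=[
    [0,0,0],
    [0,0,0],
  ],
)

```text
clock: 61.5
eef_pos: [0.4914, -0.1258, 0.1652]
orientation: [-0.068, 1.882, 0.054]
force: [-0.6, -0.2, -0.3]
grip_width: 0.505
```

Run:
```python
from h import *
P=(Kl@[-.105,0,.002,1])[:3]
todo(P,Kl[:3,0],-Kl[:3,2])
zoom("side","s2",(180,120,340,270),4.5,1.6,0)
```

```text
t 61.5 p [ 0.4914 -0.1258  0.1652] 
R [[-0.306, -0.075, 0.949], [-0.02, 0.997, 0.072], [-0.952, 0.003, -0.307]] F [-0.6 -0.2 -0.3] g 0.505 q [-0.31   0.337  0.285  1.81  -0.112  1.202]
delta(tool, present axes) [ 0.0578  0.0003 -0.0002]
rot deg [-0.23  0.15 -0.27] delta in final axes [ 0.0578  0.0005 -0.    ]
```

View pics/s2.png

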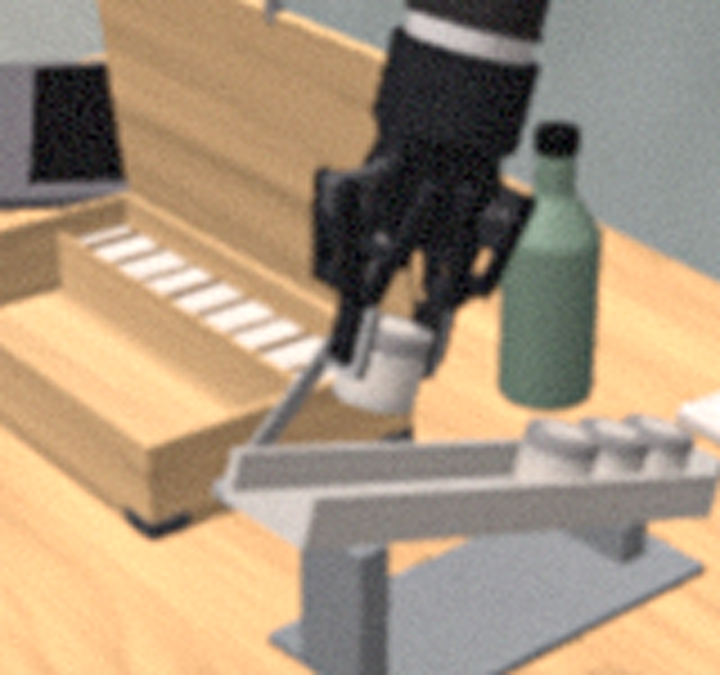

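Emit:
play_rows(
  gripper=[-0.3,-0.3,-0.3,-0.3,-0.3,-0.3,-0.3,-0.3],
  delta_pos=[
    [0.01,0,0],
    [0.014,0,0],
    [0.014,0,0],
    [0.012,0,0],
    [0.006,0,0],
    [0.002,0,0],
    [0,0,0],
    [0,0,0],
  ],
  angular=[
    [0,0,0],
    [0,0,0],
    [0,0,0],
    [0,0,0],
    [0,0,0],
    [0,0,0],
    [0,0,0],
    [0,0,0],
  ],
)

```text
clock: 62.35
eef_pos: [0.4739, -0.127, 0.1091]
orientation: [-0.068, 1.883, 0.055]
force: [-0.2, 0.1, -0.7]
grip_width: 0.505
```

Emit:
play_rows(
  gripper=[-0.3,-0.3,-0.3,-0.3],
  delta_pos=[
    [0.001,0,0],
    [0.001,0,0],
    [0,0,0],
    [0,0,0],
  ],
  angular=[
    [0,0,0],
    [0,0,0],
    [0,0,0],
    [0,0,0],
  ],
)

```text
clock: 62.75
eef_pos: [0.4734, -0.1271, 0.1072]
orientation: [-0.068, 1.883, 0.055]
force: [1.4, -0.5, 2.6]
grip_width: 0.505
```

Contact. Releasing, rising and levelling off.

Emit:
play_rows(
  gripper=[-0.1,0.0,0.1,0.2,0.35,0.35,0.35,0.35,0.35,0.35],
  delta_pos=[
    [0,0,0],
    [0,0,0],
    [0,0,0],
    [0,0,0],
    [0,0,0],
    [0,0,0],
    [-0.006,0,0],
    [-0.015,0,0],
    [-0.025,0,0],
    [-0.035,0,0],
  ],
  angular=[
    [0,0,0],
    [0,0,0],
    [0,0,0],
    [0,0,0],
    [0,0,0],
    [0,0,0],
    [0,0,0],
    [0,0,0],
    [0,0,0],
    [0,0,0],
  ],
)

```text
clock: 63.75
eef_pos: [0.4968, -0.125, 0.1833]
orientation: [-0.067, 1.888, 0.057]
force: [0.9, 0.2, 0.3]
grip_width: 0.677
```

Emit:
play_rows(
  gripper=[0.35,0.35,0.35,0.35,0.35,0.35,0.35,0.35,0.35,0.35],
  delta_pos=[
    [-0.01,0,-0.01],
    [-0.01,0,-0.01],
    [-0.01,0,-0.01],
    [-0.01,0,-0.01],
    [0,0,-0.02],
    [0,0,-0.03],
    [0,0,-0.03],
    [0,0,-0.02],
    [0,0,0],
    [0,0,0],
  ],
  angular=[
    [2.2,-5.8,0],
    [0,-6,0],
    [0,-6,0],
    [0,0,0.4],
    [0,0,0],
    [0,0,0],
    [0,0,0],
    [0,0,0],
    [0,0,0],
    [0,0,0],
  ],
)

```text
clock: 64.75
eef_pos: [0.3659, -0.131, 0.2302]
orientation: [-0.029, 1.573, 0.03]
force: [-0.5, -0.4, 0.4]
grip_width: 0.676
```

Run:
```python
from h import *
st()
zoom("side","u1",(180,100,340,270),4.4,1.6,0)
zoom("top","u2",(190,140,350,300),4,1.4,0)
```

```text
t 64.75 p [ 0.3659 -0.131   0.2302] 
R [[-0.003, -0.038, 0.999], [0.001, 0.999, 0.038], [-1.0, 0.001, -0.003]] F [-0.5 -0.4  0.4] g 0.676 q [-5.160e-01 -2.990e-01 -1.900e-01  1.683e+00 -1.000e-03  1.017e+00]
```

View pics/u1.png

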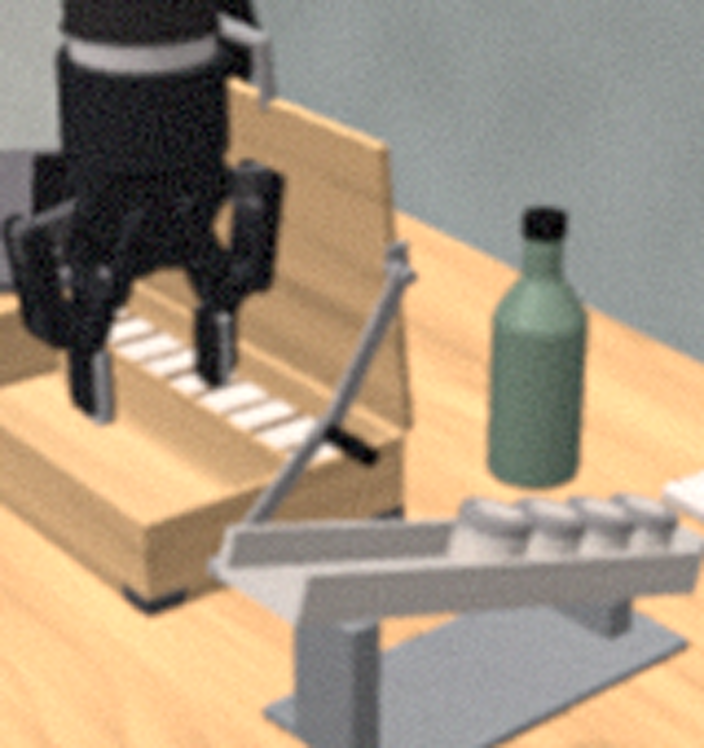

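View pics/u2.png

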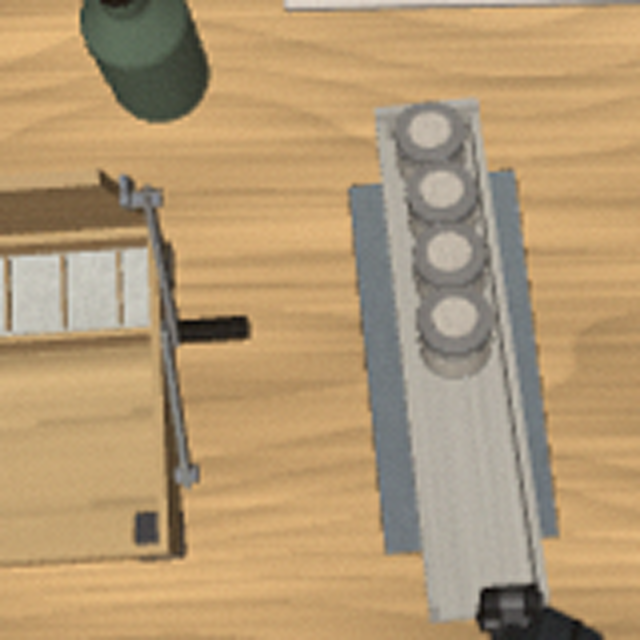

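All four tins stand in the lane: top-view crop (431,129), (443,190), (450,252) and (456,318). Last numeric check in the lane frame, plus the bystanders and the stay.

Run:
```python
from h import *
Li=np.linalg.inv(Kl);Ki=np.linalg.inv(Kc)
C=[]
for t in ((431,129),(443,190),(450,252),(456,318)):
    o,v=ray("top",(190+(t[0]+.5)/4-.5,140+(t[1]+.5)/4-.5));o=Li[:3,:3]@o+Li[:3,3];v=Li[:3,:3]@v
    p=o+v*(.040-o[2])/v[2];C.append(p);print("lane",p.round(4))
print("spacing",[round(float(np.linalg.norm(a-b)),4) for a,b in zip(C,C[1:])])
def pl(uv,y):
    o,v=ray("side",uv);o=Ki[:3,:3]@o+Ki[:3,3];v=Ki[:3,:3]@v;return (o+v*(y-o[1])/v[1])
S=lambda u,v:(180+(u+.5)/4.4-.5,100+(v+.5)/4.4-.5)
k=pl(S(351,445),-.2045);U=pl(S(402,273),-.182);print("knob",k.round(4),"upper pivot",U.round(4))
a=cv2.imread("pics/side0.png");b=cv2.imread("pics/u1_full.png");d=cv2.absdiff(a,b).max(2)
for n,(x0,y0,x1,y1) in dict(bottle=(285,145,320,215),bowl=(325,315,397,365),tape=(380,295,430,335)).items(): print(n,"pixels changed",int((d[y0:y1,x0:x1]>40).sum()))
```

```text
lane [0.1402 0.0004 0.04  ]
lane [ 0.095  -0.0022  0.04  ]
lane [ 0.0514 -0.0017  0.04  ]
lane [ 0.0069 -0.0003  0.04  ]
spacing [0.0453, 0.0437, 0.0444]
knob [ 0.0279 -0.2045  0.097 ] upper pivot [ 0.084  -0.182   0.1888]
bottle pixels changed 17
bowl pixels changed 0
tape pixels changed 0
```

```bash
python3 -c "
from bench import robot
s=robot.get_state();print(s['clock'],abs(s['dq']).max(),s['force'])
print(robot.sign_off())"
```

```text
64.85 0.005961769386415865 [ 0.77171541  0.06326881 -0.61848766]
the job is handed in; nothing more can be done
None
```

I raised the lid, locked the stay, and moved all four tins into the feed lane, where they stand queued from the stop. I handed the job in at 64.9 s; no verdict was reported.

**Last checks**
- **Tins:** their centres are at lane x = 0.140, 0.095, 0.051 and 0.007 m. They lie within about 2 mm of the lane's middle and are spaced 44–45 mm apart.
- **Stay:** the knob is still in the place where I measured the knee at about 2.89 rad (locked) earlier. I did not re-measure the lid angle at the end; the stay's upper pivot has not moved.
- **Bystanders:** the bowl and tape are unchanged in the pictures. 17 pixels changed around the bottle, which I put down to noise; I did not measure its position.
- **Robot:** at rest and touching nothing.

**What disagreed or went wrong**
- **Gripper position:** the fingertips stand about 13 mm behind the reported TCP when shut, not 25 mm ahead as the text says. My first grasp of the lid handle closed on nothing because of this, so I worked from measured offsets and contact forces after that.
- **First push on the knob:** it reached 77 N and the knob wedged between the fingers, so backing off pulled the stay out of lock again. I repeated it with the fingers shut, and it held.
- **Knocked tin:** one tin was knocked into the corner of the case during the run. I drew it out by pressing lightly on its top, then moved it like the others.

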